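# Hang the long dipping scoop in the low drying cupboard

### The arm

A 7-joint arm with a two-finger parallel gripper is mounted at the origin on the work surface. World frame = base frame: x ahead of the robot, y to its left, z up, the work surface at z = 0. Lengths are in mm, angles in rad, forces in N, time in s.
With the tool pointing down it reaches from about 400 to 875 mm from the base axis. Payload 4.4 kg.
Tool frame: the origin (TCP) lies at the very end of the fingers, on their centre line; the grasp point (between the pads) lies 19 mm behind it (ctrl.pinch_z is the z of the grasp point in the tool frame, in mm); z points along the fingers, x is the direction in which the jaws open and shut, and the axes are right-handed (so a half turn about z gives the same grasp; the last joint's range is limited). The gripper opens to 85 mm and grips with 20 to 120 N. Pads are 22 mm wide; open, the fingers measure 114 mm over their backs; the gripper's body (76 mm by 85 mm) begins 54 mm behind the grasp point. The pads swing forward as they close: fully open they stand 13 mm farther back than shut.
Start: joints at [1.199, 0.628, 0.038, 1.517, -0.027, 0.996, -0.02], TCP at [195.716, -619.85, 197.113] pointing down, gripper open.
Joint ranges: [-3.06, 3.06], [-0.37, 2.12], [-1.25, 1.32], [0.18, 2.47], [-1.1, 4.24], [0.23, 1.98], [-2.94, 2.94]. Speed limits (rad/s): [2.57, 2.57, 3.14, 3.14, 3.14, 3.14, 3.14].

### API

Orientations are given as [roll, pitch, yaw] about the fixed x, y, z axes, in that order (R = Rz(yaw) Ry(pitch) Rx(roll)).
In Python, from cell import sensors, get_image, order, ctrl gives the robot as it stands.
- The arm moves only by the tool arm_command, never from a script. Its argument "rows" is a list that holds one entry, the list of rows, each a list of 6 numbers: the shift along the tool's x, y, z in mm, then the turn, a rotation vector about the tool's x, y, z in degrees. A call has 1 to 20 rows; each row is the pose to reach, as a shift and turn from the pose commanded when the call began, along the tool's axes at that moment; what a row does not reach only later rows make up. A row lasts 1/12 s, in which the tool goes at most 41.7 mm and 7.16 degrees, less where a joint would pass 70% of its speed; a pose out of reach is approached as far as the arm can. A call with a gripper value outside its range is refused whole. "claw" is the opening, from -1 (shut) to 1 (fully open), set as the call begins (left out, the last holds). The fingers move at their own pace and stop on an object; the grip force is fixed at half the most. Time passes only in rows, so rows that repeat a pose let the fingers close. It gives the time, the measured TCP pose, the force and the opening at its end, in the units of the state.
- sensors.read_state(): the state, without advancing time (a new reading comes with each control period).
- get_image(name): name is "side" or "top"; returns a dict with "pixels" (420x560x3 uint8, red, green, blue), "z_map" (420x560 float32, mm along the optical axis (not along the pixel's ray), 0 where there is no reading), "K" (3x3 intrinsics, pixels), "pose" (4x4, takes a point from camera to world coordinates). Camera axes: x right, y up, looking along -z (the intrinsics and any distortion apply to the point x, -y, -z); pixel columns grow to the right and rows downward; lengths in mm; the calibration is good to about 2 mm. A picture is of the moment at which its call begins.
- order.finish_job(): hands the job in, once; it reports no verdict.
The state is a dict: "clock": time; "qpos": joint angles; "qd": joint speeds; "tau": joint torques, N m; "eef_pos": TCP position; "tool_rot": TCP orientation; "force": force on the tool from outside, world axes, zero at the start; "torque": the same for the moment, N m; "width": finger opening in mm.
Only numpy, scipy, OpenCV 4.12 (cv2) and the standard library are available. Lean on these libraries where they do the work, as an engineer would, in place of code of your own. Each camera call takes 0.05 s, during which the arm holds its last target.

### The job

Take the long-handled dipping scoop from the table and hang it by the eye of its handle on the free hook deep inside the low drying cupboard, nose up so that it passes under the front rail. The hook is clipped in by hand, higher or lower, so feel for it with a light touch: lower the eye until it rests on the hook and pause there before you let the cup swing down and let go. Do not force the scoop or knock the cupboard, and leave it hanging still with the other things undisturbed.

Things in the scene. Friction and masses are not known exactly. Their poses are not given: they have to be found in the camera images.
- scoop: The one long-handled scoop, plain steel, 105 to 210 g, standing on the table. Origin: centre of the underside of its cup (50 mm across, 40 high, mouth along +z). Handle along +x at height 31 to 40 mm: 16 mm wide (y), 9 thick from the cup to x = 78 mm, then 11 wide, 7 thick, to a round eye at its end. The similar scoop with a short handle and no eye is not meant.
- grip (a point): Point on the scoop's handle, 46 mm from the cup's centre, 35.5 mm above its underside, in the middle of the 16 mm wide part: the place to take it.
- eye (a point): Centre of the eye at the end of the scoop's handle, 138 mm from the grip point: a round ring of 6 mm bar lying in the handle's plane, hole 21 mm, outside 33 mm across. Axes as the scoop's.
- cupboard: Low plywood drying cupboard, fixed, open at front (its -x, to the robot), 145 mm deep (x), 360 wide (y), 321 high; origin: centre of its underside. Boards 16 mm, floor 10 mm. Roof: steel wires 27 mm apart, underside at 305 mm; back rails span 228 to 288 and 30 to 85 mm. On end hooks at y = +118 and -118 mm, near the back, hang a paddle and a flat brush, down to 130 mm; a pot stands on its floor.
- front_rail (a point): Middle of the lower front edge of the rail under the cupboard's roof, 250 mm above its underside, on its front face. The opening under it is 328 mm wide and 10 to 250 mm high. Axes as the cupboard's.
- strip: Slotted steel strip, 26 mm wide, on the cupboard's back rail, axes as the cupboard's. Origin: on its front face, 255 mm above the cupboard's underside, 126 mm behind the front rail's face. The free hook is clipped into it: 6 mm bar that runs 36 mm straight to the front (-x), then bends up, its tip's centre at x = -39 mm, 10 mm above the bar's centre line; stiff under a light load.
- hook_slots (a point): Same point as the strip's origin: the middle of the hook's possible heights. The straight bar's centre line lies anywhere from 20 mm below to 20 mm above it; this is not measured and differs each time. Tip's top: 13 mm above that centre line. Sideways the bar is in line with this point.
- paddle_low (a point): Lower end of the small wooden paddle that hangs on the left end hook (swings freely).
- hake_low (a point): Lower end of the flat brush that hangs on the right end hook (swings freely).
- bowl_red: Terracotta bowl, 110 mm, bystander.
- bowl_white: White bowl, 104 mm, bystander.
- bowl_blue: Blue bowl, 112 mm, bystander.
- beaker: White beaker, 68 mm across, 85 mm high, bystander.
- short_scoop: Scoop with a short handle without an eye, bystander.
- brush: Brush lying on the table, bystander.
- pinch_pot: Small pot on the cupboard's floor, 54 mm, bystander.
There are look-alikes about, which are no part of the job. What is shaped like the scoop but red is not meant.

How it is judged (in metres and radians):
On the way, in this order (a step that is already met when the one before it is completed fails the run):
1. the scoop is lifted off the table, held (height (world z) of scoop above 0.03 m and contact force between the fingers and scoop above 1 N), for 0.2 s.
2. still held nose up, cup in front of the hook, the scoop's eye rests on the hook, which carries it, without moving (contact force between scoop and strip above 0.7 N and contact force between the fingers and scoop above 0.5 N and x of eye in the frame of strip between -0.055 and 0 m and y of eye in the frame of strip between -0.012 and 0.012 m and z of eye in the frame of strip between -0.036 and 0.03 m and linear speed of scoop below 0.02 m/s and x of scoop in the frame of strip below -0.05 m), for 0.3 s.
At the end, for the whole second after the job is handed in: The long scoop hangs by its eye on the free hook, cup down (cup's base at least 150 mm below the middle of the hook's heights), at rest (slower than 60 mm/s and 0.4 rad/s), released. It may lean lightly on the lower back rail (contact force between scoop and strip above 0.5 N and x of eye in the frame of strip between -0.045 and 0 m and y of eye in the frame of strip between -0.012 and 0.012 m and z of eye in the frame of strip between -0.036 and 0.018 m and z of scoop in the frame of strip below -0.15 m and linear speed of scoop below 0.06 m/s and angular speed of scoop below 0.4 rad/s); the robot touches nothing.
It fails at once if the held scoop is pressed on the hook harder than 10 N (contact force between scoop and strip above 10 N and contact force between the fingers and scoop above 0.5 N).
It fails at once if the held scoop is pressed on the cupboard harder than 10 N (contact force between scoop and cupboard above 10 N and contact force between the fingers and scoop above 0.5 N).
It fails at once if the robot knocks the cupboard or the hook strip (over 8 N) (contact force between any of the arm, the fingers and cupboard above 8 N or contact force between any of the arm, the fingers and strip above 8 N).
It fails at once if a bystander is moved by more than 30 mm (distance of any of bowl_red, bowl_white, bowl_blue, beaker, short_scoop, brush, pinch_pot, paddle_low, hake_low from where it was at the start of the episode above 0.03 m).
It also fails if it takes over 72 s, if anything falls off the work surface, if the arm or the gripper's body presses on something with over 40 N, if the wrist force passes 120 N, or if a joint passes its speed limit or range.

## Working session

There is one attempt and no reset: what is moved stays moved. The work goes in short steps, Python scripts to look and compute and a tool call to move; the robot and the scene stay as the last step left them, time stands still between calls to the robot, and variables do not carry over. Pictures are saved under pics/ and viewed, and the job is handed in when it is done.

Besides the shell and the picture viewer there is one more tool, called after "Request:" as name(argument=value, ...), one argument or row to a line, values as JSON. arm_command: Moves the arm, as the interface text tells. Its arguments: {"type":"object","properties":{"rows":{"type":"array","items":{"type":"array","items":{"type":"array","items":{"type":"number"}}}},"claw":{"type":"number"}},"required":["rows"]}

```bash
ls; mkdir -p pics; python3 - <<'E'
from cell import sensors, get_image, order, ctrl
import cv2,numpy as np
print(sensors.read_state()); print(ctrl.pinch_z)
for n in("side","top"):
    d=get_image(n); cv2.imwrite(f"pics/{n}0.png",d["pixels"][:,:,::-1]); np.savez(f"{n}0.npz",**d); print(n,d["K"],d["pose"],(d["z_map"]>0).mean(), [k for k in d])
E
```

```text
pics
{'clock': 0.0, 'qpos': array([ 1.19923496,  0.62931534,  0.03844826,  1.51836399, -0.02698872,
        0.99626676, -0.0199872 ]), 'qd': array([ 0.00102587, -0.00024515,  0.00066949, -0.00334193,  0.0009871 ,
        0.00089616, -0.00041509]), 'tau': array([ 1.67958606e-03, -5.63402832e+01,  1.22570794e+00, -1.93450159e+01,
        1.07567574e-02,  1.03239011e-02, -6.04616091e-06]), 'eef_pos': array([ 195.480686  , -619.20503257,  196.21048274]), 'tool_rot': array([ 3.14155716e+00,  1.83490605e-03, -1.26502106e+00]), 'force': array([ 0.95072067, -0.19609696, -0.3093065 ]), 'torque': array([ 0.00883996,  0.00137272, -0.00121556]), 'width': 85.13505920316827}
-18.700000000000003
side [[509.10038042   0.         277.69964062]
 [  0.         509.10038042 200.4864019 ]
 [  0.           0.           1.        ]] [[ 9.59483591e-01  1.44444610e-01 -2.41923527e-01  1.52463919e+02]
 [-2.81618872e-01  5.19220488e-01 -8.06908232e-01 -1.21956177e+03]
 [ 9.05810666e-03  8.42345439e-01  5.38861867e-01  9.04832047e+02]
 [ 0.00000000e+00  0.00000000e+00  0.00000000e+00  1.00000000e+00]] 0.9960331632653061 ['pixels', 'z_map', 'K', 'pose']
top [[384.8973634    0.         272.92711422]
 [  0.         384.8973634  213.879261  ]
 [  0.           0.           1.        ]] [[-1.39004325e-06  9.91770912e-01 -1.28025223e-01  3.90833904e+02]
 [-9.99872185e-01  2.04548211e-03  1.58565592e-02 -1.29639838e+02]
 [ 1.59879475e-02  1.28008881e-01  9.91644146e-01  1.10754747e+03]
 [ 0.00000000e+00  0.00000000e+00  0.00000000e+00  1.00000000e+00]] 0.995969387755102 ['pixels', 'z_map', 'K', 'pose']
```

View pics/side0.png

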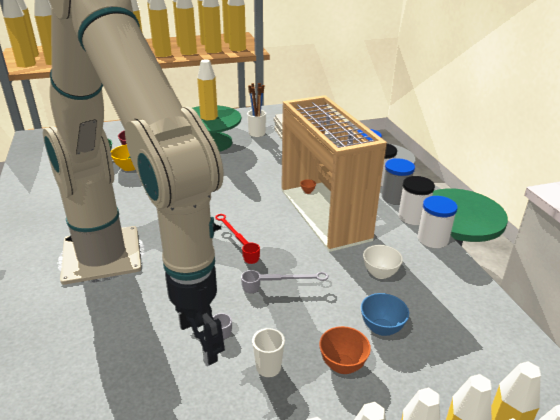

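View pics/top0.png

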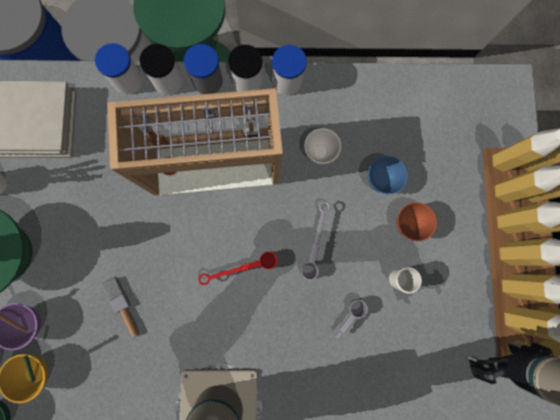

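Three scoop-like things: the red one at top (268,261)/side (251,253), which has the wrong colour; the short one at top (357,310)/side (223,325), with no eye; and the plain steel one at top (310,270)→eye (323,207)/side (251,282)→eye (322,277). The last fits. I'll enlarge it to confirm.

```bash
cat > h.py <<'E'
import numpy as np,cv2
from scipy.spatial.transform import Rotation as R
def load(n): return dict(np.load(n))
def ray(d,u,v):
    K=d["K"];p=np.array([(u-K[0,2])/K[0,0],-(v-K[1,2])/K[1,1],-1.]);P=d["pose"]
    return P[:3,3],P[:3,:3]@p
def dep(d,u,v):
    o,r=ray(d,u,v);return o+r*d["z_map"][int(round(v)),int(round(u))]
def atz(d,u,v,z):
    o,r=ray(d,u,v);return o+r*(z-o[2])/r[2]
def tri(*a):
    A=np.zeros((3,3));b=np.zeros(3);L=[]
    for d,u,v in a:
        o,r=ray(d,u,v);r=r/np.linalg.norm(r);M=np.eye(3)-np.outer(r,r);A+=M;b+=M@o;L.append((o,M))
    x=np.linalg.solve(A,b);return x,[np.linalg.norm(M@(x-o)) for o,M in L]
def proj(d,p):
    P=d["pose"];c=P[:3,:3].T@(np.asarray(p,float)-P[:3,3]);K=d["K"]
    return np.array([K[0,2]+K[0,0]*c[0]/-c[2],K[1,2]-K[1,1]*c[1]/-c[2]])
def crop(d,u0,v0,u1,v1,s,f):
    im=d["pixels"][v0:v1,u0:u1,::-1]
    im=cv2.resize(np.ascontiguousarray(im),None,fx=s,fy=s,interpolation=cv2.INTER_CUBIC)
    for u in range(u0-u0%10+10,u1,10):
        cv2.line(im,(int((u-u0+.5)*s),0),(int((u-u0+.5)*s),4 if u%50 else 12),(0,0,255),1)
        if u%20==0: cv2.putText(im,str(u),(int((u-u0+.5)*s)-10,22),0,.35,(0,0,255),1)
    for v in range(v0-v0%10+10,v1,10):
        cv2.line(im,(0,int((v-v0+.5)*s)),(4,int((v-v0+.5)*s)),(0,0,255),1)
        if v%20==0: cv2.putText(im,str(v),(6,int((v-v0+.5)*s)+4),0,.35,(0,0,255),1)
    cv2.imwrite(f,im)
E
python3 - <<'E'
from h import *
s=load("side0.npz");t=load("top0.npz")
crop(s,235,260,345,310,7,"pics/s_sc.png");crop(t,290,190,370,290,6,"pics/t_sc.png")
crop(s,270,85,400,255,3.5,"pics/s_cb.png");crop(t,95,80,295,205,4,"pics/t_cb.png")
E
```

```text
(no output)
```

View pics/s_sc.png

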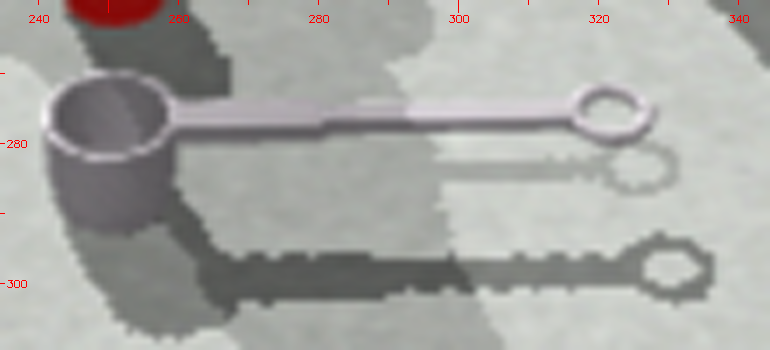

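View pics/t_sc.png

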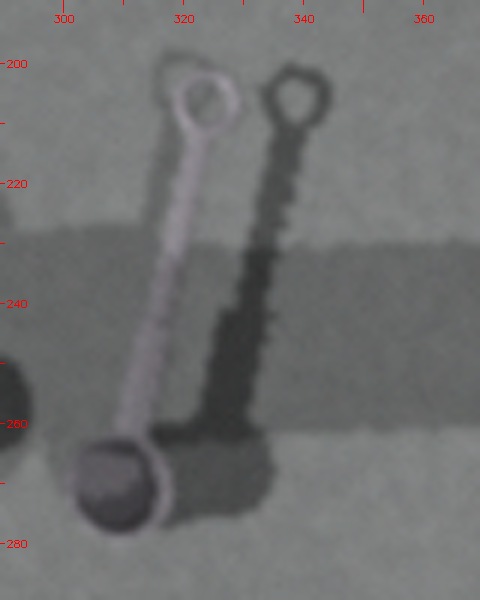

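View pics/s_cb.png

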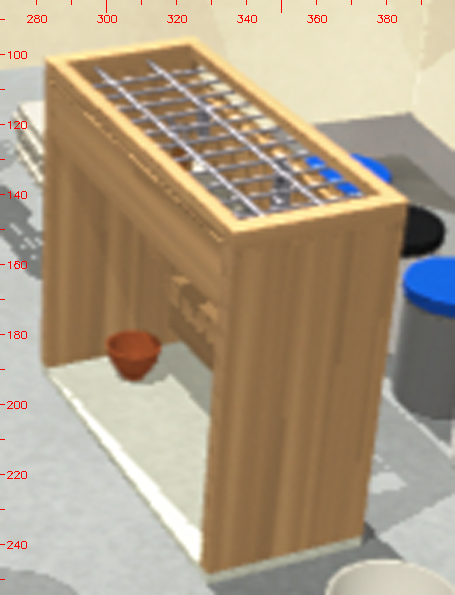

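View pics/t_cb.png

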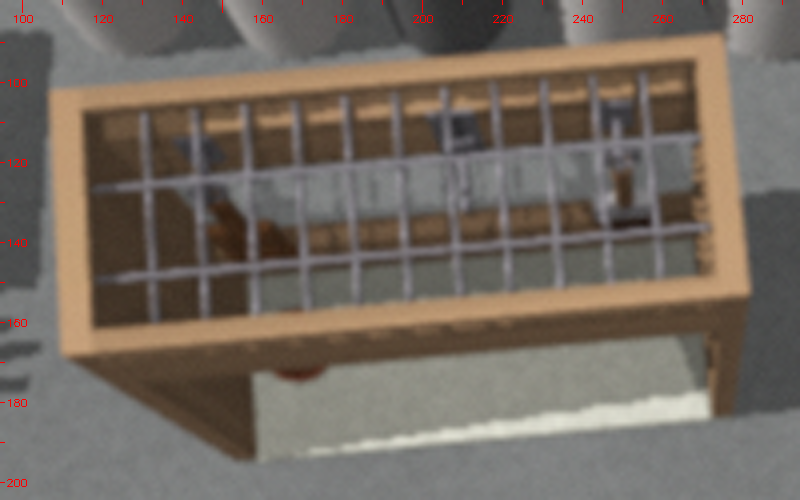

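Confirmed: a plain steel long handle with a ring eye. In the side crop the cup rim centre is at about (250,276) and the eye at (322,276). In the top crop they are at (310,270) and (324,206.5). Cupboard roof corners in the top view are about (111.5,168), (282,153), (107,102) and (275,88). The strip's clip is at (208,112), with the hook bar running down to about (210,132).

```bash
python3 - <<'E'
from h import *
np.set_printoptions(precision=1,suppress=True)
s=load("side0.npz");t=load("top0.npz")
cup=tri((s,250.1,275.9),(t,309.8,270.3));eye=tri((s,321.9,275.9),(t,323.8,206.5))
print("rim",cup,"eye",eye)
a=eye[0]-cup[0];print(np.linalg.norm(a[:2]),np.degrees(np.arctan2(a[1],a[0])))
C={}
for n,su,tu in [("FR",(336.6,150.8),(281.5,152.7)),("FL",(283.2,102.2),(111,168.2)),("BR",(385.2,142.5),(275,88.2)),("BL",(325.2,95.9),(107,102))]:
    C[n]=tri((s,*su),(t,*tu));print(n,C[n], atz(t,*tu,321))
for p in [(330.0,247.5)]: print(atz(s,329.5,249,0), "FR bottom")
# depth-based roof plane pts
P=np.array([dep(s,u,v) for u in range(280,390) for v in range(90,160)]);
m=(P[:,2]>315)&(P[:,2]<328);print(m.sum());print(cv2.minAreaRect(P[m][:,:2].astype(np.float32)))
P=np.array([dep(t,u,v) for u in range(95,295) for v in range(80,205)]);
m=(P[:,2]>314)&(P[:,2]<328);print(m.sum(),np.median(P[m][:,2]));print(cv2.minAreaRect(P[m][:,:2].astype(np.float32)))
for u,v in [(203,111.5),(209,112),(215,112),(209,125),(210,130),(210,132),(210.5,134)]: print((u,v),dep(t,u,v))
E
```

```text
rim (array([ 372.3, -248.2,   39.1]), [np.float64(0.17289182055662625), np.float64(0.17289182055670452)]) eye (array([ 551.6, -291. ,   32.5]), [np.float64(0.6657677129445829), np.float64(0.6657677129446478)])
184.39176334209657 -13.432004376568274
FR (array([ 623.1, -160.4,  319.9]), [np.float64(0.5196831511427772), np.float64(0.5196831511429394)]) [ 622.2 -160.3  321. ]
FL (array([590. , 196.3, 315.7]), [np.float64(1.2331530921484974), np.float64(1.233153092148467)]) [587.4 194.4 321. ]
BR (array([ 766. , -146.6,  318.3]), [np.float64(0.32486127879640264), np.float64(0.32486127879650223)]) [ 765.  -146.7  321. ]
BL (array([734.6, 212.8, 315.5]), [np.float64(0.7700049436000241), np.float64(0.7700049436000438)]) [731.5 210.5 321. ]
[ 629.3 -152.9    0. ] FR bottom
1035
((676.148681640625, 22.94677734375), (151.54806518554688, 372.48504638671875), 5.910987854003906)
3106 320.21900540907774
((677.04052734375, 26.194625854492188), (147.27076721191406, 361.03900146484375), 5.485622406005859)
(203, 111.5) [733.2  15.7 268.3]
(209, 112) [733.    2.4 266.1]
(215, 112) [737.1  -9.8 256.1]
(209, 125) [802.   43.9  -3.6]
(210, 130) [694.7   1.1 254.4]
(210, 132) [691.7   1.8 249.3]
(210.5, 134) [743.6  25.4  84.9]
```

```bash
python3 - <<'E'
from h import *
np.set_printoptions(precision=1,suppress=True)
t=load("top0.npz")
crop(t,190,90,235,145,12,"pics/t_hook.png")
c=np.array([676.8,25.8]);a=np.radians(5.4);X=np.array([np.cos(a),np.sin(a)]);Y=np.array([-X[1],X[0]])
for v in range(104,138):
    r=[]
    for u in range(200,220):
        p=dep(t,u,v);d=p[:2]-c;lx=d@X;ly=d@Y
        r.append(f"{lx:4.0f},{ly:4.0f},{p[2]:4.0f}" if 200<p[2]<304 and u<219 else "      .       ")
    print(v,"|".join(r))
E
```

```text
104   66, -12, 286|  65, -15, 287|  64, -17, 289|  65, -19, 286|  64, -21, 288|      .       |      .       |  65, -28, 286|  63, -30, 288|  63, -33, 289|  63, -35, 289|  62, -37, 289|  63, -39, 287|  63, -41, 287|  62, -44, 288|  62, -46, 288|  62, -48, 287|  63, -50, 284|      .       |      .       
105   63, -12, 288|  62, -15, 289|  63, -16, 285|  62, -19, 288|  61, -21, 289|      .       |      .       |  62, -28, 286|  60, -30, 290|  61, -32, 288|  61, -34, 288|  60, -37, 288|  61, -39, 285|  59, -41, 290|  60, -43, 286|  60, -45, 286|  60, -48, 286|  60, -50, 287|      .       |      .       
106   60, -12, 288|  60, -14, 288|  59, -17, 289|  61, -19, 285|  60, -21, 287|      .       |      .       |  60, -27, 285|  60, -30, 286|  58, -32, 290|  58, -34, 288|  58, -37, 288|  57, -39, 289|  58, -41, 288|  57, -43, 288|  58, -45, 287|  58, -47, 285|  56, -50, 291|      .       |      .       
107       .       |  58, -14, 288|  57, -17, 289|  56, -19, 291|  55, -22, 293|      .       |      .       |  57, -27, 287|  54, -30, 292|  56, -32, 289|  56, -34, 288|  55, -37, 290|  54
[... 8528 characters left out ...]
 .       |      .       |      .       |      .       |      .       |      .       |      .       
136       .       |      .       |      .       |      .       |      .       |      .       |      .       |      .       |      .       |      .       |      .       |      .       |      .       |      .       |      .       |      .       |      .       |      .       |      .       |      .       
137       .       |      .       |      .       |      .       |      .       |      .       |      .       |      .       |      .       |      .       |      .       |      .       |      .       |      .       |      .       |      .       |      .       |      .       |      .       |      .
```

View pics/t_hook.png

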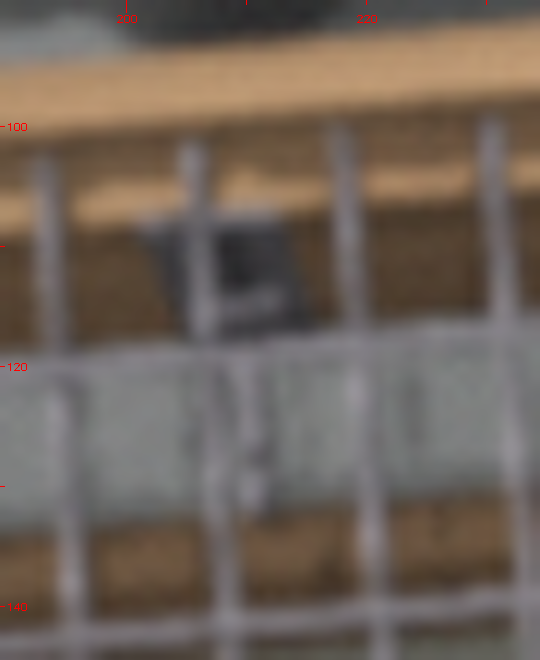

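```bash
cat >> h.py <<'E'
def Rm(rpy): return R.from_euler('xyz',rpy)
def delta(p0,R0,p1,R1):
    """tool-axes shift mm, rotvec deg"""
    return np.round(R0.inv().apply(np.asarray(p1)-np.asarray(p0)),2),np.round(np.degrees((R0.inv()*R1).as_rotvec()),2)
YAWC=np.radians(5.4); XC=np.array([np.cos(YAWC),np.sin(YAWC),0]);YC=np.array([-XC[1],XC[0],0]);ZC=np.array([0,0,1.])
S0=np.array([676.8,25.8,255])+53.5*XC-27*YC
def scoopR(yaw,th): # tool orient with tool x=-scoop y, tool z=-scoop z ; th nose-up
    x=np.array([np.cos(yaw)*np.cos(th),np.sin(yaw)*np.cos(th),np.sin(th)]);y=np.array([-np.sin(yaw),np.cos(yaw),0]);z=np.cross(x,y)
    return R.from_matrix(np.c_[x,y,z])
FL=R.from_matrix(np.array([[0,-1,0],[-1,0,0],[0,0,-1.]]).T) # cols: tool x=-y, tool y=-x, z=-z
def toolR(yaw,th): return scoopR(yaw,th)*FL
E
python3 - <<'E'
from h import *
from cell import sensors
s=sensors.read_state()
R0=Rm(s["tool_rot"]);p0=s["eef_pos"]
R1=toolR(np.radians(-13.4),0);print(R1.as_matrix(),S0)
print(delta([195.7,-619.85,197.1],R0,[417,-259,110],R1))
E
```

```text
[[-0.2317479  -0.97277588  0.        ]
 [-0.97277588  0.2317479  -0.        ]
 [ 0.          0.         -1.        ]] [732.60348957   3.95462172 255.        ]
(array([-277.34, -319.67,   87.55]), array([3.000e-02, 9.000e-02, 3.092e+01]))
```

Request:
arm_command(
  rows=[
    [[-20, -23, 2, 0, 0, 2.2], [-40, -46, 5, 0, 0, 4.4], [-60, -69, 10, 0, 0, 6.6], [-80, -92, 15, 0, 0, 8.8], [-100, -115, 20, 0, 0, 11], [-120, -138, 25, 0, 0, 13.2], [-140, -161, 30, 0, 0, 15.4], [-160, -184, 40, 0, 0, 17.6], [-180, -207, 50, 0, 0, 19.8], [-200, -230, 60, 0, 0, 22], [-220, -253, 70, 0, 0, 24.2], [-240, -276, 80, 0, 0, 26.4], [-260, -299, 87, 0, 0, 28.6], [-277, -319.5, 87.5, 0, 0, 30.9], [-277, -319.5, 87.5, 0, 0, 30.9], [-277, -319.5, 87.5, 0, 0, 30.9]],
  ],
  claw=1,
)

```text
clock: 1.43
eef_pos: [417.8, -257.7, 109.2]
tool_rot: [3.141, 0.001, -1.8]
force: [-1.3, -1.0, 0.5]
width: 85.7
```

```bash
python3 - <<'E'
from h import *
from cell import *
import cell
np.set_printoptions(precision=3,suppress=True)
s=sensors.read_state();print(s)
for n in("side","top"):
    d=get_image(n);np.savez(n+"1.npz",**d)
s,t=load("side1.npz"),load("top1.npz")
crop(s,180,180,360,310,4.4,"pics/s1.png");crop(t,270,180,400,320,4.2,"pics/t1.png")
E
```

```text
{'clock': 1.4333, 'qpos': array([ 0.369,  0.545,  0.183,  2.044, -0.177,  0.568, -1.123]), 'qd': array([ 0.052, -0.008,  0.035, -0.002,  0.013, -0.002,  0.012]), 'tau': array([ -1.874, -43.934,   1.533, -12.15 ,  -0.171,   0.047,  -0.114]), 'eef_pos': array([ 417.82 , -257.721,  109.234]), 'tool_rot': array([ 3.141,  0.001, -1.8  ]), 'force': array([-1.327, -1.007,  0.489]), 'torque': array([-0.03 ,  0.004,  0.013]), 'width': 85.67025732638663}
```

View pics/s1.png

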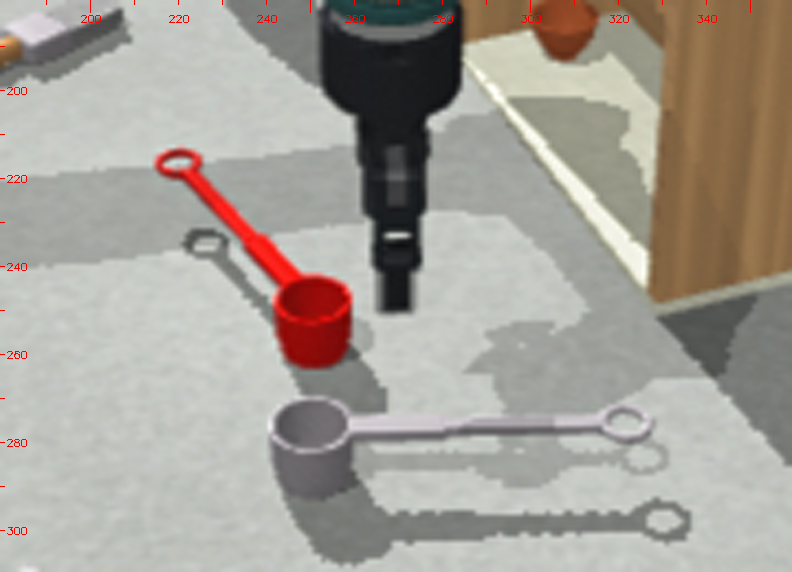

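View pics/t1.png

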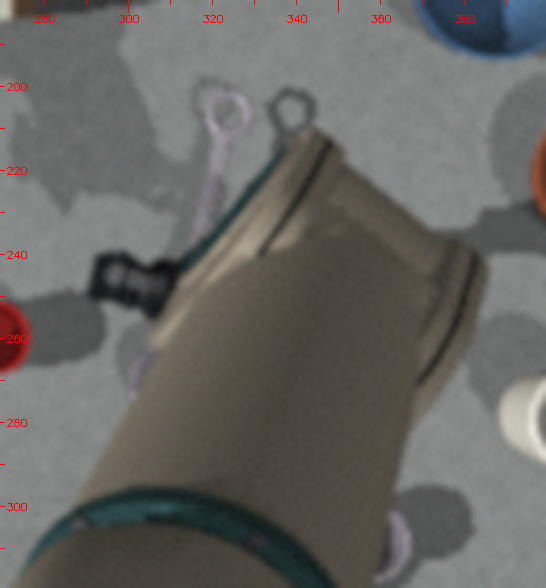

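Picture: the gripper is centred above the handle, with fingertips at side (269,250). The scoop hasn't moved. I'll fit the arm's kinematics and work out the descent.

```bash
cat > kin.py <<'E'
from h import *
import itertools
from scipy.optimize import least_squares
D=[]
def fk(q,L,sg,off=0):
    h,L1,L2,L3=L[:4]
    T=R.identity();p=np.array([0,0,h])
    ax="zyzyzyz";seg=[0,0,L1,0,L2,0,L3]
    for i in range(7):
        if seg[i]: p=p+T.apply([0,0,seg[i]])
        T=T*R.from_euler(ax[i],sg[i]*q[i]+(off if i==6 else 0))
    return p,T
E
python3 - <<'E'
from kin import *
np.set_printoptions(precision=3,suppress=True)
D=[([1.19923496,0.62931534,0.03844826,1.51836399,-0.02698872,0.99626676,-0.0199872],[195.480686,-619.20503257,196.21048274],[3.14155716,1.83490605e-03,-1.26502106]),
([ 0.369,0.545,0.183,2.044,-0.177,0.568,-1.123],[417.82,-257.721,109.234],[3.141,.001,-1.8])]
best=[]
for sg in itertools.product([1,-1],repeat=4):
  for off in [0,np.pi/2,np.pi,-np.pi/2]:
    s=[sg[0],1,sg[1],1,sg[2],1,sg[3]]
    def f(L):
        e=[]
        for q,p,r in D:
            P,T=fk(q,L,s,off);e+=list(P-p);e+=list(100*(T.inv()*Rm(r)).as_rotvec())
        return np.array(e)
    o=least_squares(f,[300,420,400,250]);best.append((o.cost,s,off,o.x,o.fun))
best.sort(key=lambda b:b[0])
for b in best[:3]: print(b)
E
```

```text
(np.float64(553.2148431939327), [-1, 1, -1, 1, -1, 1, -1], 3.141592653589793, array([-25529.085,    491.899,    383.873, -25539.176]), array([27.614,  0.089,  2.3  , -0.   ,  0.   , -0.   , -5.104, 17.527,
       -2.3  ,  0.011, -0.039,  0.13 ]))
(np.float64(862.4413257525747), [-1, 1, -1, 1, 1, 1, -1], 3.141592653589793, array([124.508, 560.072, 382.376, 173.83 ]), array([ 19.287,   5.978,  -0.963,   4.53 ,  -0.091,   2.933,  -3.241,
        -3.633,   0.963,   8.251, -17.208,  29.971]))
(np.float64(1138.5196124443128), [-1, 1, 1, 1, -1, 1, -1], 3.141592653589793, array([-845.814,  535.145,  379.955, -824.982]), array([14.249, 18.464,  7.671, -4.505,  0.297,  6.225, 12.649, -7.075,
       -7.671, -2.62 , 18.729, 31.442]))
```

Request:
arm_command(
  rows=[
    [[0, 0, 15, 0, 0, 0], [0, 0, 30, 0, 0, 0], [1, 1, 45, 0, 0, 0], [1, 1, 60, 0, 0, 0], [1, 1, 75, 0, 0, 0], [1, 1, 86, 0, 0, 0], [1, 1, 92, 0, 0, 0], [1, 1, 92, 0, 0, 0], [1, 1, 92, 0, 0, 0], [1, 1, 92, 0, 0, 0], [1, 1, 92, 0, 0, 0]],
  ],
  claw=1,
)

```text
clock: 2.45
eef_pos: [416.2, -260.8, 18.4]
tool_rot: [-3.14, -0.0, -1.805]
force: [1.1, 0.0, 0.7]
width: 85.3
```

Request:
arm_command(
  rows=[
    [[-2, 0, 1.2, 0, 0, 0], [-2, 0, 1.2, 0, 0, 0], [-2, 0, 1.2, 0, 0, 0]],
  ],
)

```text
clock: 2.7
eef_pos: [416.5, -258.1, 16.6]
tool_rot: [-3.141, 0.0, -1.804]
force: [0.4, -0.3, 0.5]
width: 85.3
```

Request:
arm_command(
  rows=[
    [[0, 0, 0, 0, 0, 0], [0, 0, 0, 0, 0, 0], [0, 0, 0, 0, 0, 0], [0, 0, 0, 0, 0, 0], [0, 0, 0, 0, 0, 0], [0, 0, 0, 0, 0, 0], [0, 0, 0, 0, 0, 0], [0, 0, 0, 0, 0, 0], [0, 0, 0, 0, 0, 0], [0, 0, 0, 0, 0, 0]],
  ],
  claw=-1,
)

```text
clock: 3.53
eef_pos: [416.3, -258.3, 16.4]
tool_rot: [3.142, 0.0, -1.804]
force: [-0.2, -0.3, -0.5]
width: -0.0
```

```bash
cat > log.py <<'E'
from h import *
from cell import sensors
import json
np.set_printoptions(precision=4,suppress=True)
s=sensors.read_state()
open("log.jsonl","a").write(json.dumps({k:(v.tolist() if hasattr(v,'tolist') else v) for k,v in s.items()})+"\n")
print(s["clock"],s["eef_pos"],s["tool_rot"],"F",s["force"],"M",s["torque"],"w",s["width"],"q",s["qpos"])
E
python3 log.py
```

```text
3.5333 [ 416.2574 -258.3061   16.4102] [ 3.1416  0.     -1.8044] F [-0.1869 -0.3219 -0.46  ] M [0.0089 0.0529 0.0026] w -0.02976128116218771 q [ 0.4214  0.7118  0.114   2.1009 -0.2247  0.3401 -1.0842]
```

```bash
python3 - <<'E'
from h import *
from cell import *
for n in("side","top"):
    d=get_image(n);np.savez(n+"2.npz",**d)
s,t=load("side2.npz"),load("top2.npz")
crop(s,220,220,350,310,6,"pics/s2.png");crop(t,270,180,400,320,4.2,"pics/t2.png")
E
```

```text
(no output)
```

View pics/s2.png

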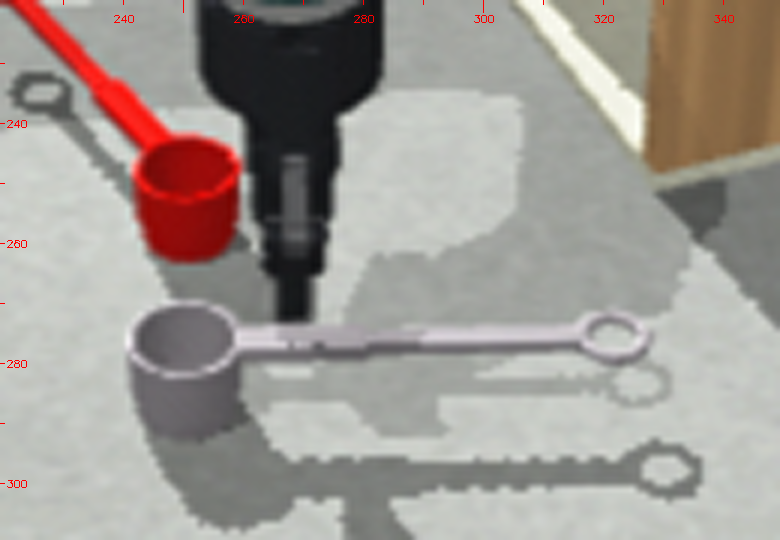

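View pics/t2.png

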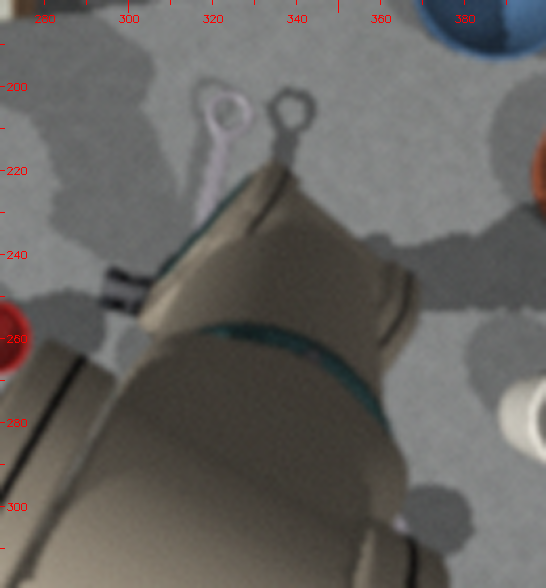

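```bash
python3 - <<'E'
from h import *
np.set_printoptions(precision=1,suppress=True)
s=load("side2.npz");t=load("top2.npz")
print("tcp",proj(s,[416.3,-258.3,16.4]),"grasp",proj(s,[416.3,-258.3,35]))
for v in range(262,284,1):print(v,[str(dep(s,u,v).round(0)) for u in (266,269,272)])
cup=(250.1,276.5)
E
```

```text
tcp [267.8 282. ] grasp [267.8 276.6]
262 ['[ 396. -316.  133.]', '[ 404. -313.  129.]', '[ 411. -315.  129.]']
263 ['[ 399. -304.  120.]', '[ 405. -312.  125.]', '[ 413. -309.  121.]']
264 ['[ 400. -300.  114.]', '[ 408. -301.  112.]', '[ 415. -301.  111.]']
265 ['[ 404. -288.  100.]', '[ 410. -292.  102.]', '[ 417. -295.  103.]']
266 ['[ 408. -273.   84.]', '[ 416. -271.   80.]', '[ 424. -269.   77.]']
267 ['[ 408. -273.   81.]', '[ 416. -272.   78.]', '[ 424. -269.   74.]']
268 ['[ 408. -273.   77.]', '[ 416. -271.   74.]', '[ 425. -267.   68.]']
269 ['[ 407. -275.   76.]', '[ 415. -273.   73.]', '[ 425. -267.   66.]']
270 ['[ 407. -274.   72.]', '[ 414. -277.   72.]', '[ 425. -265.   60.]']
271 ['[ 408. -273.   68.]', '[ 415. -273.   66.]', '[ 425. -268.   59.]']
272 ['[ 408. -273.   64.]', '[ 416. -273.   62.]', '[ 425. -267.   56.]']
273 ['[ 408. -272.   60.]', '[ 417. -268.   55.]', '[ 425. -266.   51.]']
274 ['[ 413. -255.   42.]', '[ 421. -254.   39.]', '[ 428. -256.   39.]']
275 ['[ 412. -258.   41.]', '[ 419. -260.   41.]', '[ 427. -260.   40.]']
276 ['[ 412. -258.   38.]', '[ 417. -267.   44.]', '[ 425. -266.   41.]']
277 ['[ 410. -264.   40.]', '[ 417. -267.   41.]', '[ 425. -267.   39.]']
278 ['[ 410. -264.   36.]', '[ 416. -271.   41.]', '[ 424. -272.   40.]']
279 ['[ 409. -268.   36.]', '[ 417. -266.   33.]', '[ 424. -271.   36.]']
280 ['[ 418. -235.    3.]', '[ 427. -233.   -1.]', '[ 433. -239.    3.]']
281 ['[ 417. -238.    2.]', '[ 426. -235.   -2.]', '[ 434. -237.   -3.]']
282 ['[ 417. -237.   -2.]', '[ 424. -240.   -1.]', '[ 432. -244.    0.]']
283 ['[ 415. -244.    1.]', '[ 423. -247.    2.]', '[ 431. -245.   -2.]']
```

```bash
python3 - <<'E'
from h import *
np.set_printoptions(precision=1,suppress=True)
s0=load("side0.npz");s1=load("side1.npz");t1=load("top1.npz");t0=load("top0.npz");s2=load("side2.npz");t2=load("top2.npz")
print(proj(s0,[195.5,-619.2,196.2]),proj(t0,[195.5,-619.2,196.2]),proj(s1,[417.8,-257.7,109.2]),proj(t1,[417.8,-257.7,109.2]),proj(t2,[416.3,-258.3,16.4]))
crop(s0,170,290,260,380,6,"pics/s0g.png");crop(t0,450,330,560,400,6,"pics/t0g.png")
for u in range(276,324,3):
  print(u,[str(dep(t2,u,v).round(0)) for v in (245,249,253)])
E
```

```text
[199.8 362.5] [479.1 349.1] [268.3 253.6] [316.3 253.1] [312.3 254.5]
276 ['[ 444. -156.   -1.]', '[ 432. -156.    2.]', '[ 421. -156.    0.]']
279 ['[ 444. -165.   -0.]', '[ 432. -165.   -1.]', '[ 421. -165.    2.]']
282 ['[ 444. -173.    2.]', '[ 432. -173.   -3.]', '[ 421. -173.   -3.]']
285 ['[ 444. -182.   -2.]', '[ 432. -182.   -3.]', '[ 421. -182.   -1.]']
288 ['[ 444. -191.    2.]', '[ 432. -191.   -3.]', '[ 421. -191.   -3.]']
291 ['[ 444. -199.   -2.]', '[ 432. -199.   -1.]', '[ 421. -199.   -2.]']
294 ['[ 444. -208.    2.]', '[ 427. -198.  144.]', '[ 417. -198.  139.]']
297 ['[ 437. -205.  145.]', '[ 427. -205.  149.]', '[ 417. -205.  142.]']
300 ['[ 437. -213.  136.]', '[ 427. -212.  151.]', '[ 417. -213.  134.]']
303 ['[ 444. -234.    1.]', '[ 426. -219.  159.]', '[ 410. -195.  415.]']
306 ['[ 435. -224.  181.]', '[ 417. -201.  401.]', '[ 408. -195.  461.]']
309 ['[ 424. -205.  422.]', '[ 415. -200.  467.]', '[ 407. -194.  522.]']
312 ['[ 422. -205.  464.]', '[ 413. -199.  519.]', '[ 406. -193.  565.]']
315 ['[ 419. -205.  508.]', '[ 412. -199.  552.]', '[ 405. -195.  583.]']
318 ['[ 419. -207.  529.]', '[ 411. -202.  565.]', '[ 405. -198.  592.]']
321 ['[ 418. -209.  543.]', '[ 411. -205.  572.]', '[ 405. -201.  596.]']
```

View pics/s0g.png

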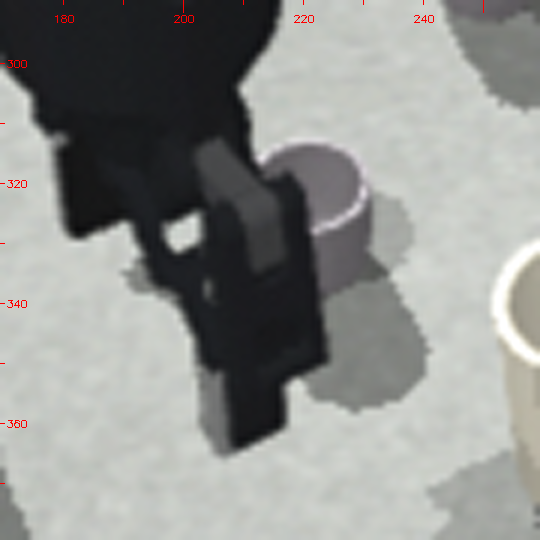

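View pics/t0g.png

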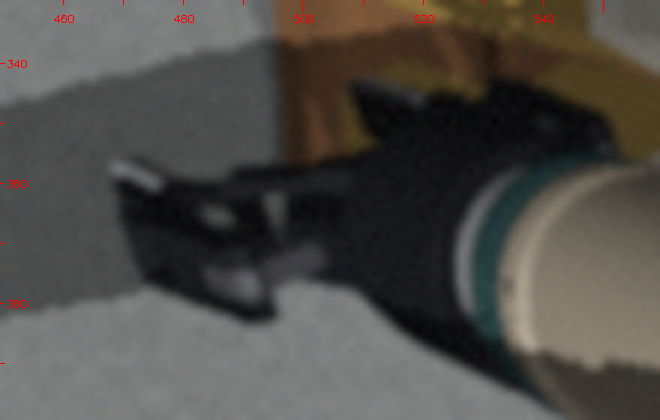

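```bash
python3 - <<'E'
from h import *
np.set_printoptions(precision=1,suppress=True)
s0=load("side0.npz");s1=load("side1.npz");t0=load("top0.npz");s2=load("side2.npz")
print("side1 tip");
for v in range(238,254,2):print(v,[str(dep(s1,u,v).round(0)) for u in (267,269,271)])
print("side0 tip")
for v in range(350,368,2):print(v,[str(dep(s0,u,v).round(0)) for u in (206,209,214)])
crop(s2,240,255,290,290,14,"pics/s2z.png")
E
```

```text
side1 tip
238 ['[ 396. -327.  212.]', '[ 400. -329.  212.]', '[ 404. -331.  214.]']
240 ['[ 395. -329.  208.]', '[ 399. -332.  210.]', '[ 403. -333.  209.]']
242 ['[ 400. -311.  188.]', '[ 405. -310.  186.]', '[ 409. -315.  189.]']
244 ['[ 400. -313.  184.]', '[ 405. -311.  181.]', '[ 408. -318.  186.]']
246 ['[ 400. -313.  178.]', '[ 405. -310.  175.]', '[ 408. -317.  179.]']
248 ['[ 399. -313.  173.]', '[ 405. -309.  168.]', '[ 409. -314.  171.]']
250 ['[ 400. -312.  165.]', '[ 405. -310.  163.]', '[ 409. -313.  164.]']
252 ['[ 453. -117.   -1.]', '[ 458. -121.    1.]', '[ 463. -123.    2.]']
side0 tip
350 ['[ 203. -675.  287.]', '[ 206. -691.  303.]', '[ 214. -689.  299.]']
352 ['[ 203. -669.  276.]', '[ 205. -692.  301.]', '[ 213. -691.  297.]']
354 ['[ 203. -668.  270.]', '[ 205. -691.  295.]', '[ 213. -692.  294.]']
356 ['[ 203. -668.  266.]', '[ 205. -689.  289.]', '[ 215. -672.  267.]']
358 ['[ 202. -669.  263.]', '[ 206. -675.  268.]', '[ 214. -674.  264.]']
360 ['[ 202. -670.  259.]', '[ 206. -675.  264.]', '[ 214. -672.  257.]']
362 ['[ 202. -669.  253.]', '[ 206. -676.  259.]', '[ 214. -670.  249.]']
364 ['[ 201. -671.  250.]', '[ 206. -675.  254.]', '[ 237. -466.    1.]']
366 ['[ 219. -464.   -2.]', '[ 225. -469.    1.]', '[ 235. -473.    3.]']
```

View pics/s2z.png

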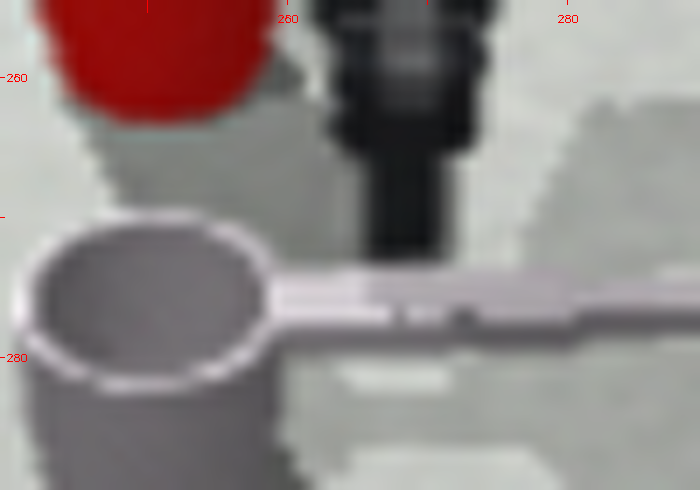

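The fingers shut on nothing. In the side view the shut finger ends stop at (269,273), about z 52, while the reported TCP is z 16. The real finger ends therefore sit about 36 mm short of the reported TCP, and open they sit about 13 mm further back still. I'll open, lower further and check with the camera.

Request:
arm_command(
  rows=[
    [[0, 0, 0, 0, 0, 0], [0, 0, 0, 0, 0, 0], [0, 0, 0, 0, 0, 0], [0, 0, 0, 0, 0, 0], [0, 0, 0, 0, 0, 0], [0, 0, 0, 0, 0, 0], [0, 0, 0, 0, 0, 0]],
  ],
  claw=1,
)

```text
clock: 4.22
eef_pos: [416.3, -258.3, 16.4]
tool_rot: [-3.142, 0.0, -1.804]
force: [0.8, 0.4, 0.6]
width: 83.2
```

Request:
arm_command(
  rows=[
    [[0, 0, 5, 0, 0, 0], [0, 0, 10, 0, 0, 0], [0, 0, 15, 0, 0, 0], [0, 0, 20, 0, 0, 0], [0, 0, 20, 0, 0, 0], [0, 0, 20, 0, 0, 0]],
  ],
)

```text
clock: 4.72
eef_pos: [415.9, -258.1, -4.1]
tool_rot: [3.141, 0.0, -1.804]
force: [-0.0, -0.6, -0.4]
width: 85.3
```

```bash
python3 log.py; python3 - <<'E'
from h import *
from cell import *
np.set_printoptions(precision=1,suppress=True)
d=get_image("side");np.savez("side3.npz",**d)
crop(d,240,240,300,300,10,"pics/s3.png")
for v in range(258,284,2):print(v,[str(dep(d,u,v).round(0)) for u in (265,267,269,271)])
E
```

```text
4.7167 [ 415.8814 -258.1228   -4.1316] [ 3.1405  0.0003 -1.8044] F [-0.044  -0.5905 -0.3604] M [-0.0267 -0.0447 -0.0518] w 85.2835622038993 q [ 0.4321  0.7516  0.0985  2.1066 -0.2336  0.2945 -1.0762]
258 ['[ 392. -322.  151.]', '[ 398. -317.  146.]', '[ 402. -321.  148.]', '[ 407. -320.  146.]']
260 ['[ 393. -320.  143.]', '[ 396. -324.  146.]', '[ 401. -325.  146.]', '[ 406. -325.  144.]']
262 ['[ 391. -325.  142.]', '[ 397. -322.  138.]', '[ 401. -326.  140.]', '[ 406. -324.  138.]']
264 ['[ 391. -326.  136.]', '[ 396. -325.  134.]', '[ 400. -329.  137.]', '[ 405. -327.  134.]']
266 ['[ 391. -326.  130.]', '[ 398. -319.  123.]', '[ 403. -319.  122.]', '[ 405. -329.  129.]']
268 ['[ 391. -326.  124.]', '[ 395. -328.  125.]', '[ 401. -326.  122.]', '[ 404. -330.  125.]']
270 ['[ 391. -324.  117.]', '[ 396. -324.  115.]', '[ 401. -327.  116.]', '[ 405. -330.  118.]']
272 ['[ 390. -329.  114.]', '[ 401. -306.   94.]', '[ 405. -310.   96.]', '[ 410. -311.   95.]']
274 ['[ 390. -328.  108.]', '[ 397. -321.  100.]', '[ 402. -322.  100.]', '[ 407. -323.  100.]']
276 ['[ 390. -327.  101.]', '[ 396. -325.   98.]', '[ 400. -327.   98.]', '[ 404. -331.  101.]']
278 ['[ 389. -332.   98.]', '[ 395. -327.   94.]', '[ 399. -331.   96.]', '[ 403. -334.   97.]']
280 ['[ 396. -306.   69.]', '[ 399. -313.   74.]', '[ 404. -315.   75.]', '[ 409. -316.   74.]']
282 ['[ 396. -305.   62.]', '[ 400. -311.   66.]', '[ 405. -311.   64.]', '[ 408. -317.   69.]']
```

View pics/s3.png

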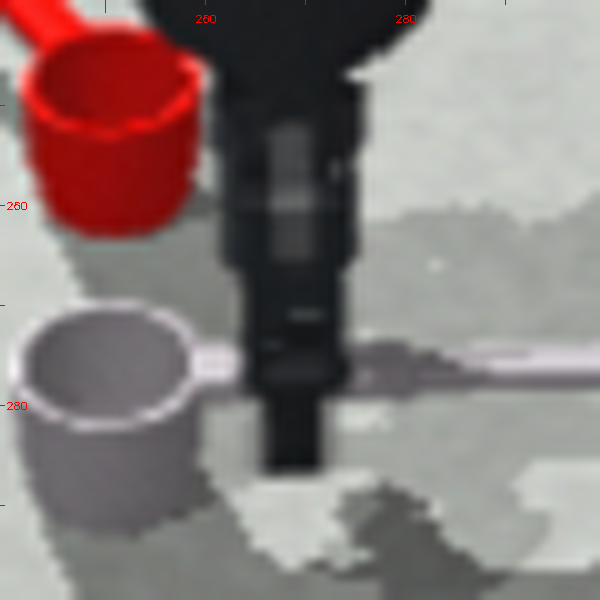

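The picture shows the open finger ends at (268,286), about z 50, so 15 mm more puts the shut ends near z 20 around the handle. Joint 6 is at 0.295, with its limit at 0.23.

Request:
arm_command(
  rows=[
    [[0, 0, 5, 0, 0, 0], [0, 0, 10, 0, 0, 0], [0, 0, 15, 0, 0, 0], [0, 0, 15, 0, 0, 0], [0, 0, 15, 0, 0, 0]],
  ],
)

```text
clock: 5.18
eef_pos: [416.0, -258.1, -19.0]
tool_rot: [3.141, 0.0, -1.804]
force: [1.0, -0.4, 0.2]
width: 85.2
```

Request:
arm_command(
  rows=[
    [[0, 0, 0, 0, 0, 0], [0, 0, 0, 0, 0, 0], [0, 0, 0, 0, 0, 0], [0, 0, 0, 0, 0, 0], [0, 0, 0, 0, 0, 0], [0, 0, 0, 0, 0, 0], [0, 0, 0, 0, 0, 0], [0, 0, 0, 0, 0, 0], [0, 0, 0, 0, 0, 0], [0, 0, 0, 0, 0, 0]],
  ],
  claw=-1,
)

```text
clock: 6.02
eef_pos: [416.5, -258.4, -18.5]
tool_rot: [-3.141, -0.0, -1.804]
force: [0.7, -0.8, 2.2]
width: 14.7
```

```bash
python3 log.py
```

```text
6.0167 [ 416.4778 -258.4251  -18.4599] [-3.1411 -0.0001 -1.8044] F [ 0.7076 -0.7951  2.1645] M [-0.0267 -0.0188  0.003 ] w 14.65512428734057 q [ 0.4385  0.7799  0.089   2.1091 -0.2443  0.2616 -1.0662]
```

Request:
arm_command(
  rows=[
    [[0, 0, -3, 0, 0, 0], [0, 0, -8, 0, 0, 0], [0, 0, -16, 0, 0, 0], [0, 0, -26, 0, 0, 0], [0, 0, -36, 0, 0, 0], [0, 0, -48, 0, 0, 0], [0, 0, -60, 0, 0, 0], [0, 0, -72, 0, 0, 0], [0, 0, -84, 0, 0, 0], [0, 0, -96, 0, 0, 0], [0, 0, -108, 0, 0, 0], [0, 0, -120, 0, 0, 0], [0, 0, -130, 0, 0, 0], [0, 0, -130, 0, 0, 0], [0, 0, -130, 0, 0, 0], [0, 0, -130, 0, 0, 0]],
  ],
)

```text
clock: 7.35
eef_pos: [416.1, -258.0, 111.5]
tool_rot: [3.142, 0.0, -1.804]
force: [0.1, 0.4, -0.9]
width: 15.0
```

```bash
python3 log.py; python3 - <<'E'
from h import *
from cell import *
np.set_printoptions(precision=1,suppress=True)
for n in("side","top"):
    d=get_image(n);np.savez(n+"4.npz",**d)
s,t=load("side4.npz"),load("top4.npz")
crop(s,220,180,350,290,6,"pics/s4.png");crop(t,270,160,400,300,4.2,"pics/t4.png")
E
```

```text
7.35 [ 416.0507 -258.0239  111.4802] [ 3.1415  0.0002 -1.8042] F [ 0.0937  0.4039 -0.9376] M [-0.0054 -0.0095 -0.004 ] w 14.972671355312398 q [ 0.3629  0.5407  0.1951  2.0466 -0.1861  0.5708 -1.1163]
```

View pics/s4.png

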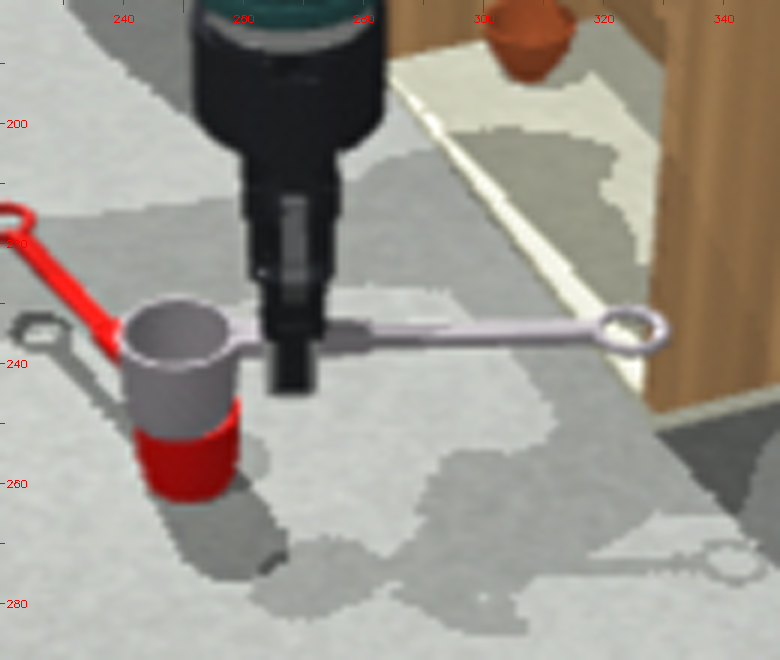

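View pics/t4.png

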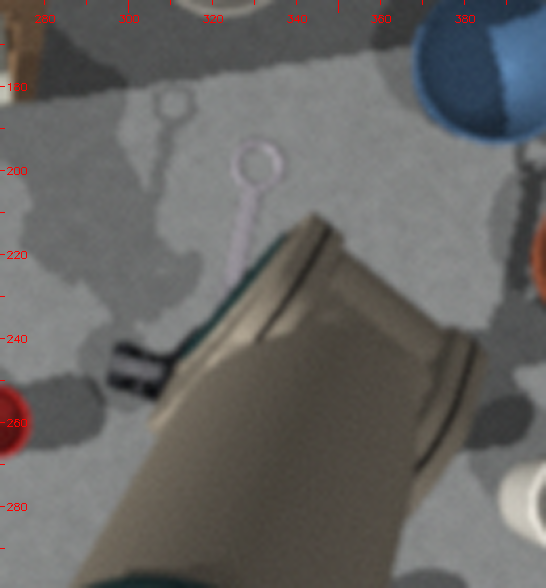

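Held: the scoop is level in the jaws and lifted, with the eye at side (324.7,234.5) and top (330.9,198.5). Next I'll triangulate the eye relative to the tool and refit the kinematics with offsets.

```bash
cat > kin.py <<'E'
from h import *
import json
from scipy.optimize import least_squares
SG=[-1,1,-1,1,-1,1,-1]
def data():
    D=[([1.19923496,0.62931534,0.03844826,1.51836399,-0.02698872,0.99626676,-0.0199872],[195.480686,-619.20503257,196.21048274],[3.14155716,1.83490605e-03,-1.26502106]),
    ([ 0.369,0.545,0.183,2.044,-0.177,0.568,-1.123],[417.82,-257.721,109.234],[3.141,.001,-1.8])]
    for l in open("log.jsonl"):
        j=json.loads(l);D.append((j["qpos"],j["eef_pos"],j["tool_rot"]))
    return D
def fk(q,L):
    # L: h, L1, L2, L3, e (elbow x offset), e2, w (wrist offset)
    h,L1,L2,L3,e,e2,w=L[:7]
    T=R.identity();p=np.array([0,0,h]);ax="zyzyzyz"
    seg=[None,None,[0,0,L1],[e,0,0],[e2,0,L2],None,[w,0,L3]]
    for i in range(7):
        if seg[i] is not None: p=p+T.apply(seg[i])
        T=T*R.from_euler(ax[i],SG[i]*q[i]+(np.pi if i==6 else 0))
    return p,T
def fit(L0=(300,420,400,250,0,0,0)):
    D=data()
    def f(L):
        e=[]
        for q,p,r in D: e+=list(fk(q,L)[0]-p)
        return np.r_[e,(np.array(L)-L0)*3e-3]
    return least_squares(f,L0)
E
python3 - <<'E'
from kin import *
np.set_printoptions(precision=1,suppress=True)
s=load("side4.npz");t=load("top4.npz")
e=tri((s,324.7,234.5),(t,330.9,198.5));print("eye",e)
D=data();q,p,r=D[-1];print("eye in tool",Rm(r).inv().apply(e[0]-p))
cup=atz(s,248.7,235,0)
o=fit();print(o.x,o.fun.reshape(-1) )
E
```

```text
eye (array([ 552. , -289.3,  163.9]), [np.float64(0.4277401888578577), np.float64(0.4277401888580361)])
eye in tool [  -1.  -139.5  -52.5]
[160.7 445.6 376.6 155.8 -43.2 -14.9 -96.1] [ 23.3  10.4   1.4  10.7   2.7 -11.2   0.9   4.3   3.7  -0.8   4.6   7.5
  -2.7   4.8  10.4  10.1   1.5 -11.8  -0.4   0.1  -0.1  -0.3  -0.1  -0.
  -0.3]
```

```bash
cat > kin2.py <<'E'
from kin import *
def fk(q,L):
    h,L1,L2,L3,y1,y2,y3,e,w=L
    T=R.identity();p=np.array([0,0,h]);ax="zyzyzyz"
    seg=[None,[0,y1,0],[0,0,L1],[e,y2,0],[-e,0,L2],[0,y3,0],[w,0,L3]]
    for i in range(7):
        if seg[i] is not None: p=p+T.apply(seg[i])
        T=T*R.from_euler(ax[i],SG[i]*q[i]+(np.pi if i==6 else 0))
    return p,T
L0=np.array([285,420,350,300,0,0,0,0,0.])
SC=np.array([50,50,50,50,50,50,50,50,30.])
def fit():
    D=data()
    def f(L):
        e=[]
        for q,p,r in D: e+=list(fk(q,L)[0]-p)
        return np.r_[e,(L-L0)/SC*.3]
    return least_squares(f,L0)
E
python3 - <<'E'
from kin2 import *
np.set_printoptions(precision=2,suppress=True)
o=fit();print(o.x,o.fun)
E
```

```text
[269.9  557.05 379.   318.16  -8.76  -9.77  -9.48   1.8   -1.49] [ 0.02  0.02 -0.01  0.11  0.08  0.13 -0.01 -0.03 -0.02  0.04 -0.06 -0.01
 -0.09  0.03 -0.01 -0.07 -0.03 -0.08 -0.09  0.82  0.17  0.11 -0.05 -0.06
 -0.06  0.01 -0.01]
```

```bash
cat > plan.py <<'E'
from kin2 import *
EYE=np.array([-1,-139.5,-52.5]) # eye in tool
def tcp(ex,ey,ez,th,yaw=YAWC,E=None):
    Rt=toolR(yaw,np.radians(th));e=S0+ex*XC+ey*YC+ez*ZC
    return e-Rt.apply(EYE if E is None else E),Rt
LO=np.array([-3.06,-.37,-1.25,.18,-1.1,.23,-2.94]);HI=np.array([3.06,2.12,1.32,2.47,4.24,1.98,2.94])
def ik(p,Rt,L,q0):
    def f(q):
        P,T=fk(q,L);return np.r_[P-p,200*(T.inv()*Rt).as_rotvec(),(q-q0)*.3]
    o=least_squares(f,np.clip(q0,LO+.01,HI-.01),bounds=(LO,HI));return o.x,np.linalg.norm(fk(o.x,L)[0]-p)
E
python3 - <<'E'
from plan import *
np.set_printoptions(precision=2,suppress=True)
D=data();q,p,r=D[-1]
p1,R1=tcp(-200,0,-50,30)
print(p1,delta(p,Rm(r),p1,R1))
o=fit()
for dh in (-80,0,60):
    L=o.x.copy();L[0]+=dh;L[3]+=dh;qq=np.array(q);print("dh",dh)
    for a in [(-200,0,-50,30),(-39,0,3,30),(-39,0,-16,45),(-39,0,-18,60),(-39,0,-20,75),(-39,0,-22,85)]:
        qq,e=ik(*tcp(*a),L,qq);print(a,tcp(*a)[0],qq,e)
E
```

```text
[439.44 -24.76  89.78] (array([-232.34,   31.18,   21.74]), array([ 29.73,  -4.9 , -18.34]))
dh -80
(-200, 0, -50, 30) [439.44 -24.76  89.78] [-0.12  0.46  0.25  2.3  -1.1   0.23 -0.32] 21.693984575072797
(-39, 0, 3, 30) [599.73  -9.61 142.78] [-0.21  0.54  0.3   2.02 -1.1   0.23 -0.43] 2.6617543592119213
(-39, 0, -16, 45) [632.63  -6.5  103.24] [-0.11  0.62  0.18  1.93 -1.1   0.23 -0.41] 20.515686262703593
(-39, 0, -18, 60) [669.69  -3.    89.94] [ 0.04  0.67  0.01  1.83 -1.1   0.23 -0.33] 34.251958555837824
(-39, 0, -20, 75) [708.41   0.66  86.67] [ 0.52  0.85 -0.57  1.72 -1.1   0.23  0.08] 45.549396387308235
(-39, 0, -22, 85) [733.83   3.07  89.46] [ 0.91  1.45 -1.25  1.65 -1.1   0.23  0.95] 47.70971627517961
dh 0
(-200, 0, -50, 30) [439.44 -24.76  89.78] [-0.08  0.45  0.22  2.34 -1.1   0.23 -0.29] 22.063610359710914
(-39, 0, 3, 30) [599.73  -9.61 142.78] [-0.2   0.52  0.29  2.09 -1.1   0.23 -0.41] 5.120508965482153
(-39, 0, -16, 45) [632.63  -6.5  103.24] [-0.06  0.6   0.14  1.99 -1.1   0.23 -0.37] 21.6059506716574
(-39, 0, -18, 60) [669.69  -3.    89.94] [ 0.2   0.66 -0.13  1.9 
[... 170 characters left out ...]
.07  89.46] [ 1.08  1.65 -1.25  1.75 -1.1   0.23  1.19] 41.620627644337624
dh 60
(-200, 0, -50, 30) [439.44 -24.76  89.78] [-0.03  0.45  0.19  2.36 -1.1   0.23 -0.26] 22.135713263614655
(-39, 0, 3, 30) [599.73  -9.61 142.78] [-0.19  0.5   0.29  2.13 -1.1   0.23 -0.39] 6.485278039850794
(-39, 0, -16, 45) [632.63  -6.5  103.24] [-0.01  0.58  0.11  2.04 -1.1   0.23 -0.33] 22.072569166848133
(-39, 0, -18, 60) [669.69  -3.    89.94] [ 0.41  0.69 -0.31  1.95 -1.1   0.23 -0.08] 33.801767679603294
(-39, 0, -20, 75) [708.41   0.66  86.67] [ 1.31  1.95 -1.25  1.86 -1.1   0.23  1.5 ] 37.56241858096086
(-39, 0, -22, 85) [733.83   3.07  89.46] [ 1.3   2.1  -1.25  1.8  -1.1   0.36  1.72] 41.98054772043122
```

Request:
arm_command(
  rows=[
    [[0, 0, -8, -2, 0, 0], [0, 0, -16, -4, 0, 0], [0, 0, -24, -6, 0, 0], [0, 0, -32, -8, 0, 0], [0, 0, -40, -10, 0, 0], [0, 0, -48, -12, 0, 0], [0, 0, -56, -14, 0, 0], [0, 0, -64, -16, 0, 0], [0, 0, -72, -18, 0, 0], [0, 0, -80, -20, 0, 0], [0, 0, -80, -20, 0, 0], [0, 0, -80, -20, 0, 0], [0, 0, -80, -20, 0, 0]],
  ],
)

```text
clock: 8.53
eef_pos: [415.5, -258.1, 190.7]
tool_rot: [2.792, 0.0, -1.805]
force: [0.1, -0.4, -0.5]
width: 15.0
```

```bash
python3 log.py; python3 - <<'E'
from kin2 import *
from cell import *
np.set_printoptions(precision=2,suppress=True)
o=fit();print(o.x,o.fun)
for n in("side","top"):
    d=get_image(n);np.savez(n+"5.npz",**d)
s,t=load("side5.npz"),load("top5.npz")
crop(s,220,180,350,290,6,"pics/s5.png");crop(t,290,130,400,260,4.5,"pics/t5.png")
E
```

```text
8.5333 [ 415.5037 -258.0568  190.6751] [ 2.7916  0.0003 -1.8047] F [ 0.118  -0.4303 -0.4714] M [-0.1423 -0.4109  0.0162] w 14.971637051601851 q [ 0.2675  0.6259  0.2858  1.6567 -0.0705  1.2172 -1.2393]
[334.91 557.27 380.3  382.56  -8.6  -13.49  -5.89   1.33  -0.98] [ 0.04  0.02  0.04  0.07  0.11  0.18 -0.01 -0.05 -0.04 -0.02 -0.04 -0.05
 -0.05 -0.01 -0.05 -0.06 -0.06 -0.02  0.01  0.03 -0.06  0.3   0.82  0.18
  0.5  -0.05 -0.08 -0.04  0.01 -0.01]
```

View pics/s5.png

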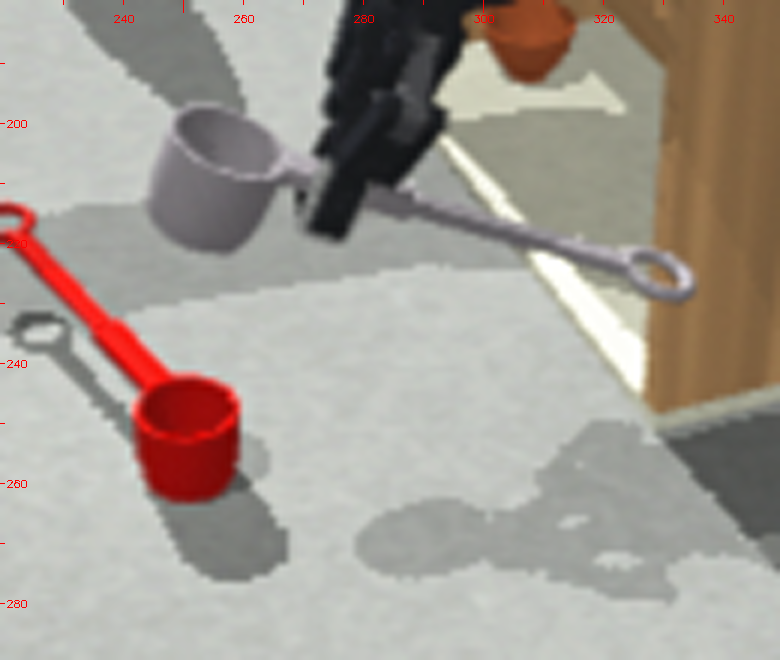

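View pics/t5.png

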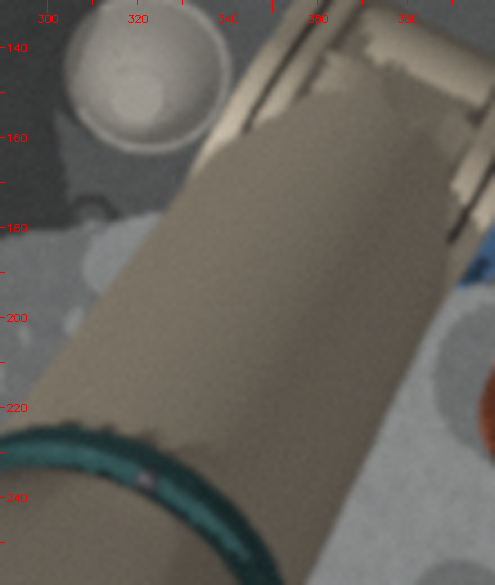

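```bash
python3 - <<'E'
from plan import *
np.set_printoptions(precision=1,suppress=True)
s=load("side5.npz");D=data();q,p,r=D[-1];Rt=Rm(r)
e=p+Rt.apply(EYE);print("tool-offset hyp",e,proj(s,e))
e2=p+Rt.apply([-1,-139.5,-18.7])+[0,0,33.8];print("world-z hyp",e2,proj(s,e2),"meas",(329.7,225.2))
# ring centre by depth
P=[]
for u in range(322,338):
  for v in range(218,232):
    x=dep(s,u,v)
    if np.linalg.norm(x-e)<40:P.append(x)
print(len(P),np.mean(P,0),np.min(P,0),np.max(P,0))
E
```

```text
tool-offset hyp [ 560.7 -291.6  192.2] [328.9 225.1]
world-z hyp [ 549.5 -288.9  194.2] [324.2 224.5] meas (329.7, 225.2)
73 [ 557.6 -295.2  195.3] [ 540.6 -311.8  187.4] [ 576.3 -278.7  205.2]
```

The tool-offset hypothesis fits the measured eye: (328.9,225.1) predicted, (329.7,225.2) seen. The eye is therefore at tool (-1,-139.5,-52.5). Now a multi-start IK for the hanging sequence.

```bash
python3 - <<'E'
from plan import *
np.set_printoptions(precision=2,suppress=True)
L=fit().x;np.save("L.npy",L);rng=np.random.default_rng(0)
for a in [(-39,0,3,30),(-39,0,3,45),(-39,0,-20,75)]:
    P=tcp(*a);S=[]
    for k in range(60):
        q0=rng.uniform(LO,HI)*[.4,1,.7,1,1,1,1]
        def f(q):
            A,T=fk(q,L);return np.r_[A-P[0],200*(T.inv()*P[1]).as_rotvec()]
        o=least_squares(f,np.clip(q0,LO+.02,HI-.02),bounds=(LO,HI))
        if o.cost<.1:S.append(o.x)
    print(a,P[0],len(S))
    for x in sorted(S,key=lambda x:abs(x[2]))[:14]:print(x)
E
```

```text
(-39, 0, 3, 30) [599.73  -9.61 142.78] 32
[-0.18  0.51  0.27  2.25  4.14  0.23  0.66]
[-0.18  0.51  0.27  2.25  4.14  0.23  0.66]
[-0.18  0.51  0.27  2.25  4.14  0.23  0.66]
[-0.18  0.51  0.28  2.25  4.14  0.23  0.65]
[-0.18  0.51  0.28  2.25  4.14  0.23  0.65]
[-0.18  0.51  0.28  2.25  4.15  0.23  0.65]
[-0.18  0.51  0.28  2.25  4.15  0.23  0.65]
[-0.22  0.51  0.34  2.25  4.2   0.26  0.59]
[-0.24  0.52  0.36  2.25  4.22  0.27  0.57]
[-0.25  0.52  0.37  2.25  4.23  0.28  0.56]
[-0.25  0.52  0.38  2.25  4.23  0.28  0.55]
[-0.25  0.52  0.38  2.25  4.23  0.28  0.55]
[-0.25  0.52  0.38  2.25  4.24  0.28  0.55]
[-0.25  0.52  0.38  2.25  4.24  0.28  0.55]
(-39, 0, 3, 45) [632.63  -6.5  122.24] 27
[ 0.07  0.66 -0.04  2.42  3.26  0.73  1.6 ]
[0.01 0.66 0.05 2.42 3.32 0.74 1.52]
[ 0.08  0.66 -0.05  2.42  3.25  0.73  1.6 ]
[-0.01  0.67  0.07  2.43  3.34  0.74  1.49]
[ 0.11  0.66 -0.09  2.42  3.22  0.72  1.64]
[-0.03  0.67  0.1   2.43  3.36  0.75  1.47]
[ 0.11  0.66 -0.1   2.42  3.21  0.72  1.65]
[ 0.17  0.67 -0.19  2.42  3.15  0.72  1.73]
[-0.12  0.68  0.24  2.43  3.46  0.77  1.35]
[ 0.28  0.6
[... 161 characters left out ...]
12]
[ 0.39  0.71 -0.51  2.42  2.89  0.74  2.05]
(-39, 0, -20, 75) [708.41   0.66  86.67] 28
[ 0.08  1.23 -0.04  2.42  3.29  1.8   1.69]
[0.01 1.23 0.05 2.42 3.28 1.82 1.59]
[-0.04  1.24  0.13  2.42  3.27  1.83  1.51]
[ 0.16  1.23 -0.14  2.41  3.31  1.78  1.79]
[-0.07  1.24  0.16  2.42  3.26  1.84  1.48]
[ 0.17  1.24 -0.16  2.41  3.31  1.78  1.81]
[-0.07  1.25  0.17  2.42  3.26  1.84  1.46]
[ 0.18  1.24 -0.18  2.41  3.31  1.77  1.82]
[ 0.19  1.24 -0.18  2.41  3.31  1.77  1.83]
[-0.1   1.25  0.21  2.42  3.25  1.85  1.42]
[ 0.24  1.25 -0.25  2.41  3.32  1.76  1.9 ]
[-0.14  1.26  0.26  2.42  3.24  1.86  1.36]
[-0.18  1.28  0.32  2.42  3.23  1.86  1.3 ]
[-0.2   1.28  0.35  2.42  3.22  1.87  1.27]
```

```bash
cat > plan.py <<'E'
from kin2 import *
FL2=FL*R.from_euler('z',np.pi)
EYE=np.array([1,139.5,-52.5]) # eye in tool after half-turn regrasp
L=np.load("L.npy")
def trot(yaw,th,rho): return scoopR(yaw,np.radians(th))*R.from_euler('x',np.radians(rho))*FL2
def tcp(ex,ey,ez,th,rho=0,yaw=YAWC):
    Rt=trot(yaw,th,rho);e=S0+ex*XC+ey*YC+ez*ZC
    return e-Rt.apply(EYE),Rt
LO=np.array([-3.06,-.37,-1.25,.18,-1.1,.23,-2.94]);HI=np.array([3.06,2.12,1.32,2.47,4.24,1.98,2.94])
def jac(q):
    J=np.zeros((6,7));p,T=fk(q,L)
    for i in range(7):
        d=np.array(q,float);d[i]+=1e-5;P,U=fk(d,L);J[:3,i]=(P-p)/1e-5;J[3:,i]=(U*T.inv()).as_rotvec()/1e-5
    return J,p,T
def follow(q,p1,R1,n=20,lam=.02):
    """interp from current to target with DLS steps"""
    q=np.array(q,float);p0,R0=fk(q,L);rv=(R1*R0.inv()).as_rotvec();out=[]
    for k in range(1,n+1):
        pt=p0+(p1-p0)*k/n;Rt=R.from_rotvec(rv*k/n)*R0
        for _ in range(4):
            J,p,T=jac(q);e=np.r_[(pt-p)/300,(Rt*T.inv()).as_rotvec()];J[:3]/=300
            q=np.clip(q+J.T@np.linalg.solve(J@J.T+lam**2*np.eye(6),e),LO,HI)
        p,T=fk(q,L);out.append((q.copy(),np.linalg.norm(p-pt),np.degrees((T.inv()*Rt).magnitude())))
    return q,out
E
python3 - <<'E'
from plan import *
np.set_printoptions(precision=2,suppress=True)
q=np.array([0.3629,0.5407,0.1951,2.0466,-0.1861,0.5708,-1.1163+np.pi])
for rho in (-18,18):
  print("rho",rho);qq=q
  for a in [(-220,0,-50,5,rho),(-175,0,-40,10,rho),(-130,0,-30,20,rho),(-39,0,3,25,rho),(-39,0,-13,25,rho),(-39,0,-16,45,rho),(-39,0,-18,60,rho*.6),(-39,0,-20,75,rho*.3)]:
    qq,o=follow(qq,*tcp(*a));print(a,qq,"minq6 %.2f maxerr %.1f %.1f"%(min(x[0][5] for x in o),max(x[1] for x in o),max(x[2] for x in o)))
E
```

```text
rho -18
(-220, 0, -50, 5, -18) [-0.78  0.44  0.69  2.4   0.13  0.32  1.38] minq6 0.32 maxerr 0.0 0.0
(-175, 0, -40, 10, -18) [-0.76  0.48  0.69  2.36  0.12  0.24  1.37] minq6 0.24 maxerr 0.0 0.0
(-130, 0, -30, 20, -18) [-0.77  0.54  0.71  2.39  0.28  0.23  1.14] minq6 0.23 maxerr 84.6 12.7
(-39, 0, 3, 25, -18) [-0.67  0.56  0.63  2.22  0.59  0.23  0.82] minq6 0.23 maxerr 64.3 9.6
(-39, 0, -13, 25, -18) [-0.43  0.54  0.29  2.23  1.59  0.23 -0.16] minq6 0.23 maxerr 42.5 6.4
(-39, 0, -16, 45, -18) [-0.11  0.75 -0.19  2.43  2.48  0.93 -1.16] minq6 0.24 maxerr 0.0 0.0
(-39, 0, -18, 60, -10.799999999999999) [ 0.02  1.   -0.23  2.47  2.85  1.44 -1.36] minq6 0.95 maxerr 14.0 1.4
(-39, 0, -20, 75, -5.3999999999999995) [ 0.08  1.24 -0.16  2.42  3.13  1.83 -1.39] minq6 1.46 maxerr 0.8 0.1
rho 18
(-220, 0, -50, 5, 18) [ 0.46  0.4  -0.23  2.29 -0.48  0.53  2.35] minq6 0.53 maxerr 0.0 0.0
(-175, 0, -40, 10, 18) [ 0.48  0.44 -0.29  2.25 -0.54  0.46  2.4 ] minq6 0.46 maxerr 0.0 0.0
(-130, 0, -30, 20, 18) [ 0.66  0.53 -0.54  2.28 -0.71  0.23  2.61] minq6 0.23 maxerr 4.0 0.6
(-39, 0, 3, 25, 18) [ 0.56  0.56 -0.49  2.11 -0.69  0.26  2.56] minq6 0.23 maxerr 0.0 0.0
(-39, 0, -13, 25, 18) [ 0.57  0.59 -0.51  2.12 -0.73  0.23  2.61] minq6 0.23 maxerr 5.7 0.9
(-39, 0, -16, 45, 18) [ 1.12  0.94 -1.19  2.28 -0.82  0.23  2.94] minq6 0.23 maxerr 206.5 31.9
(-39, 0, -18, 60, 10.799999999999999) [ 1.37  0.68 -1.25  2.16 -0.9   0.23  2.94] minq6 0.23 maxerr 244.9 51.7
(-39, 0, -20, 75, 5.3999999999999995) [ 1.52  1.14 -1.25  2.22 -0.77  0.23  2.94] minq6 0.23 maxerr 234.6 75.1
```

```bash
cat > sim.py <<'E'
from plan import *
np.set_printoptions(precision=2,suppress=True)
q0=np.array([0.3629,0.5407,0.1951,2.0466,-0.1861,0.5708,-1.1163+np.pi])
def run(seq,qq=q0,free=None,verbose=1):
    bad=0
    for a in seq:
        if len(a)==7: # free: world tcp xyz, th,rho,yawdeg,tag
            p1=np.array(a[:3],float);R1=trot(np.radians(a[5]),a[3],a[4])
        else: p1,R1=tcp(*a)
        qq,o=follow(qq,p1,R1);m=max(x[1] for x in o);bad=max(bad,m)
        if verbose: print(a,qq,"minq6 %.2f maxq4 %.2f err %.1f %.1f"%(min(x[0][5] for x in o),max(x[0][3] for x in o),m,max(x[2] for x in o)))
    return bad
E
python3 - <<'E'
from sim import *
for pre,r,mid in [(-40,-30,-25),(-45,-35,-30),(-50,-40,-30)]:
  print(pre,r,mid)
  run([(480,-258,200,0,pre,-13.4,0),(480,-200,200,10,pre,0,0),(-220,0,-50,8,r),(-175,0,-40,12,r),(-130,0,-30,20,r),(-39,0,3,25,mid),(-39,0,-13,25,mid),(-39,0,-16,45,mid),(-39,0,-18,60,mid*.6),(-39,0,-20,75,mid*.3)])
E
```

```text
-40 -30 -25
(480, -258, 200, 0, -40, -13.4, 0) [-0.52  0.74  0.83  1.94  0.27  0.72  1.29] minq6 0.56 maxq4 2.05 err 0.0 0.0
(480, -200, 200, 10, -40, 0, 0) [-0.8   0.7   0.99  2.22  0.39  0.34  1.16] minq6 0.34 maxq4 2.22 err 0.0 0.0
(-220, 0, -50, 8, -30) [-1.05  0.62  0.88  2.44  0.3   0.25  1.07] minq6 0.25 maxq4 2.44 err 0.0 0.0
(-175, 0, -40, 12, -30) [-1.02  0.65  0.88  2.38  0.3   0.23  1.04] minq6 0.23 maxq4 2.44 err 6.0 0.9
(-130, 0, -30, 20, -30) [-1.01  0.72  0.9   2.37  0.66  0.23  0.61] minq6 0.23 maxq4 2.38 err 60.2 9.0
(-39, 0, 3, 25, -25) [-0.75  0.62  0.65  2.2   1.09  0.23  0.24] minq6 0.23 maxq4 2.36 err 25.7 3.9
(-39, 0, -13, 25, -25) [-0.66  0.62  0.51  2.21  1.42  0.23 -0.09] minq6 0.23 maxq4 2.21 err 6.2 0.9
(-39, 0, -16, 45, -25) [-0.38  0.77  0.07  2.39  2.37  0.86 -1.23] minq6 0.23 maxq4 2.39 err 4.8 0.7
(-39, 0, -18, 60, -15.0) [-0.19  1.   -0.02  2.47  2.78  1.39 -1.54] minq6 0.88 maxq4 2.47 err 8.1 0.8
(-39, 0, -20, 75, -7.5) [-0.09  1.24  0.03  2.43  3.02  1.83 -1.62] minq6 1.41 maxq4 2.47 err 1.7 0.2
-45 -35 -30
(480, -258, 200, 0, -45, -13.4, 0) [-0.5
[... 1347 characters left out ...]
, 12, -40) [-1.15  0.82  0.98  2.35  0.27  0.27  0.97] minq6 0.27 maxq4 2.42 err 0.0 0.0
(-130, 0, -30, 20, -40) [-1.14  0.9   1.    2.32  0.31  0.23  0.84] minq6 0.23 maxq4 2.35 err 30.1 4.5
(-39, 0, 3, 25, -30) [-0.92  0.73  0.86  2.18  0.53  0.23  0.73] minq6 0.23 maxq4 2.32 err 36.7 5.5
(-39, 0, -13, 25, -30) [-0.87  0.73  0.77  2.2   1.    0.23  0.25] minq6 0.23 maxq4 2.20 err 34.0 5.1
(-39, 0, -16, 45, -30) [-0.57  0.82  0.27  2.36  2.29  0.76 -1.29] minq6 0.23 maxq4 2.36 err 39.0 5.9
(-39, 0, -18, 60, -18.0) [-0.34  1.01  0.14  2.47  2.73  1.32 -1.67] minq6 0.79 maxq4 2.47 err 0.8 0.1
(-39, 0, -20, 75, -9.0) [-0.22  1.25  0.16  2.43  2.95  1.8  -1.79] minq6 1.35 maxq4 2.47 err 2.6 0.3
```

```bash
python3 - <<'E'
from sim import *
D=data()
q=np.array(D[0][0])
for i in (1,3,4,5,6):
    q,o=follow(q,np.array(D[i][1]),Rm(D[i][2]),n=14);print("sim",q);print("act",np.array(D[i][0]),"null diff")
E
```

```text
sim [ 0.36  0.55  0.19  2.04 -0.19  0.57 -1.11]
act [ 0.37  0.55  0.18  2.04 -0.18  0.57 -1.12] null diff
sim [ 0.43  0.75  0.1   2.11 -0.25  0.3  -1.06]
act [ 0.43  0.75  0.1   2.11 -0.23  0.29 -1.08] null diff
sim [ 0.44  0.78  0.09  2.11 -0.25  0.26 -1.06]
act [ 0.44  0.78  0.09  2.11 -0.24  0.26 -1.07] null diff
sim [ 0.36  0.54  0.2   2.05 -0.19  0.57 -1.11]
act [ 0.36  0.54  0.2   2.05 -0.19  0.57 -1.12] null diff
sim [ 0.27  0.63  0.28  1.66 -0.07  1.22 -1.24]
act [ 0.27  0.63  0.29  1.66 -0.07  1.22 -1.24] null diff
```

```bash
cat > fam.py <<'E'
from plan import *
np.set_printoptions(precision=2,suppress=True)
def fam(P,q3,seeds):
    best=None
    for s in seeds:
        s=np.array(s,float);s[2]=q3
        def f(q):
            A,T=fk(q,L);return np.r_[A-P[0],200*(T.inv()*P[1]).as_rotvec(),100*(q[2]-q3)]
        o=least_squares(f,np.clip(s,LO+.01,HI-.01),bounds=(LO-1e-6,HI+1e-6))
        if o.cost<1 and (best is None or True): return o.x
    return None
if __name__=="__main__":
  seeds=[[0,.6,0,2.2,q5,.5,1.57-q5] for q5 in (1.5,.8,2.3,0,3)]
  for rho in (0,-15):
    for a in [(-220,0,-50,8),(-175,0,-40,12),(-130,0,-30,20),(-80,0,-10,25),(-39,0,3,25),(-39,0,-13,25),(-39,0,-16,45)]:
      for q3 in (-1.2,-.9,-.6,-.3,0,):
        print(rho,a,q3,fam(tcp(*a,rho),q3,seeds))
E
python3 fam.py
```

```text
0 (-220, 0, -50, 8) -1.2 [ 0.87  0.56 -1.2   2.41  1.05  0.63  0.52]
0 (-220, 0, -50, 8) -0.9 [ 0.7   0.44 -0.9   2.41  0.88  0.45  0.73]
0 (-220, 0, -50, 8) -0.6 [ 0.49  0.37 -0.6   2.41  0.64  0.34  1.  ]
0 (-220, 0, -50, 8) -0.3 [ 0.26  0.34 -0.3   2.41  0.32  0.28  1.34]
0 (-220, 0, -50, 8) 0 [ 0.02  0.33  0.    2.41 -0.06  0.26  1.74]
0 (-175, 0, -40, 12) -1.2 [ 0.84  0.61 -1.2   2.36  1.17  0.65  0.43]
0 (-175, 0, -40, 12) -0.9 [ 0.68  0.48 -0.9   2.36  1.03  0.44  0.6 ]
0 (-175, 0, -40, 12) -0.6 [ 0.47  0.41 -0.6   2.36  0.79  0.31  0.85]
0 (-175, 0, -40, 12) -0.3 [ 0.24  0.37 -0.3   2.36  0.41  0.23  1.25]
0 (-175, 0, -40, 12) 0 None
0 (-130, 0, -30, 20) -1.2 [ 0.82  0.69 -1.2   2.37  1.51  0.66  0.15]
0 (-130, 0, -30, 20) -0.9 [ 0.66  0.55 -0.9   2.37  1.52  0.42  0.15]
0 (-130, 0, -30, 20) -0.6 [ 0.47  0.47 -0.6   2.37  1.53  0.24  0.15]
0 (-130, 0, -30, 20) -0.3 None
0 (-130, 0, -30, 20) 0 None
0 (-80, 0, -10, 25) -1.2 [ 0.8   0.74 -1.2   2.3   1.62  0.68  0.1 ]
0 (-80, 0, -10, 25) -0.9 [ 0.65  0.59 -0.9   2.31  1.66  0.44  0.04]
0 (-80, 0, -10, 25) -0.6 [ 0.46  0.5  -0.6 
[... 2706 characters left out ...]
 (-39, 0, -13, 25) -1.2 [ 0.56  0.82 -1.2   2.21  1.61  1.09 -0.03]
-15 (-39, 0, -13, 25) -0.9 [ 0.41  0.67 -0.9   2.22  1.6   0.83 -0.05]
-15 (-39, 0, -13, 25) -0.6 [ 0.23  0.57 -0.6   2.22  1.59  0.63 -0.07]
-15 (-39, 0, -13, 25) -0.3 [ 0.03  0.53 -0.3   2.22  1.59  0.46 -0.09]
-15 (-39, 0, -13, 25) 0 [-0.19  0.51 -0.    2.23  1.61  0.3  -0.13]
-15 (-39, 0, -16, 45) -1.2 [ 0.51  1.11 -1.2   2.43  2.21  1.49 -0.5 ]
-15 (-39, 0, -16, 45) -0.9 [ 0.38  0.93 -0.9   2.43  2.28  1.25 -0.7 ]
-15 (-39, 0, -16, 45) -0.6 [ 0.21  0.81 -0.6   2.43  2.39  1.08 -0.9 ]
-15 (-39, 0, -16, 45) -0.3 [ 0.01  0.75 -0.3   2.43  2.53  0.94 -1.11]
-15 (-39, 0, -16, 45) 0 [-0.19  0.74 -0.    2.44  2.69  0.85 -1.34]
```

```bash
python3 - <<'E'
from sim import *
q=np.array(data()[-1][0])
def seq(q,steps,v=1):
    p,T=fk(q,L)
    for (p1,R1,n) in steps:
        q,o=follow(q,np.array(p1,float),R1,n);
        if v: print(q,"minq6 %.2f err %.1f %.1f"%(min(x[0][5] for x in o),max(x[1] for x in o),max(x[2] for x in o)))
    return q
y=np.radians(-13.4)
base=toolR(y,0)
def spin(a,th=0): return base*R.from_euler('z',np.radians(a))
for (x,yy,z) in [(416,-258,40),(416,-258,111),(330,-205,60),(370,-230,60),(416,-150,60),(450,-100,40),(480,-258,60)]:
    print((x,yy,z));qq=seq(q,[((x,yy,z),base,10)]+[((x,yy,z),spin(a),10) for a in (45,90,135,180)])
E
```

```text
(416, -258, 40)
[ 0.4   0.67  0.14  2.09 -0.23  0.4  -1.08] minq6 0.40 err 0.0 0.0
[ 0.27  0.69  0.34  2.09 -0.52  0.44 -1.58] minq6 0.40 err 0.0 0.0
[ 0.14  0.74  0.55  2.09 -0.77  0.52 -2.11] minq6 0.45 err 0.0 0.0
[ 0.02  0.81  0.76  2.09 -0.97  0.64 -2.7 ] minq6 0.53 err 0.0 0.0
[-0.17  1.11  1.28  2.08 -1.1   1.13 -2.94] minq6 0.66 err 60.2 19.6
(416, -258, 111)
[ 0.36  0.54  0.2   2.05 -0.19  0.57 -1.11] minq6 0.57 err 0.0 0.0
[ 0.2   0.57  0.43  2.05 -0.41  0.6  -1.67] minq6 0.57 err 0.0 0.0
[ 0.06  0.63  0.66  2.05 -0.62  0.67 -2.25] minq6 0.61 err 0.0 0.0
[-0.06  0.71  0.88  2.05 -0.8   0.77 -2.84] minq6 0.68 err 0.0 0.0
[-0.22  1.06  1.32  2.06 -1.1   1.25 -2.94] minq6 0.79 err 63.0 22.0
(330, -205, 60)
[ 0.4   0.55  0.12  2.34 -0.24  0.26 -1.07] minq6 0.26 err 0.0 0.0
[ 0.28  0.57  0.29  2.34 -0.56  0.3  -1.52] minq6 0.26 err 0.0 0.0
[ 0.14  0.61  0.5   2.34 -0.84  0.37 -2.01] minq6 0.30 err 0.0 0.0
[ 0.01  0.67  0.72  2.34 -1.04  0.5  -2.56] minq6 0.39 err 0.0 0.0
[-0.17  0.86  1.12  2.34 -1.1   0.81 -2.94] minq6 0.51 err 36.7 14.8
(370, -230, 60)
[ 0.39  0.59  0.14  2.22
[... 672 characters left out ...]
-100, 40)
[ 0.06  0.65  0.15  2.17 -0.27  0.34 -1.38] minq6 0.34 err 0.0 0.0
[-0.07  0.67  0.34  2.17 -0.57  0.39 -1.85] minq6 0.35 err 0.0 0.0
[-0.2   0.72  0.55  2.16 -0.83  0.48 -2.38] minq6 0.40 err 0.0 0.0
[-0.33  0.79  0.77  2.16 -1.03  0.62 -2.94] minq6 0.49 err 0.0 0.7
[-0.5   1.2   1.32  2.17 -1.1   1.34 -2.94] minq6 0.66 err 114.2 34.8
(480, -258, 60)
[ 0.33  0.68  0.18  1.93 -0.22  0.54 -1.16] minq6 0.54 err 0.0 0.0
[ 0.19  0.71  0.39  1.93 -0.47  0.59 -1.7 ] minq6 0.54 err 0.0 0.0
[ 0.06  0.77  0.61  1.93 -0.7   0.66 -2.27] minq6 0.59 err 0.0 0.0
[-0.05  0.84  0.81  1.93 -0.88  0.78 -2.88] minq6 0.67 err 0.0 0.0
[-0.21  1.2   1.32  1.93 -1.1   1.34 -2.94] minq6 0.79 err 76.0 27.9
```

```bash
cat > sim2.py <<'E'
from sim import *
def go(q,steps,v=1):
    for (p1,R1,n,tag) in steps:
        q,o=follow(q,np.array(p1,float),R1,n)
        if v: print(tag,q,"minq6 %.2f err %.1f %.1f"%(min(x[0][5] for x in o),max(x[1] for x in o),max(x[2] for x in o)))
    return q
y=np.radians(-13.4);base=toolR(y,0)
def spin(a): return base*R.from_euler('z',np.radians(a))
E
python3 - <<'E'
from sim2 import *
q=np.array(data()[-1][0])
for (x,yy,z) in [(416,-258,111),(416,-258,50)]:
    st=[((416,-258,111),base,10,"untilt"),((416,-258,-18),base,10,"down"),((x,yy,z),base,10,"up")]
    st+=[((x,yy,z),spin(a),10,"spin%d"%a) for a in (-45,-90,-135,-180)]
    st+=[((416,-258,-19),spin(-180),10,"down"),((416,-258,130),spin(-180),10,"lift")]
    for rho in (0,-12):
        qq=go(q,st,rho==0)
        for a in [(-220,0,-50,8,rho),(-175,0,-40,12,rho),(-130,0,-30,20,rho),(-80,0,-10,25,rho),(-39,0,3,25,rho),(-39,0,-13,25,rho),(-39,0,-16,45,rho),(-39,0,-18,60,0),(-39,0,-20,75,0)]:
            qq=go(qq,[(*tcp(*a),20,a)])
E
```

```text
untilt [ 0.36  0.54  0.2   2.05 -0.19  0.57 -1.11] minq6 0.57 err 0.0 0.0
down [ 0.43  0.78  0.1   2.11 -0.26  0.26 -1.05] minq6 0.26 err 0.0 0.0
up [ 0.36  0.54  0.21  2.05 -0.2   0.57 -1.11] minq6 0.29 err 0.0 0.0
spin-45 [ 0.51  0.53 -0.02  2.05  0.02  0.56 -0.54] minq6 0.56 err 0.0 0.0
spin-90 [ 0.67  0.54 -0.25  2.05  0.23  0.58  0.03] minq6 0.56 err 0.0 0.0
spin-135 [ 0.83  0.57 -0.48  2.05  0.44  0.63  0.61] minq6 0.59 err 0.0 0.0
spin-180 [ 0.97  0.62 -0.7   2.05  0.62  0.7   1.21] minq6 0.63 err 0.0 0.0
down [ 0.79  0.81 -0.43  2.12  0.89  0.4   0.97] minq6 0.40 err 0.0 0.0
lift [ 1.    0.59 -0.73  2.03  0.58  0.74  1.24] minq6 0.44 err 0.0 0.0
(-220, 0, -50, 8, 0) [ 0.58  0.4  -0.74  2.41  0.76  0.38  0.87] minq6 0.38 err 0.0 0.0
(-175, 0, -40, 12, 0) [ 0.51  0.42 -0.66  2.36  0.85  0.33  0.8 ] minq6 0.33 err 0.0 0.0
(-130, 0, -30, 20, 0) [ 0.44  0.46 -0.57  2.38  1.53  0.23  0.15] minq6 0.23 err 15.5 2.3
(-80, 0, -10, 25, 0) [ 0.47  0.51 -0.62  2.31  1.74  0.26 -0.05] minq6 0.23 err 0.0 0.0
(-39, 0, 3, 25, 0) [ 0.43  0.52 -0.59  2.2   1.38  0.26  0.32] minq6 0.23 err 0.0 0
[... 2722 characters left out ...]
2, -12) [ 0.32  0.43 -0.66  2.38  1.18  0.55  0.3 ] minq6 0.55 err 0.0 0.0
(-130, 0, -30, 20, -12) [ 0.27  0.48 -0.6   2.39  1.57  0.52 -0.08] minq6 0.51 err 0.0 0.0
(-80, 0, -10, 25, -12) [ 0.28  0.52 -0.6   2.32  1.68  0.54 -0.16] minq6 0.52 err 0.0 0.0
(-39, 0, 3, 25, -12) [ 0.26  0.53 -0.58  2.21  1.52  0.53  0.04] minq6 0.53 err 0.0 0.0
(-39, 0, -13, 25, -12) [ 0.26  0.56 -0.58  2.22  1.6   0.54 -0.05] minq6 0.53 err 0.0 0.0
(-39, 0, -16, 45, -12) [ 0.33  0.84 -0.72  2.44  2.42  1.09 -0.82] minq6 0.55 err 0.0 0.0
(-39, 0, -18, 60, 0) [ 0.52  1.12 -0.71  2.47  3.02  1.35 -0.88] minq6 1.10 err 11.5 1.1
(-39, 0, -20, 75, 0) [ 0.51  1.36 -0.63  2.41  3.34  1.66 -0.83] minq6 1.37 err 0.0 0.0
```

The DLS simulation reproduces the arm's real motion. It shows this grasp can't get through the tilt range because joint 6 stops at 0.23. If I set the scoop down and regrasp with the tool turned −180° about its axis, the elbow swings out and the whole path becomes feasible. First I'll put the scoop back.

```bash
python3 - <<'E'
from sim2 import *
q,p,r=data()[-1]
print(delta(p,Rm(r),[416.2,-258.2,111.5],base))
E
```

```text
(array([  0.  , -27.81,  74.13]), array([20.05,  0.02,  0.  ]))
```

Request:
arm_command(
  rows=[
    [[0, -3, 8, 2, 0, 0], [0, -6, 16, 4, 0, 0], [0, -9, 24, 6, 0, 0], [0, -12, 32, 8, 0, 0], [0, -14, 40, 10, 0, 0], [0, -17, 48, 12, 0, 0], [0, -20, 56, 14, 0, 0], [0, -23, 64, 16, 0, 0], [0, -26, 70, 18, 0, 0], [0, -27.8, 74, 20, 0, 0], [0, -27.8, 74, 20, 0, 0], [0, -27.8, 74, 20, 0, 0], [0, -27.8, 74, 20, 0, 0]],
  ],
)

```text
clock: 9.72
eef_pos: [417.6, -258.8, 112.8]
tool_rot: [-3.141, -0.0, -1.804]
force: [0.4, 0.1, -1.2]
width: 14.7
```

Request:
arm_command(
  rows=[
    [[0, 0, 10, 0, 0, 0], [0, 0, 22, 0, 0, 0], [0, 0, 36, 0, 0, 0], [0, 0, 50, 0, 0, 0], [0, 0, 64, 0, 0, 0], [0, 0, 78, 0, 0, 0], [0, 0, 90, 0, 0, 0], [0, 0, 100, 0, 0, 0], [0, 0, 108, 0, 0, 0], [0, 0, 114, 0, 0, 0], [0, 0, 118, 0, 0, 0], [0, 0, 121, 0, 0, 0], [0, 0, 124, 0, 0, 0], [0, 0, 126, 0, 0, 0], [0, 0, 127, 0, 0, 0], [0, 0, 127, 0, 0, 0], [0, 0, 127, 0, 0, 0]],
  ],
)

```text
clock: 11.13
eef_pos: [417.2, -258.6, -14.4]
tool_rot: [-3.141, -0.0, -1.804]
force: [-0.3, -0.4, -1.6]
width: 15.1
```

```bash
python3 log.py
```

```text
11.1333 [ 417.1955 -258.5867  -14.4353] [-3.1412 -0.0001 -1.8044] F [-0.3478 -0.4086 -1.611 ] M [ 0.0152  0.0036 -0.0216] w 15.090722124522713 q [ 0.4323  0.7727  0.0976  2.1066 -0.2554  0.2727 -1.0557]
```

Request:
arm_command(
  rows=[
    [[0, 0, 1, 0, 0, 0], [0, 0, 2, 0, 0, 0], [0, 0, 3, 0, 0, 0], [0, 0, 4, 0, 0, 0], [0, 0, 4, 0, 0, 0], [0, 0, 4, 0, 0, 0]],
  ],
)

```text
clock: 11.63
eef_pos: [417.3, -258.6, -18.4]
tool_rot: [-3.141, -0.0, -1.804]
force: [-0.2, 0.9, 2.1]
width: 15.0
```

Request:
arm_command(
  rows=[
    [[0, 0, 0, 0, 0, 0], [0, 0, 0, 0, 0, 0], [0, 0, 0, 0, 0, 0], [0, 0, 0, 0, 0, 0], [0, 0, 0, 0, 0, 0], [0, 0, 0, 0, 0, 0], [0, 0, 0, 0, 0, 0]],
  ],
  claw=1,
)

```text
clock: 12.22
eef_pos: [417.0, -258.5, -18.7]
tool_rot: [3.141, 0.0, -1.804]
force: [-0.3, 0.8, 0.1]
width: 84.8
```

Request:
arm_command(
  rows=[
    [[0, 0, -5, 0, 0, 0], [0, 0, -15, 0, 0, 0], [0, 0, -30, 0, 0, 0], [0, 0, -48, 0, 0, 0], [0, 0, -66, 0, 0, 0], [0, 0, -84, 0, 0, 0], [0, 0, -102, 0, 0, 0], [0, 0, -118, 0, 0, 0], [0, 0, -130, 0, 0, 0], [0, 0, -130, 0, 0, 0], [0, 0, -130, 0, 0, 0]],
  ],
)

```text
clock: 13.13
eef_pos: [417.5, -258.6, 112.4]
tool_rot: [-3.139, -0.0, -1.804]
force: [0.1, -0.6, -0.0]
width: 85.2
```

Request:
arm_command(
  rows=[
    [[0, 0, 0, 0, 0, -5], [0, 0, 0, 0, 0, -10], [0, 0, 0, 0, 0, -15], [0, 0, 0, 0, 0, -20], [0, 0, 0, 0, 0, -25], [0, 0, 0, 0, 0, -30], [0, 0, 0, 0, 0, -35], [0, 0, 0, 0, 0, -40], [0, 0, 0, 0, 0, -45], [0, 0, 0, 0, 0, -50], [0, 0, 0, 0, 0, -55], [0, 0, 0, 0, 0, -60], [0, 0, 0, 0, 0, -65], [0, 0, 0, 0, 0, -70], [0, 0, 0, 0, 0, -75], [0, 0, 0, 0, 0, -80], [0, 0, 0, 0, 0, -85], [0, 0, 0, 0, 0, -90], [0, 0, 0, 0, 0, -90], [0, 0, 0, 0, 0, -90]],
  ],
)

```text
clock: 14.8
eef_pos: [416.4, -258.2, 110.7]
tool_rot: [-3.141, 0.001, -0.236]
force: [0.4, -0.7, -0.3]
width: 85.4
```

Request:
arm_command(
  rows=[
    [[0, 0, 0, 0, 0, -5], [0, 0, 0, 0, 0, -10], [0, 0, 0, 0, 0, -15], [0, 0, 0, 0, 0, -20], [0, 0, 0, 0, 0, -25], [0, 0, 0, 0, 0, -30], [0, 0, 0, 0, 0, -35], [0, 0, 0, 0, 0, -40], [0, 0, 0, 0, 0, -45], [0, 0, 0, 0, 0, -50], [0, 0, 0, 0, 0, -55], [0, 0, 0, 0, 0, -60], [0, 0, 0, 0, 0, -65], [0, 0, 0, 0, 0, -70], [0, 0, 0, 0, 0, -75], [0, 0, 0, 0, 0, -80], [0, 0, 0, 0, 0, -85], [0, 0, 0, 0, 0, -90], [0, 0, 0, 0, 0, -90], [0, 0, 0, 0, 0, -90]],
  ],
)

```text
clock: 16.47
eef_pos: [416.7, -258.3, 111.0]
tool_rot: [-3.141, -0.001, 1.333]
force: [0.2, 1.1, -0.1]
width: 85.3
```

```bash
python3 log.py;python3 - <<'E'
from h import *
from cell import *
for n in("side","top"):
    d=get_image(n);np.savez(n+"6.npz",**d)
s,t=load("side6.npz"),load("top6.npz")
crop(s,220,220,350,310,6,"pics/s6.png");cv2.imwrite("pics/t6.png",t["pixels"][:,:,::-1])
E
```

```text
16.4667 [ 416.7237 -258.339   110.9988] [-3.1408 -0.0006  1.3333] F [ 0.2148  1.0984 -0.1415] M [ 0.0052 -0.0302 -0.0489] w 85.32705936585533 q [ 0.9668  0.6206 -0.6978  2.0275  0.6095  0.7101  1.2142]
```

View pics/s6.png

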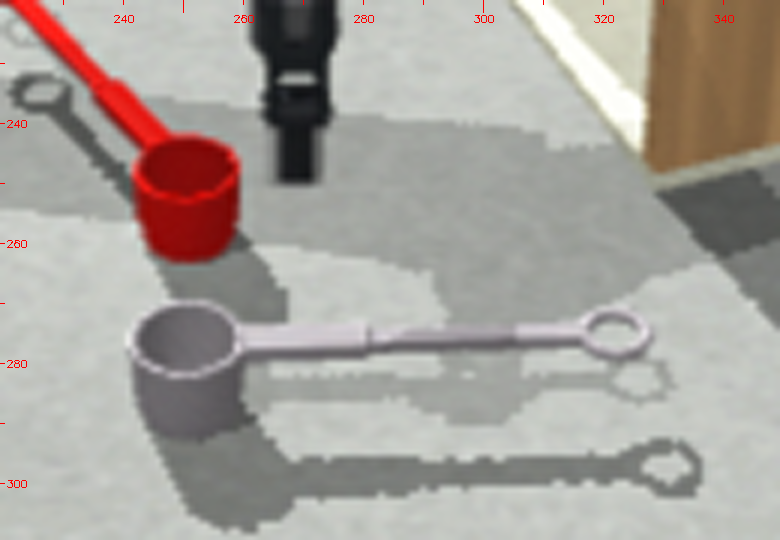

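View pics/t6.png

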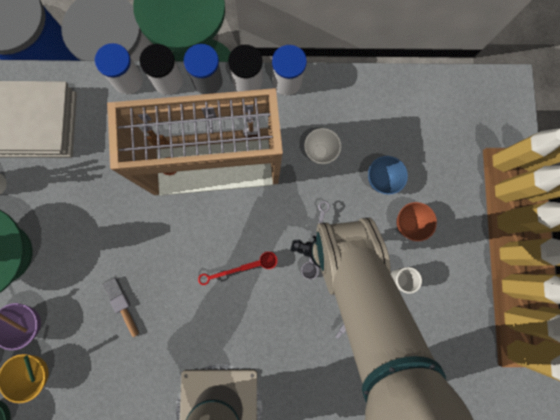

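Picture: the scoop is standing back where it was, with cup (250,277) and eye (322,276). The elbow has swung out to the right as simulated. Now the regrasp, 5 mm further from the cup.

Request:
arm_command(
  rows=[
    [[0, 5, 12, 0, 0, 0], [0, 5, 26, 0, 0, 0], [0, 5, 42, 0, 0, 0], [0, 5, 58, 0, 0, 0], [0, 5, 74, 0, 0, 0], [0, 5, 90, 0, 0, 0], [0, 5, 104, 0, 0, 0], [0, 5, 116, 0, 0, 0], [0, 5, 124, 0, 0, 0], [0, 5, 130, 0, 0, 0], [0, 5, 130, 0, 0, 0], [0, 5, 130, 0, 0, 0], [0, 5, 130, 0, 0, 0]],
  ],
)

```text
clock: 17.65
eef_pos: [422.4, -259.8, -18.2]
tool_rot: [3.141, 0.0, 1.337]
force: [-0.3, 0.1, -0.8]
width: 84.9
```

Request:
arm_command(
  rows=[
    [[0, 0, 0, 0, 0, 0], [0, 0, 0, 0, 0, 0], [0, 0, 0, 0, 0, 0], [0, 0, 0, 0, 0, 0], [0, 0, 0, 0, 0, 0], [0, 0, 0, 0, 0, 0], [0, 0, 0, 0, 0, 0], [0, 0, 0, 0, 0, 0], [0, 0, 0, 0, 0, 0]],
  ],
  claw=-1,
)

```text
clock: 18.4
eef_pos: [422.1, -259.8, -18.5]
tool_rot: [3.141, 0.0, 1.337]
force: [-0.0, -0.8, 2.8]
width: 14.6
```

Request:
arm_command(
  rows=[
    [[0, 0, -3, 0, 0, 0], [0, 0, -10, 0, 0, 0], [0, 0, -20, 0, 0, 0], [0, 0, -32, 0, 0, 0], [0, 0, -46, 0, 0, 0], [0, 0, -60, 0, 0, 0], [0, 0, -76, 0, 0, 0], [0, 0, -92, 0, 0, 0], [0, 0, -108, 0, 0, 0], [0, 0, -124, 0, 0, 0], [0, 0, -138, 0, 0, 0], [0, 0, -150, 0, 0, 0], [0, 0, -150, 0, 0, 0], [0, 0, -150, 0, 0, 0]],
  ],
)

```text
clock: 19.57
eef_pos: [422.0, -259.9, 132.2]
tool_rot: [3.14, 0.001, 1.337]
force: [-0.2, -0.5, -1.5]
width: 14.8
```

```bash
python3 log.py;python3 - <<'E'
from h import *
from cell import *
for n in("side","top"):
    d=get_image(n);np.savez(n+"7.npz",**d)
s,t=load("side7.npz"),load("top7.npz")
crop(s,220,180,350,290,6,"pics/s7.png");crop(t,270,160,400,300,4.2,"pics/t7.png")
E
```

```text
19.5667 [ 422.0292 -259.8645  132.1872] [3.1402 0.0006 1.3371] F [-0.1778 -0.5225 -1.463 ] M [ 0.0105 -0.0495 -0.0258] w 14.764263341317168 q [ 0.9866  0.5968 -0.7309  1.997   0.5756  0.7615  1.2472]
```

View pics/s7.png

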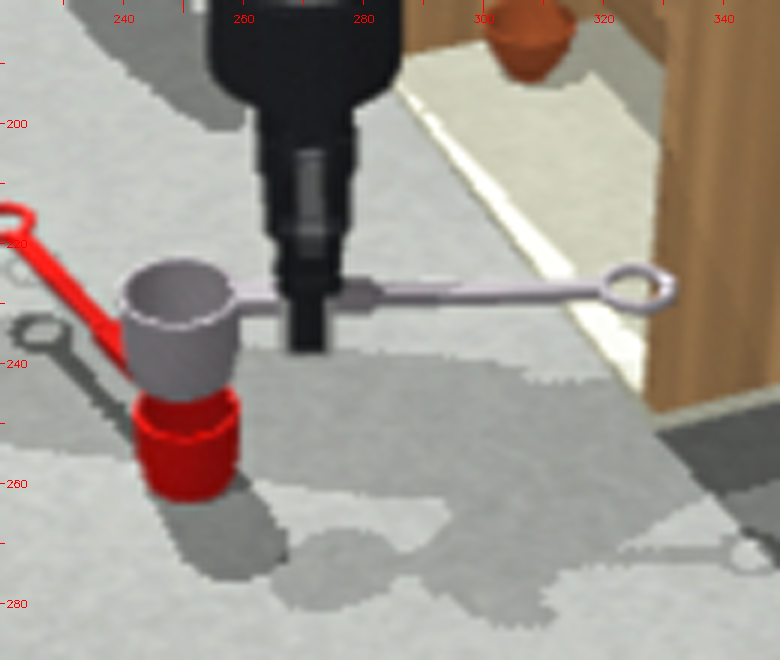

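View pics/t7.png

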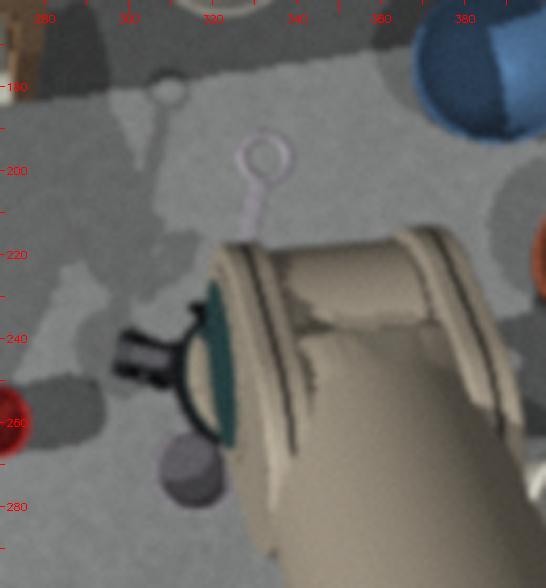

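Held again. The eye is at side (325.7,227.5) and top (332.6,197.1). I'll get the new eye offset and plan the route.

```bash
python3 - <<'E'
from sim2 import *
import plan
s=load("side7.npz");t=load("top7.npz");q,p,r=data()[-1]
e=tri((s,325.7,227.5),(t,332.6,197.1));print(e,Rm(r).inv().apply(e[0]-p))
print("pred",proj(s,p+Rm(r).apply([1,134,-52.5])),proj(t,p+Rm(r).apply([1,134,-52.5])),fk(q,L)[0]-p)
E
```

```text
(array([ 552.38, -290.05,  185.33]), [np.float64(0.9838697714981309), np.float64(0.9838697714982173)]) [  0.79 133.87 -52.96]
pred [325.33 227.68] [332.6  196.67] [ 4.98 -1.58  1.3 ]
```

```bash
cat > final.py <<'E'
from sim2 import *
import plan,kin2
E=np.array([1,134,-52.7]); plan.EYE=E
o=kin2.fit();plan.L=o.x;L=o.x
def tcpC(cx,cz,th,rho,cy=0):
    t=np.radians(th);return plan.tcp(cx-13.5*np.cos(t),cy,cz-13.5*np.sin(t),th,rho)
E
python3 - <<'E'
from final import *
print(o.x,np.abs(o.fun[:-9]).max(), "q4,q6")
q=np.array(data()[-1][0])
st=[(plan.tcp(-200,0,-50,10,-6),20,"E1"),(plan.tcp(-150,0,-42,15,-12),20,"E2"),(plan.tcp(-110,0,-32,22,-12),20,"E3"),(plan.tcp(-70,0,-4,25,-12),20,"E4"),(plan.tcp(-38,0,4,25,-12),20,"E5")]
for th,rho,cx in [(25,-12,-26),(35,-12,-26),(45,-12,-26),(55,-12,-26),(60,-12,-26),(65,-10,-26),(70,-10,-26),(75,-10,-26),(80,-10,-26)]: st.append((tcpC(cx,-9,th,rho),10,("C",th,rho)))
for (P,n,tag) in st: q=go(q,[(*P,n,tag)])
q75=q
# retreat
for dth,d in [(0,30),(5,30),(10,30),(10,50),(15,50),(20,60)]:
    P,Rt=tcpC(-26,-9,80,-10);f=P+Rt.apply([0,0,-40])   # near finger tip
    R2=trot(YAWC,80+dth,-10);P2=f+R2.apply([0,0,40])-Rt.apply([0,0,d]);print(dth,d,end=" ");go(q75,[(P2,R2,10,"ret")])
E
```

```text
[336.18 559.   382.12 384.03 -11.54 -16.16  -0.38   0.04  -0.01] 0.16219660054724727 q4,q6
E1 [ 0.36  0.4  -0.59  2.38  0.96  0.42  0.59] minq6 0.42 err 0.0 0.0
E2 [ 0.15  0.44 -0.45  2.34  1.25  0.45  0.24] minq6 0.42 err 0.0 0.0
E3 [ 0.12  0.49 -0.41  2.34  1.64  0.44 -0.14] minq6 0.43 err 0.0 0.0
E4 [ 0.12  0.48 -0.4   2.26  1.57  0.43 -0.05] minq6 0.43 err 0.0 0.0
E5 [ 0.12  0.5  -0.4   2.18  1.42  0.44  0.11] minq6 0.43 err 0.0 0.0
('C', 25, -12) [ 0.11  0.53 -0.39  2.19  1.54  0.44 -0.01] minq6 0.44 err 0.0 0.0
('C', 35, -12) [ 0.2   0.64 -0.54  2.32  2.15  0.67 -0.62] minq6 0.44 err 0.0 0.0
('C', 45, -12) [ 0.24  0.8  -0.62  2.41  2.43  1.02 -0.88] minq6 0.70 err 0.0 0.0
('C', 55, -12) [ 0.23  0.98 -0.61  2.46  2.62  1.36 -1.02] minq6 1.05 err 0.0 0.0
('C', 60, -12) [ 0.22  1.06 -0.59  2.46  2.71  1.51 -1.06] minq6 1.37 err 0.0 0.0
('C', 65, -10) [ 0.24  1.14 -0.56  2.45  2.84  1.62 -1.08] minq6 1.52 err 0.0 0.0
('C', 70, -10) [ 0.23  1.22 -0.53  2.43  2.92  1.74 -1.09] minq6 1.63 err 0.0 0.0
('C', 75, -10) [ 0.22  1.28 -0.5   2.39  3.    1.84 -1.1 ] minq6 1.75 err 0.0 0.0
('C', 80, -10) [ 0.21  1.34 -0.47  2.34  3.07  1.92 -1.11] minq6 1.85 err 0.0 0.0
0 30 ret [ 0.2   1.37 -0.48  2.42  3.07  1.98 -1.11] minq6 1.93 err 19.4 2.9
5 30 ret [ 0.23  1.46 -0.5   2.4   3.18  1.98 -1.03] minq6 1.95 err 66.0 9.9
10 30 ret [ 0.36  1.59 -0.64  2.36  3.42  1.98 -0.75] minq6 1.96 err 83.9 12.5
10 50 ret [ 0.46  1.69 -0.76  2.41  3.56  1.98 -0.5 ] minq6 1.96 err 102.8 15.4
15 50 ret [ 0.57  1.82 -0.86  2.33  3.79  1.98 -0.29] minq6 1.98 err 103.0 15.4
20 60 ret [ 0.62  1.91 -0.87  2.29  3.96  1.98 -0.21] minq6 1.98 err 109.6 16.4
```

```bash
cat > ret.py <<'E'
from final import *
def path(thr,rho):
    q=np.array(data()[-1][0])
    st=[(plan.tcp(-200,0,-50,10,-6),20,"E1"),(plan.tcp(-150,0,-42,15,-12),20,"E2"),(plan.tcp(-110,0,-32,22,-12),20,"E3"),(plan.tcp(-70,0,-4,25,-12),20,"E4"),(plan.tcp(-38,0,4,25,-12),20,"E5")]
    for th in (25,35,45,55,60,65,70,75):
        if th<=thr: st.append((tcpC(-26,-9,th,-12 if th<65 else rho),10,th))
    for (P,n,tag) in st: q=go(q,[(*P,n,tag)],0)
    return q
H=np.array([0,0,-52.7])
def moveF(q,thr,rho,segs,v=1):
    P,Rt=tcpC(-26,-9,thr,rho);F0=P+Rt.apply(H);w=0
    for d,dz,t,rh in segs:
        R2=trot(YAWC,t,rh);P2=F0-d*XC+dz*ZC-R2.apply(H)
        q,o=follow(q,P2,R2,10);w=max(w,max(x[1] for x in o))
        if v: print((d,dz,t,rh),q,"err %.1f %.1f"%(max(x[1] for x in o),max(x[2] for x in o)))
    return w
if __name__=="__main__":
  for thr in (65,70,75):
    for rho in (-10,0):
      q=path(thr,rho)
      for k in (-15,-10,0):
        for dz in (0,-10,10):
          print(thr,rho,k,dz,"%.1f"%moveF(q,thr,rho,[(20,dz,thr+k,rho),(40,2*dz,thr+2*k,rho)],0))
E
python3 ret.py
```

```text
65 -10 -15 0 0.0
65 -10 -15 -10 0.0
65 -10 -15 10 0.0
65 -10 -10 0 0.0
65 -10 -10 -10 0.0
65 -10 -10 10 0.0
65 -10 0 0 41.6
65 -10 0 -10 33.2
65 -10 0 10 49.0
65 0 -15 0 0.0
65 0 -15 -10 0.0
65 0 -15 10 0.0
65 0 -10 0 0.0
65 0 -10 -10 0.0
65 0 -10 10 0.0
65 0 0 0 44.5
65 0 0 -10 35.1
65 0 0 10 52.5
70 -10 -15 0 0.0
70 -10 -15 -10 0.0
70 -10 -15 10 0.0
70 -10 -10 0 0.0
70 -10 -10 -10 0.0
70 -10 -10 10 0.0
70 -10 0 0 25.6
70 -10 0 -10 16.2
70 -10 0 10 34.3
70 0 -15 0 0.0
70 0 -15 -10 0.0
70 0 -15 10 0.0
70 0 -10 0 0.0
70 0 -10 -10 0.0
70 0 -10 10 0.0
70 0 0 0 26.8
70 0 0 -10 16.2
70 0 0 10 36.4
75 -10 -15 0 0.0
75 -10 -15 -10 0.0
75 -10 -15 10 0.0
75 -10 -10 0 0.0
75 -10 -10 -10 0.0
75 -10 -10 10 0.0
75 -10 0 0 5.4
75 -10 0 -10 10.2
75 -10 0 10 15.7
75 0 -15 0 0.0
75 0 -15 -10 0.0
75 0 -15 10 0.0
75 0 -10 0 0.0
75 0 -10 -10 0.0
75 0 -10 10 0.0
75 0 0 0 5.3
75 0 0 -10 0.0
75 0 0 10 15.7
```

The regrasped path simulates with no errors, including the swing to 75° and the retreat. Next are the row numbers for staging.

```bash
cat > nxt.py <<'E'
import sys
from final import *
from cell import sensors
def cur():
    s=sensors.read_state();return s["eef_pos"],Rm(s["tool_rot"]),s
def eyeS(p,Rt):
    e=p+Rt.apply(E)-S0;return np.array([e@XC,e@YC,e[2]])
def show(P):
    p,Rt,s=cur();print("eye in strip now",eyeS(p,Rt).round(1));print("delta",*delta(p,Rt,*P))
E
python3 - <<'E'
from nxt import *
show(plan.tcp(-200,0,-50,10,-6))
E
```

```text
eye in strip now [-207.6 -275.3  -71.4]
delta [218.31 -61.68   0.88] [-10.93  -4.31 -18.2 ]
```

Request:
arm_command(
  rows=[
    [[6, -2, 0, -0.3, -0.1, -0.5], [14, -4, 0, -0.7, -0.3, -1.2], [26, -7, 0, -1.3, -0.5, -2.2], [39, -11, 0, -2, -0.8, -3.3], [52, -15, 0, -2.6, -1, -4.4], [65, -18, 0, -3.3, -1.3, -5.5], [78, -22, 0, -3.9, -1.5, -6.5], [91, -26, 0, -4.6, -1.8, -7.6], [104, -29, 0, -5.2, -2, -8.7], [117, -33, 0, -5.9, -2.3, -9.8], [130, -37, 1, -6.5, -2.6, -10.9], [143, -40, 1, -7.2, -2.8, -12], [156, -44, 1, -7.8, -3.1, -13], [169, -48, 1, -8.5, -3.3, -14.1], [182, -51, 1, -9.1, -3.6, -15.2], [195, -55, 1, -9.8, -3.9, -16.3], [206, -58, 1, -10.3, -4.1, -17.2], [214, -60.5, 1, -10.7, -4.2, -17.8], [218, -61.7, 1, -10.9, -4.3, -18.2], [218, -61.7, 1, -10.9, -4.3, -18.2]],
  ],
)

```text
clock: 21.33
eef_pos: [411.5, -31.6, 130.2]
tool_rot: [2.966, 0.103, 1.651]
force: [-0.1, -0.1, -1.3]
width: 15.1
```

```bash
python3 log.py;python3 - <<'E'
from nxt import *
from cell import get_image
show(plan.tcp(-150,0,-42,15,-12))
for n in("side","top"):
    d=get_image(n);np.savez(n+"8.npz",**d)
s,t=load("side8.npz"),load("top8.npz")
p,Rt,_=cur();e=p+Rt.apply(E);print(proj(s,e),proj(t,e))
cv2.imwrite("pics/s8.png",s["pixels"][:,:,::-1]);crop(t,100,80,300,280,3,"pics/t8.png")
E
```

```text
21.3333 [411.5236 -31.6378 130.227 ] [2.9664 0.1029 1.651 ] F [-0.119  -0.1132 -1.2938] M [0.1266 0.1963 0.0118] w 15.072800662699445 q [ 0.3581  0.4021 -0.5913  2.3841  0.9641  0.415   0.5903]
eye in strip now [-200.1    1.8  -50. ]
delta [-5.73 55.71 11.99] [-4.92 -6.06  1.01]
[284.84 168.35] [218.44 202.74]
```

View pics/s8.png

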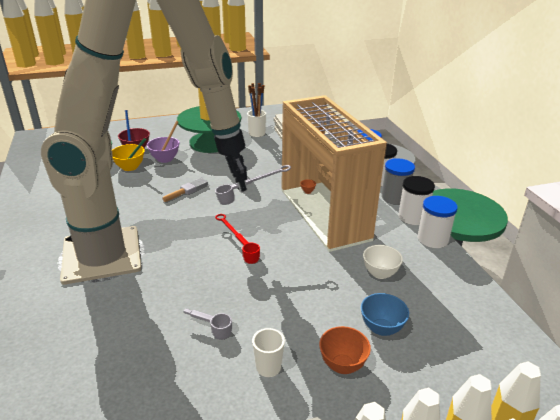

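View pics/t8.png

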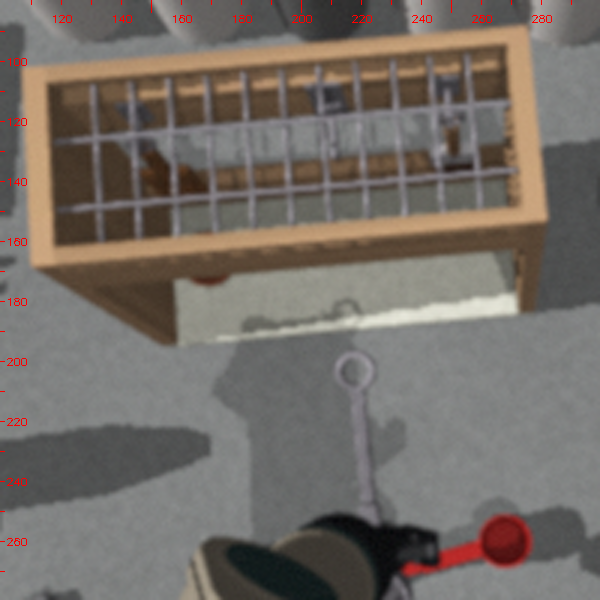

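Picture: the scoop is in front of the opening, with the eye at top (217.8,203.2) against (218.4,202.7) predicted. It's centred on the hook to about 1.5 mm. On to E2 and E3, under the rail.

Request:
arm_command(
  rows=[
    [[-0.5, 5, 1, -0.4, -0.5, 0], [-1.2, 11, 2.3, -1, -1.2, 0.2], [-2, 17, 3.6, -1.5, -1.8, 0.3], [-3, 23, 5, -2, -2.5, 0.4], [-4, 29, 6.2, -2.5, -3.1, 0.5], [-4.6, 35, 7.5, -3.1, -3.8, 0.6], [-5.3, 41, 8.8, -3.6, -4.4, 0.7], [-6, 47, 10, -4.1, -5, 0.8], [-6.6, 52, 11.2, -4.6, -5.6, 0.9], [-7, 55.7, 12, -4.9, -6.1, 1], [-7, 55.7, 12, -4.9, -6.1, 1], [-7, 55.7, 12, -4.9, -6.1, 1]],
  ],
)

```text
clock: 22.43
eef_pos: [469.5, -36.4, 128.8]
tool_rot: [2.875, 0.203, 1.606]
force: [-1.7, 1.4, -1.1]
width: 14.8
```

```bash
python3 log.py;python3 - <<'E'
from nxt import *
show(plan.tcp(-110,-1.4,-32,22,-12))
p,Rt,_=cur();P=plan.tcp(-110,-1.4,-32,22,-12)
print("then",delta(*P,*plan.tcp(-70,-1.4,-4,25,-12)))
E
```

```text
22.4333 [469.4781 -36.3844 128.8488] [2.8746 0.2032 1.6057] F [-1.6521  1.4031 -1.1364] M [ 0.2297  0.2915 -0.0182] w 14.770888232467787 q [ 0.1557  0.4428 -0.4422  2.3422  1.2464  0.4534  0.2452]
eye in strip now [-149.5   -3.9  -41.9]
delta [ 5.7  48.07 15.79] [-6.92  0.13  1.24]
then (array([-0.84, 50.45, -3.95]), array([-2.93,  0.  ,  0.62]))
```

Request:
arm_command(
  rows=[
    [[0.6, 5, 1.5, -0.7, 0, 0.1], [1.2, 10, 3.2, -1.4, 0, 0.2], [1.8, 15, 4.8, -2.1, 0, 0.4], [2.4, 20, 6.4, -2.8, 0, 0.5], [3, 25, 8, -3.5, 0, 0.6], [3.6, 30, 9.6, -4.2, 0, 0.7], [4, 35, 11.2, -4.9, 0, 0.9], [4, 40, 13, -5.6, 0, 1], [4, 44.5, 14.5, -6.3, 0, 1.1], [4, 48, 15.8, -6.9, 0.1, 1.2], [4, 48, 15.8, -6.9, 0.1, 1.2], [4, 48, 15.8, -6.9, 0.1, 1.2]],
  ],
)

```text
clock: 23.43
eef_pos: [519.5, -31.4, 125.6]
tool_rot: [2.751, 0.195, 1.586]
force: [-0.6, 0.1, -1.6]
width: 14.8
```

```bash
python3 log.py;python3 - <<'E'
from nxt import *
from cell import get_image
show(plan.tcp(-70,-1.4,-4,25,-12))
for n in("side","top"):
    d=get_image(n);np.savez(n+"9.npz",**d)
s,t=load("side9.npz"),load("top9.npz")
p,Rt,_=cur();e=p+Rt.apply(E);print(eyeS(p,Rt),proj(s,e),proj(t,e))
crop(s,210,90,380,250,4,"pics/s9.png");crop(t,100,80,300,280,3,"pics/t9.png")
E
```

```text
23.4333 [519.529  -31.4053 125.5923] [2.7505 0.1949 1.5859] F [-0.5672  0.1411 -1.5637] M [ 0.249   0.4473 -0.0047] w 14.835980493179223 q [ 0.1243  0.4867 -0.4033  2.3442  1.6372  0.435  -0.1393]
eye in strip now [-110.4   -3.1  -31.7]
delta [ 1.01 50.71 -3.83] [-2.97  0.04  0.66]
[-110.24   -2.94  -31.49] [314.24 157.72] [215.73 163.89]
```

View pics/s9.png

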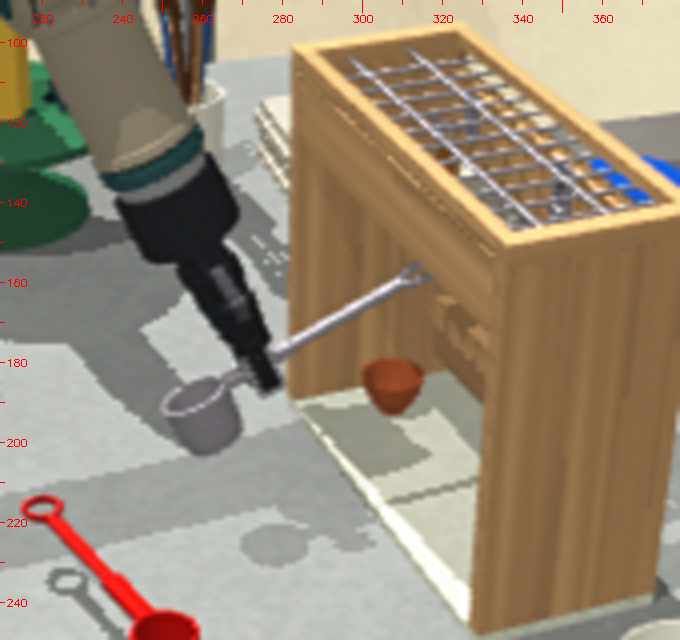

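View pics/t9.png

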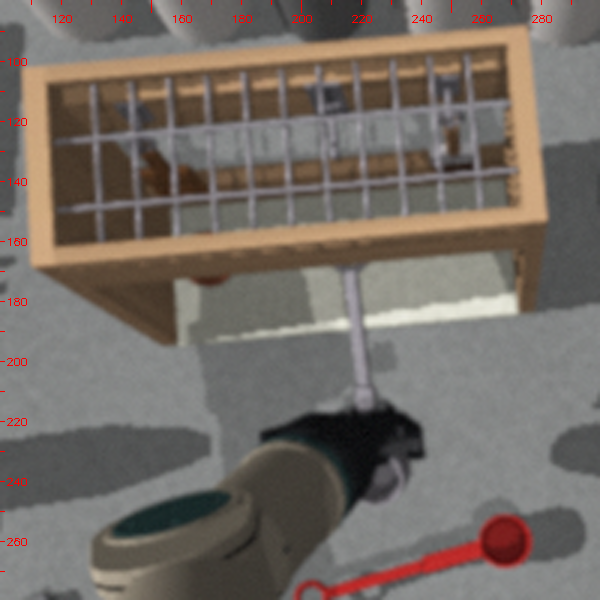

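Picture: the eye has passed under the rail and sits at side (314,157), clear of it. On to E4, rising behind the rail.

Request:
arm_command(
  rows=[
    [[0.1, 5, -0.4, -0.3, 0, 0.1], [0.2, 10, -0.8, -0.6, 0, 0.1], [0.3, 15, -1.2, -0.9, 0, 0.2], [0.4, 20, -1.6, -1.2, 0, 0.3], [0.5, 25, -2, -1.5, 0, 0.3], [0.6, 30, -2.3, -1.8, 0, 0.4], [0.7, 35, -2.7, -2.1, 0, 0.5], [0.8, 40, -3.1, -2.4, 0, 0.5], [0.9, 45, -3.5, -2.7, 0, 0.6], [1, 49, -3.7, -2.9, 0, 0.6], [1, 50.7, -3.8, -3, 0, 0.7], [1, 50.7, -3.8, -3, 0, 0.7], [1, 50.7, -3.8, -3, 0, 0.7]],
  ],
)

```text
clock: 24.62
eef_pos: [565.2, -24.9, 147.9]
tool_rot: [2.695, 0.19, 1.575]
force: [0.1, -0.2, -1.1]
width: 14.8
```

```bash
python3 log.py;python3 - <<'E'
from nxt import *
from cell import get_image
show(plan.tcp(-38,-1.4,4,25,-12))
for n in("side","top"):
    d=get_image(n);np.savez(n+"10.npz",**d)
s,t=load("side10.npz"),load("top10.npz")
p,Rt,_=cur();e=p+Rt.apply(E);print(eyeS(p,Rt),proj(s,e),proj(t,e))
crop(s,230,90,350,200,6,"pics/s10.png");crop(t,180,90,250,165,8,"pics/t10.png")
E
```

```text
24.6167 [565.1732 -24.8798 147.9061] [2.6953 0.1899 1.5749] F [ 0.1149 -0.2219 -1.0857] M [0.2237 0.5451 0.0121] w 14.835606704194738 q [ 0.1171  0.4781 -0.393   2.2642  1.5742  0.4299 -0.0598]
eye in strip now [-69.8  -1.   -3.8]
delta [ 0.92 32.03  6.18] [ 0.08  0.03 -0.02]
[-69.93  -0.96  -3.89] [327.16 146.52] [211.96 143.79]
```

View pics/t10.png

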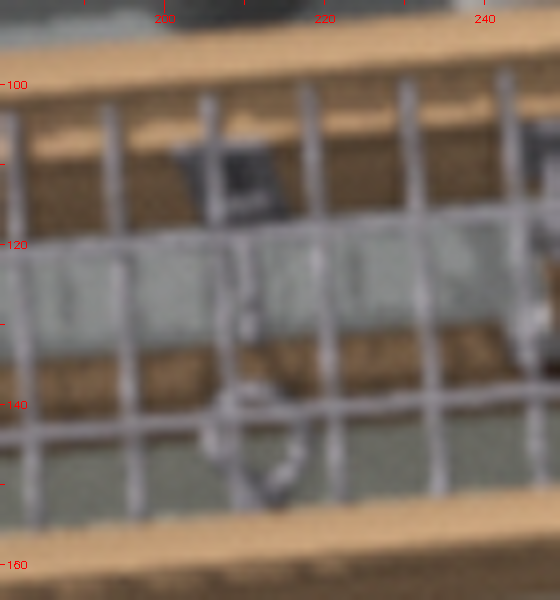

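View pics/s10.png

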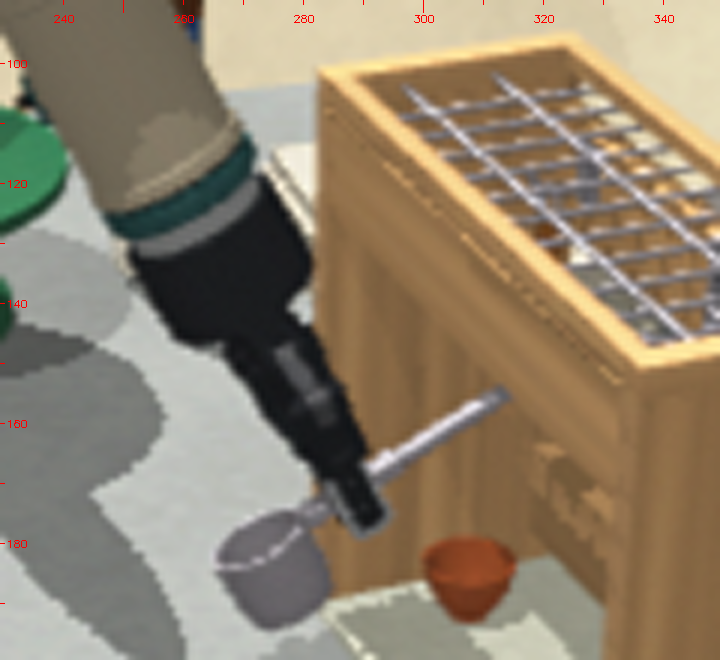

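Picture: in the top view the ring is at (211,145) and the hook tip at (210.8,130), lined up sideways to about 1–2 mm. The ring is about 2 mm short of prediction, so I'll add 2 mm forward. On to E5, above the tip.

Request:
arm_command(
  rows=[
    [[0, 3, 0, 0, 0, 0], [0, 5, -1, 0, 0, 0], [-0.3, 9, 0, 0, 0, 0], [-0.3, 13, 1, 0, 0, 0], [-0.5, 17, 2.2, 0, 0, 0], [-0.5, 21, 3.2, 0, 0, 0], [-0.5, 25, 4.2, 0, 0, 0], [-0.5, 29, 5.2, 0, 0, 0], [-0.5, 32, 6, 0, 0, 0], [-0.5, 34, 6.4, 0, 0, 0], [-0.5, 34, 6.4, 0, 0, 0], [-0.5, 34, 6.4, 0, 0, 0]],
  ],
)

```text
clock: 25.72
eef_pos: [598.7, -23.5, 156.8]
tool_rot: [2.695, 0.19, 1.575]
force: [-0.4, -0.8, -0.5]
width: 14.6
```

```bash
python3 log.py;python3 - <<'E'
from nxt import *
from cell import get_image
show(tcpC(-26,-9,25,-12))
for n in("side","top"):
    d=get_image(n);np.savez(n+"11.npz",**d)
s,t=load("side11.npz"),load("top11.npz")
p,Rt,_=cur();e=p+Rt.apply(E);print(eyeS(p,Rt),proj(s,e),proj(t,e))
crop(s,250,90,350,190,6,"pics/s11.png");crop(t,180,90,250,165,8,"pics/t11.png")
for v in range(118,146):
    r=[]
    for u in range(203,220):
        x=dep(t,u,v)-S0
        r.append(f"{x@XC:4.0f},{x@YC:3.0f},{x[2]:3.0f}" if -60<x[2]<40 else "      .    ")
    print(v,"|".join(r))
E
```

```text
25.7167 [598.6729 -23.5046 156.7736] [2.6952 0.1899 1.5749] F [-0.4244 -0.7971 -0.4779] M [ 0.2277  0.5767 -0.0034] w 14.641846752372405 q [ 0.123   0.4941 -0.3924  2.1735  1.4187  0.4361  0.1229]
eye in strip now [-36.3  -2.8   5.1]
delta [  6.26 -10.2   15.96] [ 0.08  0.03 -0.02]
[-36.53  -2.76   5.01] [338.08 142.14] [211.11 128.39]
118       .    |      .    |   1, 13,-24|      .    |      .    |      .    |      .    |      .    |      .    |      .    |      .    |      .    |      .    |      .    |      .    |      .    |      .    
119       .    |      .    |      .    |      .    |      .    |      .    |      .    |      .    |      .    |      .    |      .    |      .    |      .    |      .    |      .    |      .    |      .    
120       .    |      .    |      .    |      .    |      .    |      .    | -10,  3,-12| -11,  0,-10| -10, -2,-12|      .    |      .    |      .    |      .    |      .    |      .    |      .    |      .    
121       .    |      .    |      .    |      .    |      .    |      .    | -11,  3,-15| -11,  1,-14| -12, -2,-13|      .    |      .
[... 4515 characters left out ...]
6, -4|      .    |      .    |      .    |      .    |      .    
143       .    |      .    |      .    |      .    |      .    |      .    |      .    |      .    | -67,  1, -5| -68, -1, -5| -67, -3, -7| -68, -6, -6| -66, -7,-11|      .    |      .    |      .    |      .    
144       .    |      .    |      .    |      .    |      .    |      .    |      .    |      .    | -70,  1, -4| -69, -1, -7| -70, -3, -7| -70, -5, -8| -69, -7,-10|      .    |      .    |      .    |      .    
145       .    |      .    |      .    |      .    |      .    |      .    |      .    |      .    | -72,  2, -7| -72, -1, -6| -72, -3, -5| -72, -5, -6| -72, -7, -9|      .    |      .    |      .    |      .
```

View pics/t11.png

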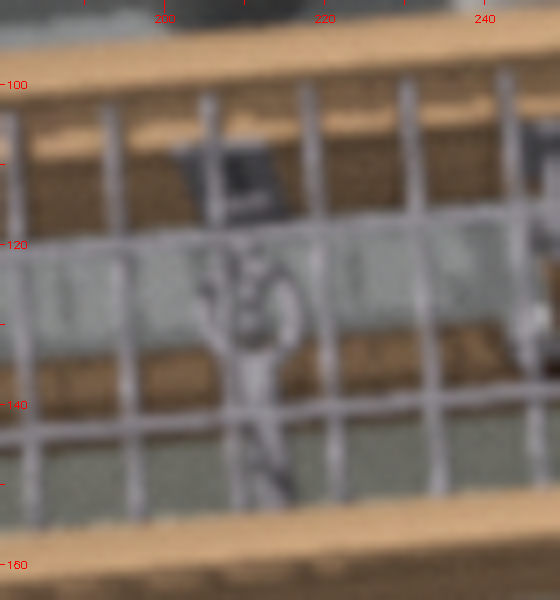

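View pics/s11.png

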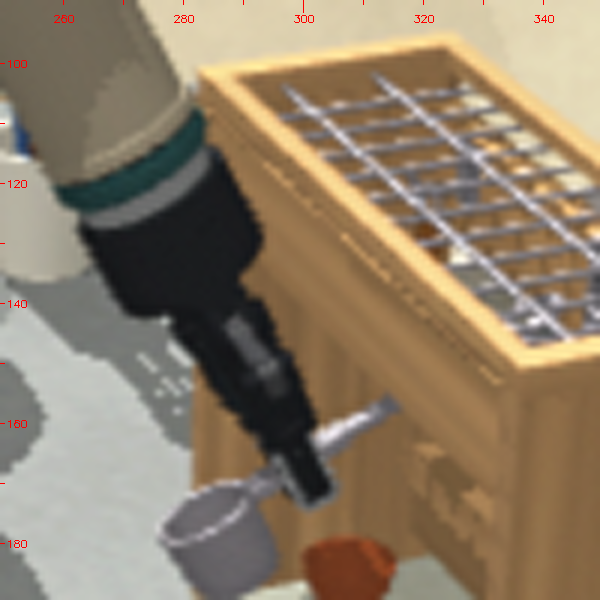

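Picture and depth: the ring lies over the tip. Its span is x −50…−24 and y −16…+12 in the strip frame, and the tip is at x ≈ −39, y ≈ 0, top z ≈ −3. The bar top is near −12, so the eye should touch after about 19–20 mm. I'll lower it 13 mm first, then in 1 mm steps.

```bash
python3 - <<'E'
from nxt import *
p,Rt,_=cur();print("down 10 in tool",Rt.inv().apply([0,0,-10]).round(2),"y+1",Rt.inv().apply(YC).round(2))
E
```

```text
down 10 in tool [ 1.89 -4.24  8.86] y+1 [ 0.98  0.   -0.21]
```

Request:
arm_command(
  rows=[
    [[1.5, 0, -0.3, 0, 0, 0], [1.9, -0.8, 1.5, 0, 0, 0], [2.2, -1.7, 3.3, 0, 0, 0], [2.6, -2.5, 5, 0, 0, 0], [3, -3.4, 6.8, 0, 0, 0], [3.4, -4.2, 8.6, 0, 0, 0], [3.8, -5.1, 10.4, 0, 0, 0], [3.9, -5.5, 11.2, 0, 0, 0], [3.9, -5.5, 11.2, 0, 0, 0], [3.9, -5.5, 11.2, 0, 0, 0], [3.9, -5.5, 11.2, 0, 0, 0]],
  ],
)

```text
clock: 26.73
eef_pos: [598.7, -22.0, 144.0]
tool_rot: [2.695, 0.19, 1.575]
force: [-0.5, 0.6, -0.9]
width: 14.6
```

```bash
python3 log.py; cat > st.py <<'E'
from nxt import *
p,Rt,s=cur();print(round(s["clock"],2),"eye",eyeS(p,Rt).round(2),"F",s["force"].round(2),"M",s["torque"].round(3),"w",round(s["width"],1))
E
python3 st.py
```

```text
26.7333 [598.6952 -22.0043 143.9579] [2.6948 0.1899 1.575 ] F [-0.4563  0.5885 -0.941 ] M [ 0.1912  0.5458 -0.0167] w 14.611522221253544 q [ 0.1098  0.5183 -0.3816  2.185   1.5002  0.4345  0.0357]
26.73 eye [-36.2   -1.27  -7.7 ] F [-0.46  0.59 -0.94] M [ 0.19  0.55 -0.02] w 14.6
```

Request:
arm_command(
  rows=[
    [[0.2, -0.4, 0.9, 0, 0, 0], [0.4, -0.9, 1.8, 0, 0, 0], [0.6, -1.3, 2.7, 0, 0, 0], [0.6, -1.3, 2.7, 0, 0, 0], [0.6, -1.3, 2.7, 0, 0, 0]],
  ],
)

```text
clock: 27.15
eef_pos: [598.5, -22.0, 140.7]
tool_rot: [2.695, 0.19, 1.575]
force: [-0.1, -1.1, -1.4]
width: 14.8
```

```bash
python3 st.py
```

```text
27.15 eye [-36.33  -1.26 -11.03] F [-0.05 -1.07 -1.38] M [0.23 0.53 0.01] w 14.8
```

Request:
arm_command(
  rows=[
    [[0.1, -0.2, 0.5, 0, 0, 0], [0.2, -0.4, 0.9, 0, 0, 0], [0.3, -0.6, 1.3, 0, 0, 0], [0.4, -0.8, 1.8, 0, 0, 0], [0.4, -0.8, 1.8, 0, 0, 0], [0.4, -0.8, 1.8, 0, 0, 0]],
  ],
)

```text
clock: 27.65
eef_pos: [598.6, -22.0, 138.8]
tool_rot: [2.695, 0.19, 1.575]
force: [-0.1, 0.6, -0.2]
width: 14.8
```

```bash
python3 st.py
```

```text
27.65 eye [-36.22  -1.23 -12.94] F [-0.11  0.55 -0.22] M [0.27 0.58 0.01] w 14.8
```

Request:
arm_command(
  rows=[
    [[0.1, -0.2, 0.5, 0, 0, 0], [0.2, -0.4, 0.9, 0, 0, 0], [0.2, -0.4, 0.9, 0, 0, 0], [0.2, -0.4, 0.9, 0, 0, 0]],
  ],
)

```text
clock: 27.98
eef_pos: [598.7, -22.0, 137.8]
tool_rot: [2.695, 0.19, 1.575]
force: [0.0, -0.4, -0.3]
width: 14.9
```

```bash
python3 st.py
```

```text
27.98 eye [-36.2   -1.2  -13.92] F [ 0.03 -0.4  -0.31] M [ 0.2   0.51 -0.  ] w 14.9
```

Request:
arm_command(
  rows=[
    [[0.1, -0.2, 0.5, 0, 0, 0], [0.2, -0.4, 0.9, 0, 0, 0], [0.2, -0.4, 0.9, 0, 0, 0], [0.2, -0.4, 0.9, 0, 0, 0]],
  ],
)

```text
clock: 28.32
eef_pos: [598.7, -22.0, 136.7]
tool_rot: [2.695, 0.19, 1.575]
force: [0.8, -0.5, -0.7]
width: 15.0
```

```bash
python3 st.py
```

```text
28.32 eye [-36.18  -1.23 -14.95] F [ 0.8  -0.47 -0.72] M [0.19 0.58 0.03] w 15.0
```

Request:
arm_command(
  rows=[
    [[0.1, -0.2, 0.5, 0, 0, 0], [0.2, -0.4, 0.9, 0, 0, 0], [0.2, -0.4, 0.9, 0, 0, 0], [0.2, -0.4, 0.9, 0, 0, 0]],
  ],
)

```text
clock: 28.65
eef_pos: [598.7, -22.0, 135.7]
tool_rot: [2.695, 0.19, 1.575]
force: [0.4, -0.3, -0.3]
width: 15.0
```

```bash
python3 st.py
```

```text
28.65 eye [-36.16  -1.22 -15.97] F [ 0.37 -0.31 -0.26] M [ 0.23  0.48 -0.04] w 15.0
```

Request:
arm_command(
  rows=[
    [[0.1, -0.2, 0.5, 0, 0, 0], [0.2, -0.4, 0.9, 0, 0, 0], [0.2, -0.4, 0.9, 0, 0, 0], [0.2, -0.4, 0.9, 0, 0, 0]],
  ],
)

```text
clock: 28.98
eef_pos: [598.9, -21.9, 134.9]
tool_rot: [2.695, 0.19, 1.575]
force: [-0.1, -0.6, -0.7]
width: 14.6
```

```bash
python3 st.py
```

```text
28.98 eye [-35.98  -1.19 -16.77] F [-0.1  -0.6  -0.72] M [ 0.23  0.36 -0.02] w 14.6
```

Request:
arm_command(
  rows=[
    [[0.1, -0.2, 0.5, 0, 0, 0], [0.2, -0.4, 0.9, 0, 0, 0], [0.2, -0.4, 0.9, 0, 0, 0], [0.2, -0.4, 0.9, 0, 0, 0]],
  ],
)

```text
clock: 29.32
eef_pos: [599.1, -21.9, 134.0]
tool_rot: [2.694, 0.19, 1.575]
force: [0.2, -0.3, 0.5]
width: 14.9
```

```bash
python3 st.py
```

```text
29.32 eye [-35.79  -1.18 -17.65] F [ 0.19 -0.34  0.53] M [0.2  0.07 0.02] w 14.9
```

Contact: the moment My fell from 0.55 to 0.07 N·m and Fz rose about 1.5 N, so the eye is resting on the hook with roughly 2–3 N. Pausing here.

Request:
arm_command(
  rows=[
    [[0, 0, 0, 0, 0, 0], [0, 0, 0, 0, 0, 0], [0, 0, 0, 0, 0, 0], [0, 0, 0, 0, 0, 0], [0, 0, 0, 0, 0, 0], [0, 0, 0, 0, 0, 0], [0, 0, 0, 0, 0, 0], [0, 0, 0, 0, 0, 0], [0, 0, 0, 0, 0, 0]],
  ],
)

```text
clock: 30.07
eef_pos: [598.8, -21.8, 133.8]
tool_rot: [2.695, 0.19, 1.575]
force: [0.7, 0.9, -0.1]
width: 14.6
```

```bash
python3 log.py; python3 st.py; python3 - <<'E'
from nxt import *
from cell import get_image
t=get_image("top");np.savez("top12.npz",**t)
crop(t,190,100,235,150,12,"pics/t12.png")
for v in range(118,142):
    r=[]
    for u in range(203,220):
        x=dep(t,u,v)-S0
        r.append(f"{x@XC:4.0f},{x@YC:3.0f},{x[2]:3.0f}" if -60<x[2]<40 else "      .    ")
    print(v,"|".join(r))
E
```

```text
30.0667 [598.8452 -21.8214 133.805 ] [2.6949 0.1898 1.5752] F [ 0.7119  0.8501 -0.0781] M [0.1569 0.034  0.0416] w 14.649148894423554 q [ 0.106   0.5387 -0.3788  2.193   1.564   0.437  -0.0296]
30.07 eye [-36.02  -1.09 -17.87] F [ 0.71  0.85 -0.08] M [0.16 0.03 0.04] w 14.6
118       .    |      .    |   1, 13,-24|      .    |      .    |      .    |      .    |      .    |      .    |      .    |      .    |      .    |      .    |      .    |      .    |      .    |      .    
119       .    |      .    |      .    |      .    |      .    |      .    |      .    |      .    |      .    |      .    |      .    |      .    |      .    |      .    |      .    |      .    |      .    
120       .    |      .    |      .    |      .    |      .    |      .    |  -8,  3,-15|  -8,  1,-16|  -9, -2,-14|      .    |      .    |      .    |      .    |      .    |      .    |      .    |      .    
121       .    |      .    |      .    |      .    |      .    |      .    | -10,  3,-16| -11,  1,-15| -12, -2,-13|      .    |      .    |      .    |      .    |      .    |      .    |      .   
[... 3570 characters left out ...]
-51, -5,-20|      .    |      .    |      .    |      .    |      .    
139       .    |      .    |      .    |      .    |      .    |      .    |      .    | -53,  5,-20| -53,  2,-19| -53,  0,-21| -53, -2,-20| -53, -4,-22|      .    |      .    |      .    |      .    |      .    
140       .    |      .    |      .    |      .    |      .    |      .    |      .    | -54,  5,-23| -55,  3,-21| -55,  0,-21| -55, -2,-21|      .    |      .    |      .    |      .    |      .    |      .    
141       .    |      .    |      .    |      .    |      .    |      .    |      .    |      .    |      .    |      .    |      .    |      .    |      .    |      .    |      .    |      .    |      .
```

View pics/t12.png

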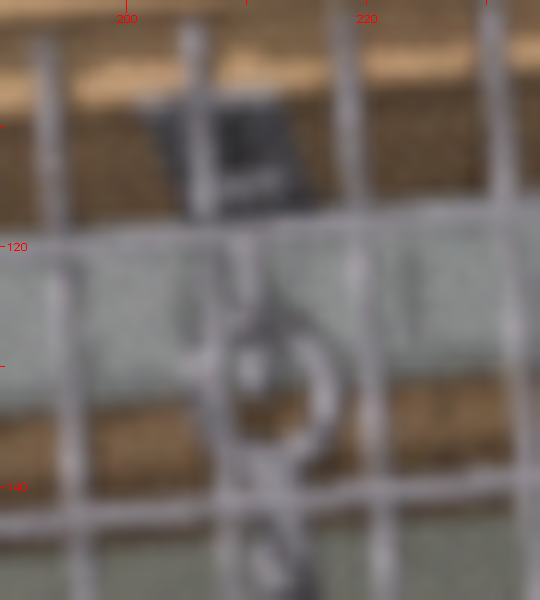

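The top view shows the ring around the tip, with its far side on the bar (ring top −6, bar top −12). The eye rests as intended and stayed still through the pause. Now I'll compute the swing about the contact point.

```bash
cat > swing.py <<'E'
from nxt import *
def C(th,rho,cx,cy,cz):
    t=np.radians(th);return plan.tcp(cx-13.5*np.cos(t),cy,cz-13.5*np.sin(t),th,rho)
def rows(a,b,c,n,hold=2):
    """a,b=(th,rho); rel to pose at a, in tool axes of a"""
    A=C(*a,*c);out=[]
    for k in range(1,n+1):
        B=C(a[0]+(b[0]-a[0])*k/n,a[1]+(b[1]-a[1])*k/n,*c);d=delta(*A,*B);out.append([round(float(x),1) for x in np.r_[d[0],d[1]]])
    print(out+[out[-1]]*hold)
def sim(seq,c):
    q=np.array(sensors.read_state()["qpos"])
    for th,rho in seq: q=go(q,[(*C(th,rho,*c),10,(th,rho))])
E
python3 - <<'E'
from swing import *
c=(-23.8,-1.1,-12.2)
sim([(25,-12),(35,-12),(45,-12),(55,-12),(60,-11),(65,-8),(70,-5),(75,-3)],c)
rows((25,-12),(35,-12),c,12)
E
```

```text
(25, -12) [ 0.11  0.54 -0.38  2.19  1.56  0.44 -0.02] minq6 0.44 err 0.0 0.0
(35, -12) [ 0.2   0.65 -0.54  2.31  2.15  0.67 -0.63] minq6 0.44 err 0.0 0.0
(45, -12) [ 0.24  0.81 -0.62  2.4   2.44  1.02 -0.88] minq6 0.71 err 0.0 0.0
(55, -12) [ 0.23  0.99 -0.61  2.45  2.63  1.35 -1.02] minq6 1.05 err 0.0 0.0
(60, -11) [ 0.23  1.07 -0.59  2.45  2.74  1.49 -1.05] minq6 1.37 err 0.0 0.0
(65, -8) [ 0.27  1.15 -0.55  2.45  2.91  1.59 -1.07] minq6 1.51 err 0.0 0.0
(70, -5) [ 0.3   1.22 -0.51  2.42  3.08  1.66 -1.06] minq6 1.60 err 0.0 0.0
(75, -3) [ 0.32  1.28 -0.47  2.38  3.21  1.73 -1.06] minq6 1.67 err 0.0 0.0
[[0.4, 0.8, 2.1, -0.8, 0.0, 0.2], [0.9, 1.6, 4.2, -1.6, -0.0, 0.3], [1.3, 2.4, 6.2, -2.5, -0.0, 0.5], [1.8, 3.2, 8.3, -3.3, -0.0, 0.7], [2.2, 4.1, 10.3, -4.1, 0.0, 0.9], [2.6, 5.0, 12.4, -4.9, -0.0, 1.0], [3.1, 6.0, 14.4, -5.7, 0.0, 1.2], [3.5, 7.0, 16.4, -6.5, -0.0, 1.4], [3.9, 8.0, 18.4, -7.3, 0.0, 1.6], [4.3, 9.0, 20.4, -8.2, -0.0, 1.7], [4.8, 10.1, 22.3, -9.0, 0.0, 1.9], [5.2, 11.2, 24.3, -9.8, -0.0, 2.1], [5.2, 11.2, 24.3, -9.8, -0.0, 2.1], [5.2, 11.2, 24.3, -9.8, -0.0, 2.1]]
```

Request:
arm_command(
  rows=[
    [[0.4, 0.8, 2.1, -0.8, 0, 0.2], [0.9, 1.6, 4.2, -1.6, 0, 0.3], [1.3, 2.4, 6.2, -2.5, 0, 0.5], [1.8, 3.2, 8.3, -3.3, 0, 0.7], [2.2, 4.1, 10.3, -4.1, 0, 0.9], [2.6, 5, 12.4, -4.9, 0, 1], [3.1, 6, 14.4, -5.7, 0, 1.2], [3.5, 7, 16.4, -6.5, 0, 1.4], [3.9, 8, 18.4, -7.3, 0, 1.6], [4.3, 9, 20.4, -8.2, 0, 1.7], [4.8, 10.1, 22.3, -9, 0, 1.9], [5.2, 11.2, 24.3, -9.8, 0, 2.1], [5.2, 11.2, 24.3, -9.8, 0, 2.1], [5.2, 11.2, 24.3, -9.8, 0, 2.1]],
  ],
)

```text
clock: 31.28
eef_pos: [618.7, -19.9, 115.4]
tool_rot: [2.52, 0.171, 1.544]
force: [-0.1, 0.1, 1.7]
width: 14.6
```

```bash
python3 log.py; python3 st.py; python3 - <<'E'
from swing import *
p,Rt,_=cur();c=(-23.8,-1.1,-12.2);print("resid to plan",delta(p,Rt,*C(35,-12,*c)))
rows((35,-12),(45,-12),c,12)
E
```

```text
31.2833 [618.6599 -19.8799 115.4387] [2.5201 0.1712 1.5437] F [-0.1092  0.1176  1.6525] M [0.2222 0.5122 0.1476] w 14.57985693368973 q [ 0.2055  0.6531 -0.5409  2.3164  2.1563  0.6789 -0.6271]
31.28 eye [-35.39  -1.07 -20.63] F [-0.11  0.12  1.65] M [0.22 0.51 0.15] w 14.6
resid to plan (array([-0.09,  0.82, -0.27]), array([ 0.01,  0.  , -0.  ]))
[[0.4, 0.8, 2.1, -0.8, 0.0, 0.2], [0.9, 1.6, 4.2, -1.6, 0.0, 0.3], [1.3, 2.4, 6.2, -2.5, 0.0, 0.5], [1.8, 3.2, 8.3, -3.3, 0.0, 0.7], [2.2, 4.1, 10.3, -4.1, 0.0, 0.9], [2.6, 5.0, 12.4, -4.9, -0.0, 1.0], [3.1, 6.0, 14.4, -5.7, 0.0, 1.2], [3.5, 7.0, 16.4, -6.5, -0.0, 1.4], [3.9, 8.0, 18.4, -7.3, 0.0, 1.6], [4.3, 9.0, 20.4, -8.2, 0.0, 1.7], [4.8, 10.1, 22.3, -9.0, 0.0, 1.9], [5.2, 11.2, 24.3, -9.8, -0.0, 2.1], [5.2, 11.2, 24.3, -9.8, -0.0, 2.1], [5.2, 11.2, 24.3, -9.8, -0.0, 2.1]]
```

Request:
arm_command(
  rows=[
    [[0.4, 0.9, 2, -0.8, 0, 0.2], [0.8, 1.7, 4, -1.6, 0, 0.3], [1.2, 2.6, 6, -2.5, 0, 0.5], [1.7, 3.5, 8, -3.3, 0, 0.7], [2.1, 4.4, 10, -4.1, 0, 0.9], [2.5, 5.3, 12, -4.9, 0, 1], [3, 6.3, 14, -5.7, 0, 1.2], [3.4, 7.3, 16, -6.5, 0, 1.4], [3.8, 8.3, 18, -7.3, 0, 1.6], [4.2, 9.3, 20, -8.2, 0, 1.7], [4.7, 10.4, 21.9, -9, 0, 1.9], [5.1, 11.5, 23.9, -9.8, 0, 2.1], [5.1, 11.5, 23.9, -9.8, 0, 2.1], [5.1, 11.5, 23.9, -9.8, 0, 2.1]],
  ],
)

```text
clock: 32.45
eef_pos: [642.5, -17.8, 102.4]
tool_rot: [2.344, 0.148, 1.515]
force: [-0.3, 1.1, 0.9]
width: 15.2
```

```bash
python3 log.py; python3 st.py; python3 - <<'E'
from swing import *
p,Rt,_=cur();c=(-23.8,-1.1,-12.2);print("resid to plan",delta(p,Rt,*C(45,-12,*c)), "up1",Rt.inv().apply([0,0,1]).round(2))
rows((45,-12),(55,-12),c,12)
E
```

```text
32.45 [642.509  -17.7847 102.4055] [2.3438 0.1479 1.5152] F [-0.3248  1.0566  0.8579] M [0.1671 0.5787 0.0552] w 15.19141901961169 q [ 0.2413  0.8118 -0.6184  2.4054  2.4355  1.0215 -0.883 ]
32.45 eye [-33.45  -1.19 -21.47] F [-0.32  1.06  0.86] M [0.17 0.58 0.06] w 15.2
resid to plan (array([ 0.15, -0.19,  0.08]), array([ 0.07,  0.04, -0.01])) up1 [-0.15  0.71 -0.69]
[[0.4, 0.8, 2.1, -0.8, 0.0, 0.2], [0.9, 1.6, 4.2, -1.6, 0.0, 0.3], [1.3, 2.4, 6.2, -2.5, -0.0, 0.5], [1.8, 3.2, 8.3, -3.3, 0.0, 0.7], [2.2, 4.1, 10.3, -4.1, 0.0, 0.9], [2.6, 5.0, 12.4, -4.9, 0.0, 1.0], [3.1, 6.0, 14.4, -5.7, 0.0, 1.2], [3.5, 7.0, 16.4, -6.5, -0.0, 1.4], [3.9, 8.0, 18.4, -7.3, 0.0, 1.6], [4.3, 9.0, 20.4, -8.2, 0.0, 1.7], [4.8, 10.1, 22.3, -9.0, 0.0, 1.9], [5.2, 11.2, 24.3, -9.8, 0.0, 2.1], [5.2, 11.2, 24.3, -9.8, 0.0, 2.1], [5.2, 11.2, 24.3, -9.8, 0.0, 2.1]]
```

Request:
arm_command(
  rows=[
    [[0.4, 0.8, 2.1, -0.8, 0, 0.2], [0.9, 1.6, 4.2, -1.6, 0, 0.3], [1.3, 2.5, 6.2, -2.5, 0, 0.5], [1.8, 3.3, 8.2, -3.3, 0, 0.7], [2.2, 4.2, 10.2, -4.1, 0, 0.9], [2.6, 5.1, 12.3, -4.9, 0, 1], [3.1, 6.1, 14.3, -5.7, 0, 1.2], [3.5, 7.1, 16.2, -6.5, 0, 1.4], [3.9, 8.2, 18.2, -7.3, 0, 1.6], [4.3, 9.2, 20.2, -8.2, 0, 1.7], [4.8, 10.3, 22.1, -9, 0, 1.9], [5.2, 11.4, 24.1, -9.8, 0, 2.1], [5.2, 11.4, 24.1, -9.8, 0, 2.1], [5.2, 11.4, 24.1, -9.8, 0, 2.1]],
  ],
)

```text
clock: 33.62
eef_pos: [668.6, -15.5, 93.8]
tool_rot: [2.168, 0.12, 1.491]
force: [1.6, -0.0, 1.3]
width: 14.8
```

```bash
python3 log.py; python3 st.py; python3 - <<'E'
from swing import *
p,Rt,_=cur();c=(-23.8,-1.1,-12.2);print("resid to plan",delta(p,Rt,*C(55,-12,*c)), "up1",Rt.inv().apply([0,0,1]).round(2))
sim([(60,-11),(65,-8),(70,-5),(75,-3)],c)
rows((55,-12),(65,-8),c,12)
E
```

```text
33.6167 [668.6075 -15.5215  93.7967] [2.1678 0.1197 1.4909] F [ 1.5656 -0.0496  1.3223] M [0.1178 0.3547 0.0641] w 14.80021257750051 q [ 0.2325  0.9869 -0.6137  2.4489  2.6258  1.3606 -1.0137]
33.62 eye [-31.2   -1.37 -21.88] F [ 1.57 -0.05  1.32] M [0.12 0.35 0.06] w 14.8
resid to plan (array([ 0.34, -1.5 , -0.  ]), array([ 0.19,  0.09, -0.05])) up1 [-0.12  0.82 -0.56]
(60, -11) [ 0.24  1.07 -0.59  2.45  2.74  1.5  -1.05] minq6 1.37 err 0.0 0.0
(65, -8) [ 0.27  1.15 -0.56  2.45  2.91  1.59 -1.06] minq6 1.51 err 0.0 0.0
(70, -5) [ 0.3   1.22 -0.52  2.42  3.08  1.66 -1.06] minq6 1.60 err 0.0 0.0
(75, -3) [ 0.32  1.28 -0.48  2.38  3.21  1.73 -1.05] minq6 1.67 err 0.0 0.0
[[0.8, 0.8, 2.1, -0.8, 0.3, 0.2], [1.5, 1.6, 4.2, -1.6, 0.7, 0.3], [2.2, 2.4, 6.2, -2.5, 1.0, 0.5], [3.0, 3.2, 8.3, -3.3, 1.3, 0.7], [3.7, 4.1, 10.4, -4.1, 1.7, 0.8], [4.5, 5.1, 12.4, -4.9, 2.0, 0.9], [5.2, 6.0, 14.4, -5.7, 2.3, 1.1], [5.9, 7.0, 16.4, -6.5, 2.7, 1.2], [6.7, 8.0, 18.4, -7.4, 3.0, 1.4], [7.4, 9.1, 20.3, -8.2, 3.3, 1.5], [8.1, 10.2, 22.3, -9.0, 3.7, 1.6], [8.8, 11.3, 24.2, -9.8, 4.0, 1.7], [8.8, 11.3, 24.2, -9.8, 4.0, 1.7], [8.8, 11.3, 24.2, -9.8, 4.0, 1.7]]
```

Request:
arm_command(
  rows=[
    [[0.8, 0.8, 2.1, -0.8, 0.3, 0.2], [1.5, 1.6, 4.2, -1.6, 0.7, 0.3], [2.2, 2.4, 6.2, -2.5, 1, 0.5], [3, 3.2, 8.3, -3.3, 1.3, 0.7], [3.7, 4.2, 10.3, -4.1, 1.7, 0.8], [4.5, 5.2, 12.3, -4.9, 2, 0.9], [5.2, 6.1, 14.3, -5.7, 2.3, 1.1], [5.9, 7.1, 16.3, -6.5, 2.7, 1.2], [6.7, 8.2, 18.3, -7.4, 3, 1.4], [7.4, 9.3, 20.2, -8.2, 3.3, 1.5], [8.1, 10.4, 22.2, -9, 3.7, 1.6], [8.8, 11.5, 24.1, -9.8, 4, 1.7], [8.8, 11.5, 24.1, -9.8, 4, 1.7], [8.8, 11.5, 24.1, -9.8, 4, 1.7]],
  ],
)

```text
clock: 34.78
eef_pos: [695.6, -9.1, 88.6]
tool_rot: [1.999, 0.058, 1.538]
force: [1.9, 1.4, 6.3]
width: 15.1
```

```bash
python3 log.py; python3 st.py; python3 - <<'E'
from swing import *
from cell import get_image
p,Rt,_=cur();c=(-23.8,-1.1,-12.2);print("resid to plan",delta(p,Rt,*C(65,-8,*c)), "up1",Rt.inv().apply([0,0,1]).round(2))
rows((65,-8),(75,-3),c,12)
for n in("side","top"):
    d=get_image(n);np.savez(n+"13.npz",**d)
s,t=load("side13.npz"),load("top13.npz")
crop(s,230,90,390,250,4,"pics/s13.png");crop(t,100,80,300,280,3,"pics/t13.png")
E
```

```text
34.7833 [695.5841  -9.1114  88.6021] [1.9994 0.0585 1.5377] F [1.8819 1.3507 6.2721] M [ 0.0628 -0.27    0.2165] w 15.10186285191534 q [ 0.2783  1.1515 -0.5668  2.4466  2.9082  1.5963 -1.0507]
34.78 eye [-29.2   -1.19 -22.92] F [1.88 1.35 6.27] M [ 0.06 -0.27  0.22] w 15.1
resid to plan (array([ 0.07, -1.71, -0.19]), array([ 0.23,  0.02, -0.04])) up1 [-0.06  0.91 -0.41]
[[0.7, 0.8, 2.1, -0.8, 0.4, 0.1], [1.4, 1.6, 4.2, -1.6, 0.8, 0.2], [2.0, 2.4, 6.3, -2.5, 1.2, 0.3], [2.7, 3.3, 8.4, -3.3, 1.7, 0.4], [3.4, 4.2, 10.5, -4.1, 2.1, 0.5], [4.1, 5.1, 12.5, -5.0, 2.5, 0.6], [4.7, 6.1, 14.6, -5.8, 2.9, 0.7], [5.4, 7.1, 16.6, -6.6, 3.3, 0.7], [6.1, 8.1, 18.6, -7.5, 3.7, 0.8], [6.7, 9.2, 20.6, -8.3, 4.2, 0.9], [7.4, 10.2, 22.5, -9.1, 4.6, 0.9], [8.1, 11.4, 24.5, -10.0, 5.0, 1.0], [8.1, 11.4, 24.5, -10.0, 5.0, 1.0], [8.1, 11.4, 24.5, -10.0, 5.0, 1.0]]
```

View pics/s13.png

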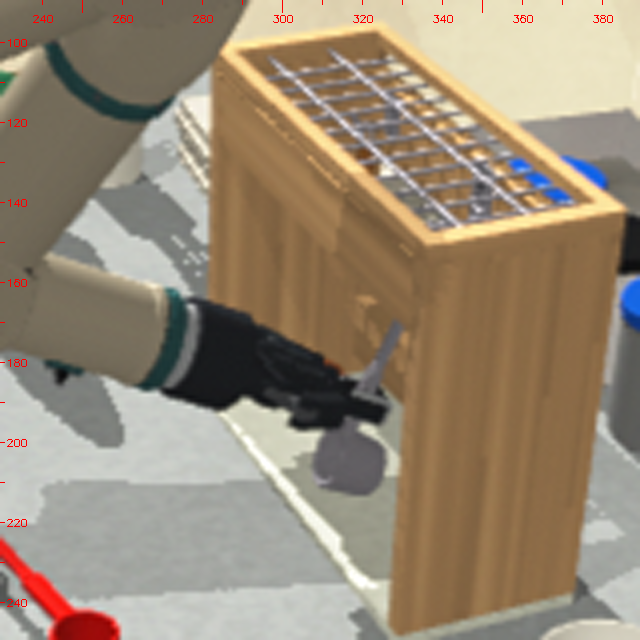

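View pics/t13.png

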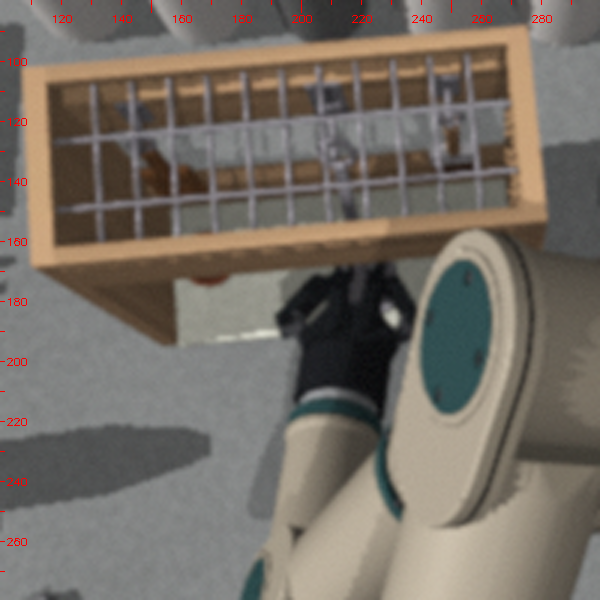

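Fz has risen to 6.3 N, which is too much load on the hook. I'll relieve it by lifting 2 mm.

Request:
arm_command(
  rows=[
    [[-0.1, 1, -0.4, 0, 0, 0], [-0.1, 1.8, -0.8, 0, 0, 0], [-0.1, 1.8, -0.8, 0, 0, 0], [-0.1, 1.8, -0.8, 0, 0, 0]],
  ],
)

```text
clock: 35.22
eef_pos: [694.4, -9.2, 89.2]
tool_rot: [2.004, 0.059, 1.538]
force: [1.1, 1.8, 1.3]
width: 15.0
```

```bash
python3 st.py
```

```text
35.22 eye [-29.7   -1.16 -22.32] F [1.06 1.76 1.25] M [0.01 0.67 0.25] w 15.0
```

Request:
arm_command(
  rows=[
    [[0.7, 1, 2.1, -0.8, 0.4, 0.1], [1.4, 1.9, 4.1, -1.6, 0.8, 0.2], [2, 2.8, 6.1, -2.5, 1.2, 0.3], [2.7, 3.8, 8.2, -3.3, 1.7, 0.4], [3.4, 4.9, 10.3, -4.1, 2.1, 0.5], [4.1, 5.9, 12.2, -5, 2.5, 0.6], [4.1, 5.9, 12.2, -5, 2.5, 0.6]],
  ],
)

```text
clock: 35.8
eef_pos: [708.7, -6.2, 88.9]
tool_rot: [1.917, 0.033, 1.574]
force: [-0.0, 0.9, 0.0]
width: 14.8
```

```bash
python3 log.py; python3 st.py; python3 - <<'E'
from swing import *
c=(-23.8,-1.1,-12.2)
rows((70,-5.5),(75,-3),c,6)
E
```

```text
35.8 [708.6761  -6.2348  88.9171] [1.9165 0.0329 1.5736] F [-0.0063  0.898   0.016 ] M [-0.018   0.9633  0.1061] w 14.756354414036622 q [ 0.3051  1.2175 -0.5286  2.4245  3.0609  1.671  -1.0484]
35.8 eye [-28.41  -1.81 -22.26] F [-0.01  0.9   0.02] M [-0.02  0.96  0.11] w 14.8
[[0.6, 0.8, 2.1, -0.8, 0.4, 0.1], [1.2, 1.6, 4.3, -1.7, 0.8, 0.1], [1.8, 2.4, 6.4, -2.5, 1.2, 0.2], [2.4, 3.3, 8.5, -3.3, 1.7, 0.3], [2.9, 4.2, 10.5, -4.2, 2.1, 0.3], [3.5, 5.1, 12.6, -5.0, 2.5, 0.4], [3.5, 5.1, 12.6, -5.0, 2.5, 0.4], [3.5, 5.1, 12.6, -5.0, 2.5, 0.4]]
```

Request:
arm_command(
  rows=[
    [[0.6, 0.8, 2.1, -0.8, 0.4, 0.1], [1.2, 1.6, 4.3, -1.7, 0.8, 0.1], [1.8, 2.5, 6.4, -2.5, 1.2, 0.2], [2.4, 3.5, 8.4, -3.3, 1.7, 0.3], [2.9, 4.4, 10.4, -4.2, 2.1, 0.3], [3.5, 5.3, 12.5, -5, 2.5, 0.4], [3.5, 5.3, 12.5, -5, 2.5, 0.4]],
  ],
)

```text
clock: 36.38
eef_pos: [722.4, -2.6, 89.9]
tool_rot: [1.83, 0.013, 1.613]
force: [-0.1, 0.4, -0.7]
width: 14.0
```

```bash
python3 log.py; python3 st.py; python3 - <<'E'
from swing import *
c=(-23.8,-1.1,-12.2)
sim([(75,-3),(80,-1),(83,-1)],c)
rows((75,-3),(82,-1),c,8)
E
```

```text
36.3833 [722.3901  -2.6421  89.876 ] [1.83   0.0133 1.6131] F [-0.0634  0.4263 -0.7136] M [-0.0599  1.2745  0.0545] w 13.99568013818501 q [ 0.3271  1.2777 -0.4851  2.3854  3.2124  1.7283 -1.0434]
36.38 eye [-27.21  -1.84 -22.12] F [-0.06  0.43 -0.71] M [-0.06  1.27  0.05] w 14.0
(75, -3) [ 0.33  1.28 -0.48  2.38  3.21  1.73 -1.04] minq6 1.73 err 0.0 0.0
(80, -1) [ 0.34  1.34 -0.44  2.33  3.34  1.78 -1.04] minq6 1.73 err 0.0 0.0
(83, -1) [ 0.34  1.37 -0.43  2.3   3.39  1.82 -1.03] minq6 1.78 err 0.0 0.0
[[0.3, 0.8, 2.2, -0.9, 0.2, 0.0], [0.7, 1.7, 4.5, -1.8, 0.5, 0.1], [1.0, 2.6, 6.7, -2.6, 0.8, 0.1], [1.4, 3.5, 8.9, -3.5, 1.0, 0.1], [1.7, 4.5, 11.1, -4.4, 1.2, 0.2], [2.1, 5.4, 13.3, -5.2, 1.5, 0.2], [2.4, 6.5, 15.4, -6.1, 1.8, 0.2], [2.8, 7.5, 17.6, -7.0, 2.0, 0.2], [2.8, 7.5, 17.6, -7.0, 2.0, 0.2], [2.8, 7.5, 17.6, -7.0, 2.0, 0.2]]
```

Request:
arm_command(
  rows=[
    [[0.3, 0.8, 2.2, -0.9, 0.2, 0], [0.7, 1.6, 4.5, -1.8, 0.5, 0.1], [1, 2.5, 6.7, -2.6, 0.8, 0.1], [1.4, 3.4, 8.9, -3.5, 1, 0.1], [1.7, 4.3, 11.1, -4.4, 1.2, 0.2], [2.1, 5.2, 13.3, -5.2, 1.5, 0.2], [2.4, 6.2, 15.4, -6.1, 1.8, 0.2], [2.8, 7.2, 17.6, -7, 2, 0.2], [2.8, 7.2, 17.6, -7, 2, 0.2], [2.8, 7.2, 17.6, -7, 2, 0.2]],
  ],
)

```text
clock: 37.22
eef_pos: [741.0, 1.7, 93.0]
tool_rot: [1.708, 0.003, 1.647]
force: [-0.2, 0.8, -1.0]
width: 14.4
```

```bash
python3 log.py; python3 st.py; python3 - <<'E'
from nxt import *
from cell import get_image
for n in("side","top"):
    d=get_image(n);np.savez(n+"14.npz",**d)
s,t=load("side14.npz"),load("top14.npz")
crop(s,250,90,390,250,4,"pics/s14.png");crop(t,190,100,240,160,10,"pics/t14.png")
# residual retreat plan
q=np.array(sensors.read_state()["qpos"]);p,Rt,_=cur()
H=np.array([0,0,-52.7]);F0=p+Rt.apply(H)
A=(p,Rt)
for d,t_,dz in [(12,78,0),(24,72,0),(40,62,0),(60,52,0),(85,42,0),(110,32,0),(150,22,0)]:
    R2=trot(YAWC,t_,-1);P2=F0-d*XC+dz*ZC-R2.apply(H);print(d,t_,*delta(*A,P2,R2));q=go(q,[(P2,R2,10,"")])
E
```

```text
37.2167 [741.0489   1.6822  92.9718] [1.7078 0.0028 1.6473] F [-0.1894  0.7533 -0.9876] M [-0.1092  1.3047  0.0029] w 14.40955376328534 q [ 0.336   1.3531 -0.4375  2.3123  3.3697  1.8077 -1.0366]
37.22 eye [-25.68  -1.07 -22.09] F [-0.19  0.75 -0.99] M [-0.11  1.3   0.  ] w 14.4
12 78 [ -0.2   -5.46 -12.02] [ 4.15  0.01 -0.06]
 [ 0.34  1.31 -0.45  2.36  3.31  1.75 -1.04] minq6 1.75 err 0.0 0.0
24 72 [ -0.42 -12.57 -24.6 ] [10.15  0.01 -0.16]
 [ 0.34  1.24 -0.47  2.4   3.23  1.64 -1.06] minq6 1.64 err 0.0 0.0
40 62 [ -0.74 -23.62 -42.85] [20.15  0.01 -0.34]
 [ 0.34  1.1  -0.49  2.42  3.08  1.38 -1.09] minq6 1.38 err 0.0 0.0
60 52 [ -1.16 -34.66 -66.56] [30.15  0.02 -0.52]
 [ 0.34  0.96 -0.5   2.41  2.95  1.09 -1.09] minq6 1.09 err 0.0 0.0
85 42 [ -1.68 -45.58 -96.61] [40.15  0.02 -0.69]
 [ 0.32  0.83 -0.47  2.38  2.83  0.79 -1.06] minq6 0.79 err 0.0 0.0
110 32 [  -2.23  -55.47 -127.88] [50.15  0.02 -0.87]
 [ 0.25  0.73 -0.39  2.32  2.69  0.49 -0.99] minq6 0.49 err 0.0 0.0
150 22 [  -3.06  -66.18 -175.04] [60.15  0.02 -1.04]
 [ 0.13  0.65 -0.21  2.29  2.56  0.23 -0.9 ] minq6 0.23 err 9.4 1.4
```

View pics/s14.png

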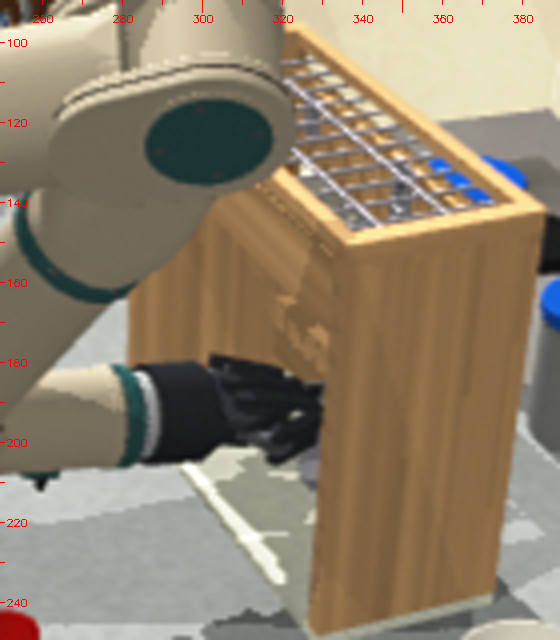

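View pics/t14.png

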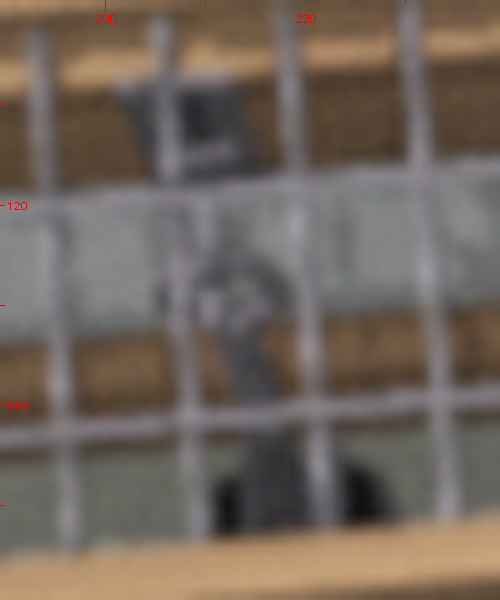

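```bash
python3 - <<'E'
from nxt import *
t=load("top14.npz")
for v in range(118,142):
    r=[]
    for u in range(203,221):
        x=dep(t,u,v)-S0
        r.append(f"{x@XC:4.0f},{x@YC:3.0f},{x[2]:3.0f}" if -90<x[2]<40 else "      .    ")
    print(v,"|".join(r))
E
```

```text
118       .    |      .    |   1, 13,-24|      .    |      .    |      .    |      .    |      .    |      .    |      .    |      .    |      .    |      .    |      .    |      .    |      .    |      .    |      .    
119       .    |      .    |      .    |      .    |      .    |      .    |      .    |      .    |      .    |      .    |      .    |      .    |      .    |      .    |      .    |      .    |      .    |      .    
120       .    |      .    |      .    |      .    |      .    |      .    |  -9,  3,-13|  -9,  1,-14| -10, -2,-12|      .    |      .    |      .    |      .    |      .    |      .    |      .    |      .    |      .    
121       .    |      .    |      .    |      .    |      .    |      .    | -10,  3,-16| -11,  1,-14| -12, -2,-13|      .    |      .    |      .    |      .    |      .    |      .    |      .    |      .    |      .    
122       .    |      .    |      .    |      .    |      .    |      .    | -13,  3,-15| -14,  1,-14| -13, -1,-15|      .    |      .    |      .    |      .    |      .    |      .    |      .    |      .    |  
[... 3592 characters left out ...]
   |      .    |      .    |      .    
139       .    |      .    |      .    |      .    |      .    |      .    |      .    |      .    |      .    |      .    | -36,  3,-70| -36,  1,-70|      .    | -35, -4,-75| -34, -6,-78|      .    |      .    |      .    
140       .    |      .    |      .    |      .    |      .    |      .    |      .    |      .    |      .    |      .    | -37,  4,-75|      .    |      .    |      .    |      .    |      .    |      .    |      .    
141       .    |      .    |      .    |      .    |      .    |      .    |      .    |      .    |      .    |      .    |      .    |      .    |      .    |      .    |      .    |      .    |      .    |      .
```

Depth check: the ring top sits at z −6 directly over the bar (top −12), and the bar passes through the eye, so it's threaded and resting at about 82°. Releasing.

Request:
arm_command(
  rows=[
    [[0, 0, 0, 0, 0, 0], [0, 0, 0, 0, 0, 0], [0, 0, 0, 0, 0, 0], [0, 0, 0, 0, 0, 0], [0, 0, 0, 0, 0, 0], [0, 0, 0, 0, 0, 0], [0, 0, 0, 0, 0, 0], [0, 0, 0, 0, 0, 0]],
  ],
  claw=0.6,
)

```text
clock: 37.98
eef_pos: [741.1, 1.7, 93.3]
tool_rot: [1.708, 0.003, 1.647]
force: [0.1, -0.8, -0.0]
width: 68.1
```

```bash
python3 st.py
```

```text
37.98 eye [-25.69  -1.02 -21.73] F [ 0.15 -0.83 -0.03] M [-0.09  1.08 -0.03] w 68.1
```

Request:
arm_command(
  rows=[
    [[0, -1.4, -3, 1, 0, 0], [-0.1, -2.7, -6, 2, 0, 0], [-0.2, -5.5, -12, 4.1, 0, 0], [-0.3, -9, -18.3, 7.1, 0, 0], [-0.4, -12.6, -24.6, 10.1, 0, 0], [-0.5, -16.3, -30.7, 13.4, 0, 0], [-0.6, -20, -36.8, 16.8, 0, 0], [-0.7, -23.6, -42.9, 20.1, 0, -0.3], [-0.9, -27.3, -50.8, 23.5, 0, -0.4], [-1, -31, -58.7, 26.8, 0, -0.4], [-1.2, -34.7, -66.6, 30.1, 0, -0.5], [-1.2, -34.7, -66.6, 30.1, 0, -0.5], [-1.2, -34.7, -66.6, 30.1, 0, -0.5]],
  ],
)

```text
clock: 39.07
eef_pos: [671.1, -5.0, 69.7]
tool_rot: [2.23, 0.012, 1.651]
force: [-0.3, 0.3, 0.3]
width: 68.3
```

```bash
python3 log.py; python3 - <<'E'
from nxt import *
from cell import get_image
q=np.array(sensors.read_state()["qpos"]);A=cur()[:2];p,Rt=A
H=np.array([0,0,-52.7]);F0=p+Rt.apply(H)
for d,t_,dz in [(40,40,-5),(70,32,-5)]:
    R2=trot(YAWC,t_,-1);P2=F0-d*XC+dz*ZC-R2.apply(H);print(d,t_,*delta(*A,P2,R2));q=go(q,[(P2,R2,10,"")])
for n in("side","top"):
    d=get_image(n);np.savez(n+"15.npz",**d)
s,t=load("side15.npz"),load("top15.npz")
crop(s,250,90,390,250,4,"pics/s15.png");crop(t,100,80,300,280,3,"pics/t15.png")
E
```

```text
39.0667 [671.1225  -5.0065  69.6809] [2.23   0.0116 1.6509] F [-0.3094  0.2758  0.2611] M [-0.0486  0.8392  0.0379] w 68.33396539541633 q [ 0.3381  0.959  -0.503   2.4146  2.9531  1.099  -1.085 ]
40 40 [ -0.48 -39.61 -29.75] [12.23  0.05 -0.19]
 [ 0.32  0.82 -0.47  2.39  2.81  0.77 -1.05] minq6 0.77 err 0.0 0.0
70 32 [ -0.94 -65.05 -55.51] [20.23  0.05 -0.33]
 [ 0.28  0.74 -0.41  2.37  2.71  0.54 -1.  ] minq6 0.54 err 0.0 0.0
```

View pics/s15.png

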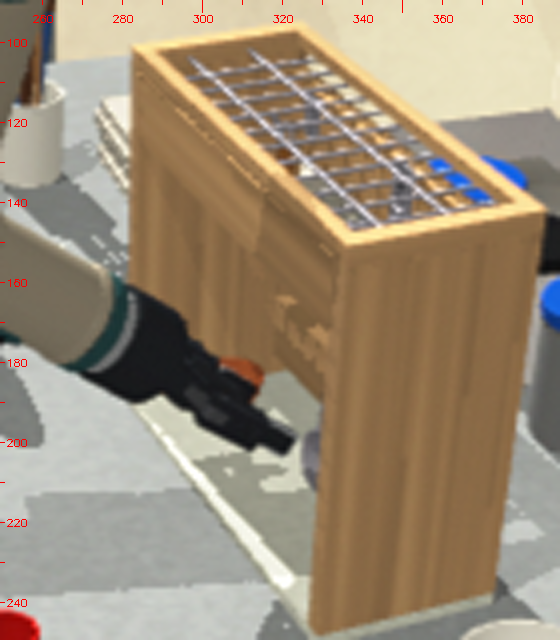

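View pics/t15.png

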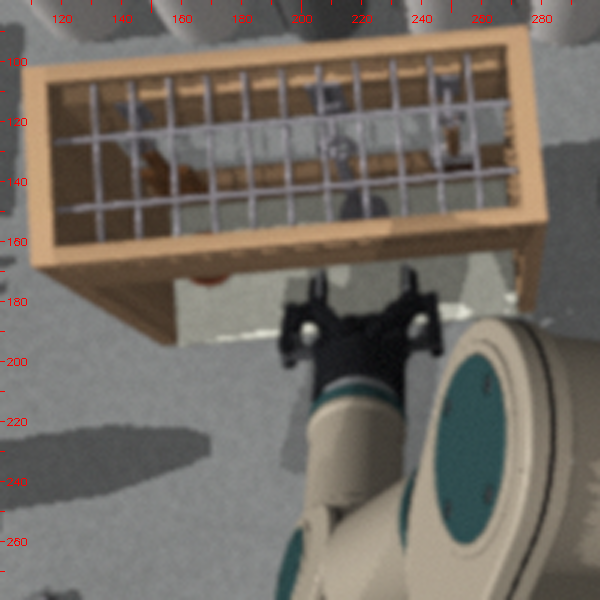

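Picture: the scoop is hanging on the hook, with its ring at top (213,131) and cup at (219,148). The jaws are clear. Backing out further.

Request:
arm_command(
  rows=[
    [[0, -5, -4, 1.5, 0, 0], [-0.1, -10, -8, 3, 0, 0], [-0.2, -16, -12, 5, 0, 0], [-0.3, -22, -17, 7, 0, -0.1], [-0.4, -30, -23, 9.5, 0, -0.1], [-0.5, -39.6, -30, 12.2, 0, -0.2], [-0.6, -46, -36, 14.2, 0, -0.2], [-0.7, -52, -42, 16.2, 0, -0.3], [-0.8, -58, -48, 18.2, 0, -0.3], [-0.9, -65, -55.5, 20.2, 0, -0.3], [-0.9, -65, -55.5, 20.2, 0, -0.3], [-0.9, -65, -55.5, 20.2, 0, -0.3], [-0.9, -65, -55.5, 20.2, 0, -0.3], [-0.9, -65, -55.5, 20.2, 0, -0.3], [-0.9, -65, -55.5, 20.2, 0, -0.3], [-0.9, -65, -55.5, 20.2, 0, -0.3], [-0.9, -65, -55.5, 20.2, 0, -0.3], [-0.9, -65, -55.5, 20.2, 0, -0.3]],
  ],
)

```text
clock: 40.67
eef_pos: [587.3, -12.7, 50.8]
tool_rot: [2.586, 0.014, 1.655]
force: [-0.6, -0.1, -0.2]
width: 68.3
```

Request:
arm_command(
  rows=[
    [[0, 0, 0, 0, 0, 0], [0, 0, 0, 0, 0, 0], [0, 0, 0, 0, 0, 0], [0, 0, 0, 0, 0, 0], [0, 0, 0, 0, 0, 0], [0, 0, 0, 0, 0, 0], [0, 0, 0, 0, 0, 0], [0, 0, 0, 0, 0, 0], [0, 0, 0, 0, 0, 0], [0, 0, 0, 0, 0, 0], [0, 0, 0, 0, 0, 0], [0, 0, 0, 0, 0, 0]],
  ],
)

```text
clock: 41.67
eef_pos: [587.3, -12.7, 50.9]
tool_rot: [2.586, 0.014, 1.655]
force: [0.7, 0.6, -0.5]
width: 68.3
```

```bash
python3 st.py; cat > chk.py <<'E'
from nxt import *
from cell import get_image
import sys
k=sys.argv[1]
for i in range(3):
    t=get_image("top");np.savez(f"top{k}{i}.npz",**t)
    P=[]
    for v in range(120,160):
        for u in range(195,230):
            x=dep(t,u,v)-S0;x=np.array([x@XC,x@YC,x[2]])
            if -80<x[0]<20 and abs(x[1])<40 and x[2]<-100 and x[2]>-215:P.append(x)
    P=np.array(P);print(len(P),P.mean(0).round(2) if len(P) else "")
s=get_image("side");np.savez(f"side{k}.npz",**s)
crop(s,240,80,400,250,3.5,f"pics/s{k}.png");crop(t,180,90,250,165,8,f"pics/t{k}.png");cv2.imwrite(f"pics/sf{k}.png",s["pixels"][:,:,::-1])
for v in range(118,150):
    r=[]
    for u in range(203,224):
        x=dep(t,u,v)-S0
        r.append(f"{x@XC:4.0f},{x@YC:3.0f},{x[2]:4.0f}" if -235<x[2]<40 else "      .     ")
    print(v,"|".join(r))
E
python3 chk.py A
```

```text
41.67 eye [-60.23  -1.15 -88.65] F [ 0.75  0.63 -0.48] M [-0.04  0.49  0.03] w 68.3
292 [  -9.84   -0.28 -172.53]
295 [  -9.62    0.26 -172.59]
294 [  -9.52    0.02 -172.61]
118       .     |      .     |   0, 13, -23|      .     |      .     |      .     |      .     |      .     |      .     |      .     |      .     |      .     |      .     |      .     |      .     |      .     |      .     |      .     |      .     |      .     |      .     
119       .     |      .     |      .     |      .     |      .     |      .     |      .     |      .     |      .     |      .     |      .     |      .     |      .     |      .     |      .     |      .     |      .     |      .     |      .     |      .     |      .     
120       .     |      .     |      .     |      .     |      .     |      .     |  -8,  3, -15|  -9,  0, -13|  -9, -2, -15|      .     |      .     |      .     |      .     |      .     |      .     |      .     |      .     |      .     |      .     |      .     |      .     
121       .     |      .     |      .     |      .     |      .     |      .     | -11,  3,
[... 7554 characters left out ...]
31| -38,  6,-129| -40,  3,-124| -39,  1,-127| -38, -1,-130| -39, -4,-129| -38, -6,-133|      .     |      .     | -23,-10,-183
148       .     |      .     |      .     |      .     |      .     |      .     |      .     |      .     |      .     | -18, 22,-198| -21, 19,-189| -21, 16,-191| -40,  7,-130| -41,  4,-130| -40,  2,-134| -41, -1,-130| -42, -4,-128| -39, -6,-138|      .     |      .     | -24, -9,-188
149       .     |      .     |      .     |      .     |      .     |      .     |      .     |      .     |      .     | -21, 23,-199| -22, 20,-196| -24, 16,-189| -41,  8,-137| -41,  5,-137| -40,  3,-141| -41, -0,-139| -41, -3,-138| -41, -5,-141|      .     |      .     | -27, -9,-189
```

View pics/sfA.png

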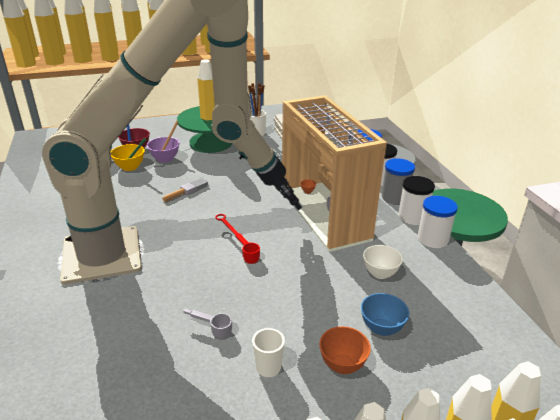

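View pics/tA.png

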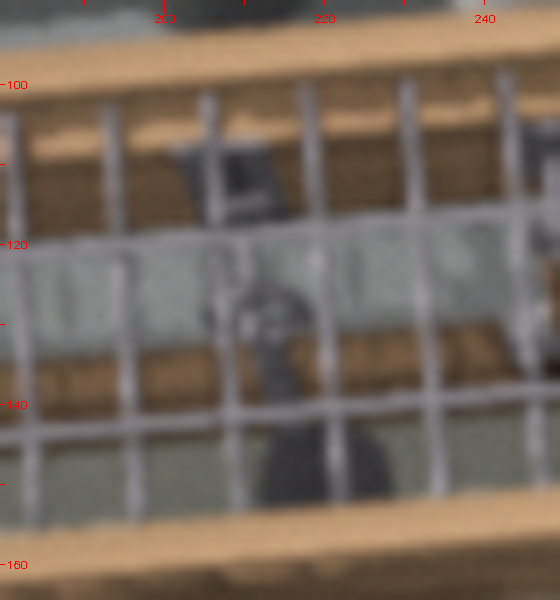

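Picture: the scoop hangs by its eye with the bar through the ring, and the arm is outside the cupboard. The bystanders look unmoved. I'll wait and compare frames over time.

Request:
arm_command(
  rows=[
    [[0, 0, -10, 0, 0, 0], [0, 0, -20, 0, 0, 0], [0, 0, -20, 0, 0, 0], [0, 0, -20, 0, 0, 0], [0, 0, -20, 0, 0, 0], [0, 0, -20, 0, 0, 0], [0, 0, -20, 0, 0, 0], [0, 0, -20, 0, 0, 0], [0, 0, -20, 0, 0, 0], [0, 0, -20, 0, 0, 0], [0, 0, -20, 0, 0, 0], [0, 0, -20, 0, 0, 0], [0, 0, -20, 0, 0, 0], [0, 0, -20, 0, 0, 0], [0, 0, -20, 0, 0, 0], [0, 0, -20, 0, 0, 0], [0, 0, -20, 0, 0, 0], [0, 0, -20, 0, 0, 0], [0, 0, -20, 0, 0, 0], [0, 0, -20, 0, 0, 0]],
  ],
)

```text
clock: 43.53
eef_pos: [576.8, -13.3, 67.9]
tool_rot: [2.586, 0.014, 1.655]
force: [0.5, -0.0, -0.5]
width: 68.3
```

```bash
python3 st.py; python3 - <<'E'
from nxt import *
from cell import get_image
a=load("topA2.npz");t0=load("top0.npz");s0=load("side0.npz");sA=load("sideA.npz")
ims=[get_image("top") for _ in range(4)]
for im in ims:
    d=np.abs(im["pixels"][105:160,200:230].astype(int)-a["pixels"][105:160,200:230]);print("vs A",d.mean().round(2),d.max(), "seq",np.abs(im["pixels"][105:160,200:230].astype(int)-ims[0]["pixels"][105:160,200:230]).mean().round(2))
    P=[]
    for v in range(140,158):
        for u in range(208,226):
            x=dep(im,u,v)-S0
            if -170<x[2]<-90:P.append([x@XC,x@YC,x[2]])
    print(len(P),np.mean(P,0).round(1))
# bystanders diff
for nm,(u0,v0,u1,v1) in dict(paddle=(125,105,175,150),hake=(235,95,265,140),pot=(158,155,185,180),white=(300,120,345,170),red=(395,200,440,245),blue=(365,150,410,198),beaker=(388,262,425,300),short=(335,295,372,340),brush=(100,275,140,340)).items():
    x=np.abs(ims[3]["pixels"][v0:v1,u0:u1].astype(int)-t0["pixels"][v0:v1,u0:u1]);print(nm,x.mean().round(1))
cv2.imwrite("pics/tfin.png",ims[3]["pixels"][:,:,::-1])
E
```

```text
43.53 eye [-70.76  -0.79 -71.62] F [ 0.45 -0.01 -0.54] M [-0.08  0.56 -0.01] w 68.3
vs A 1.51 7 seq 0.0
64 [ -39.3    0.9 -130.1]
vs A 1.53 7 seq 1.33
64 [ -39.2    0.9 -130.4]
vs A 1.52 6 seq 1.34
64 [ -39.5    0.8 -129.4]
vs A 1.54 8 seq 1.34
64 [ -39.3    0.9 -130.1]
paddle 5.0
hake 5.6
pot 6.4
white 5.9
red 15.1
blue 4.9
beaker 16.5
short 6.5
brush 6.5
```

View pics/tfin.png

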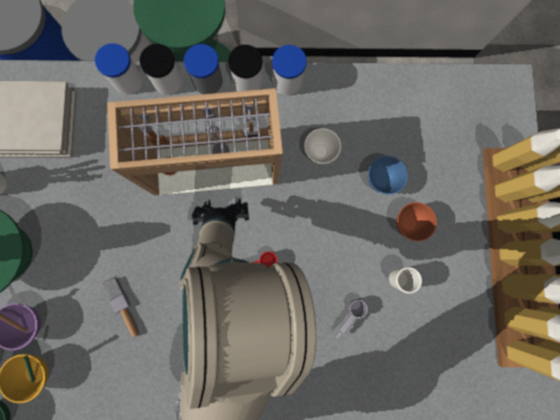

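The scoop is at rest: frames about 2 s apart differ only by noise. The bystanders are in place; the red bowl and beaker patches differ only by shadow. Handing in.

```bash
python3 -c "
from cell import order,sensors
print(order.finish_job()); print(sensors.read_state()['clock'])"
```

```text
the job is handed in; nothing more can be done
None
the job is handed in; nothing more can be done
```

The long scoop is hanging by its eye on the free hook, cup down and released. I handed the job in at about 43.7 s of the 72 s allowed; no verdict was reported.

**What I did:**
- **Pick-up:** I lifted the plain steel scoop. That grasp could not be tilted far enough at the cupboard because joint 6 hit its lower limit. I set the scoop back down and took it again with the tool turned half round.
- **Entry and touch:** It went nose up under the front rail and I lowered it in about 1 mm steps until the moment and force showed contact. It rested there still for about 0.75 s at an estimated 2–3 N.
- **Swing and release:** I turned it about the contact point to about 82°, let go, and backed the arm out of the cupboard.

**Last checks:** The bar passes through the eye, with the ring's top 6 mm above the bar's top, as expected for a 6 mm ring resting on it. Camera frames about 2 s apart differ only by noise, so it hangs still. The arm is clear of the cupboard and the bystanders look unmoved.

**What went wrong or disagreed:**
- **Missed first grip:** The first close caught nothing. The real finger ends sit about 35 mm short of the reported TCP, and I corrected for that from then on.
- **Load on the hook:** During the swing it rose once to about 7 N, under the 10 N limit. I lifted about 2 mm to relieve it.
- **Bystander comparison:** The red bowl and beaker patches differed more from the first picture than the others did. I judged that to be shadow, because both still stand at the same pixels.

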